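# Dry a batch of eyepiece tubes behind an earth-leakage breaker

## Task

Load the washed eyepiece tubes into the drying box with its power off: trip the breaker with its test button so that the lever drops, and only then slide the guard fully open. Lay three of the tubes side by side on the three pairs of rails in the bay and any further ones on top, each saddled in the gap between two tubes of the bottom row, all parallel to the rails. When every tube on the bench is in, slide the guard fully shut and only then lift the breaker lever all the way back up; leave the slide holder, the glass disc and the green bulb puller where they are.

Things in the scene. Friction and masses are not known exactly. Their poses are not given: they have to be found in the camera images.
- dryer: white drying box, fixed; origin on the bench under the centre of its open-topped bay (inside 130 mm along x, 250 mm along y, floor 10 mm high, walls 6 mm thick, 32 mm high); a closed deck 32 mm high lies beside the bay from y = +128 to +430 mm. Three pairs of 8 mm steel rails run along x in the bay, tops 24 mm above the bench, 34 mm apart in a pair
- base1 (a point): centre of a tube lying on the pair of rails farthest from the deck: y = -75 mm, z = 43.5 mm in the dryer's frame; axes as the dryer's
- base2 (a point): centre of a tube lying on the middle pair of rails: y = 0, z = 43.5 mm
- base3 (a point): centre of a tube lying on the pair of rails next to the deck: y = +75 mm, z = 43.5 mm
- upper1 (a point): centre of a tube saddled on those at base1 and base2: y = -37.5 mm, z = 76.6 mm
- upper2 (a point): centre of a tube saddled on those at base2 and base3: y = +37.5 mm, z = 76.6 mm
- guard_handle (a point): centre of the top of the guard's handle, a black upright bar 70 mm long (dryer x), 18 mm wide (dryer y), 38 mm high, standing on the middle of the clear guard, 156 mm above the bench
- guard (a joint): slide along the dryer's +y, m, of the clear guard, a tunnel-shaped cover 256 mm long, its roof 112 to 118 mm above the bench, with side walls and an end wall on the deck side: 0 shut over the bay, 0.30 fully open over the deck; it stays where it is left
- tester_top (a point): centre of the top of the round white test button, 28 mm in diameter, on the top of the grey breaker box (120 mm along x, 120 mm along y, 70 mm high, fixed); 20 mm above the box's top when released; 40 mm to the left of the end of the lever's grip bar
- tester (a joint): travel of the test button, m: 0 released, 0.008 pressed home; springs back; about 5 N; past about 0.005 it trips the lever
- lever_grip (a point): point to pinch on the lever's black round grip bar (14 mm thick, 44 mm long along the pivot's y), which sticks out sideways to the left from the end of the 10 mm steel arm; 65 mm from the pivot's line and 22 mm to the left of the arm
- lever_pivot (a point): the lever's pivot on the breaker box, under the arm, 75 mm above the bench; x axis points to the back of the breaker (away from the robot), y to the left; the pivot runs along y
- lever (a joint): angle of the breaker lever, rad: 0 up (on; leaning 10 degrees to the back past upright, where it rests by its own weight), 1.05 dropped (off; leaning 50 degrees to the front, grip bar 117 mm above the bench). Pushed past upright (0.17) it falls by its own weight either way
- tube1: matte black eyepiece tube, a plain cylinder 50 mm in diameter and 100 mm long, 150 g, lying on its side on the bench; origin on its axis at mid length (25 mm above the bench while it lies there); its x axis runs along the tube. All tubes are alike; three to five are present, an absent one reads None
- tube2: matte black eyepiece tube, a plain cylinder 50 mm in diameter and 100 mm long, 150 g, lying on its side on the bench; origin on its axis at mid length (25 mm above the bench while it lies there); its x axis runs along the tube. All tubes are alike; three to five are present, an absent one reads None
- tube3: matte black eyepiece tube, a plain cylinder 50 mm in diameter and 100 mm long, 150 g, lying on its side on the bench; origin on its axis at mid length (25 mm above the bench while it lies there); its x axis runs along the tube. All tubes are alike; three to five are present, an absent one reads None
- tube4: matte black eyepiece tube, a plain cylinder 50 mm in diameter and 100 mm long, 150 g, lying on its side on the bench; origin on its axis at mid length (25 mm above the bench while it lies there); its x axis runs along the tube. All tubes are alike; three to five are present, an absent one reads None
- tube5: matte black eyepiece tube, a plain cylinder 50 mm in diameter and 100 mm long, 150 g, lying on its side on the bench; origin on its axis at mid length (25 mm above the bench while it lies there); its x axis runs along the tube. All tubes are alike; three to five are present, an absent one reads None
- slide_holder: chrome slide holder 80 x 50 x 16 mm, bystander, not to be moved
- diffuser: frosted glass diffuser disc, 70 mm in diameter, 8 mm thick, bystander, not to be moved
- puller: green rubber lamp bulb puller standing 95 mm high, 52 mm in diameter at its foot, bystander, not to be moved
Mind the look-alikes: they are no part of the job. Leave any pink or yellow look-alike of the tube3 alone.

How it is judged:
By the outcome, as a careful person would: the job done as asked, in the order asked, and still so for the second after the job is handed in, with the robot touching nothing.
Of tube1, tube2, tube3, tube4, tube5 only 3 to 5 are there at a start; the rules pass over those that are not, and their reading is None.
At some moment in a run one of tube1, tube2, tube3, tube4, tube5 may be knocked a few centimetres aside while the robot is not near it.
Once in a run the grip may slacken for a moment while it holds something.
It also fails if it takes over 210 s, if anything falls off the work surface, if the arm or the gripper's body presses on something with over 40 N, if the wrist force passes 120 N, or if a joint passes its speed limit or range.

## Robot

A 7-joint arm with a two-finger parallel gripper is mounted at the origin on the work surface. World frame = base frame: x ahead of the robot, y to its left, z up, the work surface at z = 0. Lengths are in m, angles in rad, forces in N, time in s.
With the tool pointing down it reaches from about 0.35 to 0.9 m from the base axis. Payload 8.1 kg.
Tool frame: the origin (TCP) lies midway between the tips of the shut fingers; the grasp point (between the pads) lies 19 mm behind it; z points along the fingers, y is the direction in which the jaws open and shut (so a half turn about z gives the same grasp; the last joint's range is limited). The gripper opens to 92 mm and grips with 3 to 60 N. Pads are 19 mm wide; open, the fingers measure 130 mm over their backs; the gripper's body (75 mm by 190 mm) begins 47 mm behind the grasp point.
Start: joints at [1.078, 0.434, 0.025, 1.573, -0.012, 1.134, -0.075], TCP at [0.237, -0.578, 0.227] pointing down, gripper open.
Joint ranges: [-2.62, 2.62], [-0.44, 2.09], [-1.27, 1.32], [0.08, 2.57], [-1.32, 4.46], [0.12, 2], [-2.74, 2.74]. Speed limits (rad/s): [2.22, 2.22, 3.01, 3.01, 3.14, 3.14, 3.14].

## Interface

Orientations are given as a rotation vector (axis times angle).
In Python, from cell import arm gives the robot as it stands. The module is installed in compiled form; this text tells all that it offers.
- The arm moves only by the tool jog_arm, never from a script. Its argument "increments" is a list of rows, each an object with "slide": the shift along the tool's x, y, z in mm, a list of three; "roll": the turn about the tool's z in rad; "gripper": the opening, from 0 (shut) to 1 (fully open). In form: [{"slide": [x, y, z], "roll": roll, "gripper": gripper}, ...]. A call has exactly 10 rows; each row is the pose to reach, as a shift and turn from the pose commanded when the call began, along the tool's axes at that moment; what a row does not reach only later rows make up. A row lasts 1/12 s, in which the tool goes at most 41.7 mm and 7.16 degrees, less where a joint would pass 70% of its speed; a pose out of reach is approached as far as the arm can. A call with a gripper value outside its range is refused whole. The fingers move at their own pace and stop on an object; "newtons" is the grip in N (left out, the last holds). Time passes only in rows, so rows that repeat a pose let the fingers close, or fill a call up. It gives the time, the measured TCP pose, the force and the opening at its end, in the units of the state.
- arm.observe(): the state, without advancing time (a new reading comes with each control period).
- arm.get_image(name): name is "scene" or "top" or "wrist"; returns a dict with "frame" (384x512x3 uint8, blue, green, red), "depth" (384x512 float32, m along the optical axis (not along the pixel's ray), 0 where there is no reading), "intrinsics" (3x3 intrinsics, pixels), "R" (3x3) and "t" (3): a world point X has camera coordinates R X + t; the wrist camera has in their place "hand_eye" (4x4, takes a point from camera to tool coordinates, whose origin is the TCP and whose axes are the flange's). Camera axes: x right, y down, z forward; pixel columns grow to the right and rows downward; lengths in m; the calibration is good to about 2 mm. A picture is of the moment at which its call begins: read the wrist's pose just before it.
- arm.sign_off(): hands the job in, once; it reports no verdict.
The state is a dict: "clock": time; "joints": joint angles; "dq": joint speeds; "joint_efforts": joint torques, N m; "position": TCP position; "ee_rot": TCP orientation; "force": force on the tool from outside, world axes, zero at the start; "ft_torque": the same for the moment, N m; "width": opening from 0.0 (shut) to 1.0 (fully open).
Only numpy, scipy, OpenCV 4.12 (cv2) and the standard library are available. Lean on these libraries where they do the work, as an engineer would, in place of code of your own. Each camera call takes 0.05 s, during which the arm holds its last target.

## Working session

There is one attempt and no reset: what is moved stays moved. The work goes in short steps, Python scripts to look and compute and a tool call to move; the robot and the scene stay as the last step left them, time stands still between calls to the robot, and variables do not carry over. Pictures are saved under pics/ and viewed, and the job is handed in when it is done.

Besides the shell and the picture viewer there is one more tool, called after "Call:" as name(argument=value, ...), one argument or row to a line, values as JSON. jog_arm: Moves the arm, as the interface text tells. Its arguments: {"type":"object","properties":{"increments":{"type":"array"},"newtons":{"type":"number"}},"required":["increments"]}

```bash
mkdir -p pics; ls
cat > h.py <<'E'
import numpy as np, cv2
from scipy.spatial.transform import Rotation as Rn
from cell import arm
def im(n,f=None):
    s=arm.observe(); d=arm.get_image(n)
    if n=='wrist':
        T=np.eye(4);T[:3,:3]=Rn.from_rotvec(s['ee_rot']).as_matrix();T[:3,3]=s['position']
        C=T@np.array(d['hand_eye']); d['Rc']=C[:3,:3]; d['c']=C[:3,3]
    else:
        R=np.array(d['R']);t=np.array(d['t']).ravel(); d['Rc']=R.T; d['c']=-R.T@t
    if f: cv2.imwrite('pics/'+f,d['frame'])
    return d
def ray(d,u,v):
    K=np.array(d['intrinsics']); r=np.array([(u-K[0,2])/K[0,0],(v-K[1,2])/K[1,1],1.]); return d['Rc']@r
def onz(d,u,v,z):
    r=ray(d,u,v); return d['c']+r*(z-d['c'][2])/r[2]
def pt(d,u,v):
    return d['c']+ray(d,u,v)*d['depth'][int(round(v)),int(round(u))]
def cloud(d):
    K=np.array(d['intrinsics']);h,w=d['depth'].shape
    U,V=np.meshgrid(np.arange(w),np.arange(h))
    r=np.stack([(U-K[0,2])/K[0,0],(V-K[1,2])/K[1,1],np.ones_like(U,float)],-1)
    return d['c']+(r*d['depth'][...,None])@d['Rc'].T
def proj(d,X):
    K=np.array(d['intrinsics']); x=K@(d['Rc'].T@(np.array(X)-d['c'])); return x[:2]/x[2]
E
python3 - <<'E'
from h import *
print(arm.observe())
for n in('scene','top','wrist'):
    d=im(n,n+'0.png'); print(n,d['c'],d['Rc'][:,2],d['intrinsics'][0][0])
E
```

```text
pics
{'clock': 0.0, 'joints': array([ 1.07837966,  0.43522834,  0.02495809,  1.57410994, -0.0115924 ,
        1.13399125, -0.07506904]), 'dq': array([ 9.19546900e-04, -6.88878654e-04, -4.94512870e-06,  2.77092715e-04,
       -2.15205781e-03, -1.99485183e-03, -9.82081691e-05]), 'joint_efforts': array([-6.16654706e-04, -6.67851305e+01,  9.84556787e-01, -3.14456642e+01,
       -6.05618418e-02,  4.30347549e-02,  1.64897465e-04]), 'position': array([ 0.23726697, -0.57765229,  0.22593651]), 'ee_rot': array([-3.08061623e+00, -6.08122883e-01,  7.05531262e-04]), 'force': array([0.04376653, 0.39784027, 0.03345247]), 'ft_torque': array([-0.01381679, -0.01230118,  0.02308469]), 'width': 1.002053224653202}
scene [ 0.97206933 -0.70606745  1.24349899] [-0.34336345  0.5097472  -0.78883416] 476.9799901298889
top [0.39653493 0.00727339 1.20110359] [ 0.0822756  -0.0064331  -0.99658885] 383.59436900816485
wrist [ 0.30395479 -0.5509519   0.383967  ] [-0.25196487 -0.10067585 -0.96248536] 287.59119716467177
```

View pics/scene0.png

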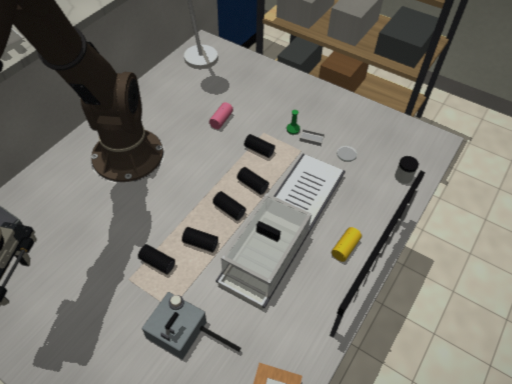

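View pics/top0.png

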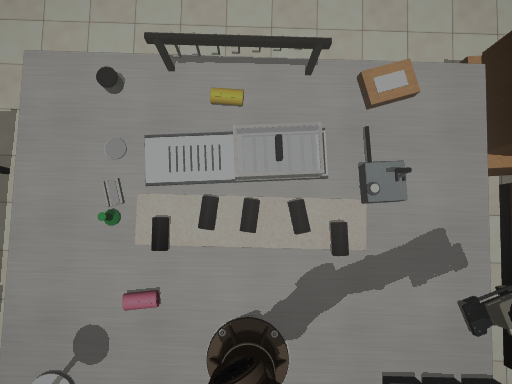

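View pics/wrist0.png

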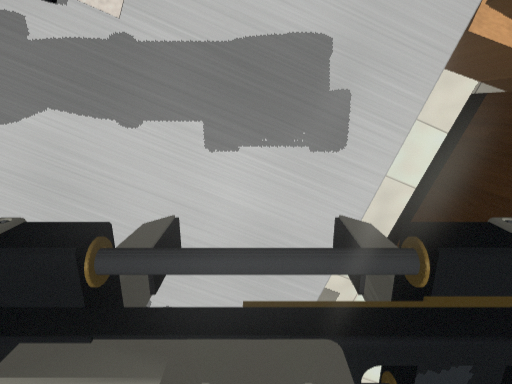

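Run:
```python
from h import *
d=im('top'); f=d['frame']
cv2.imwrite('pics/topc.png',cv2.resize(f[110:270,90:420],None,fx=2.4,fy=2.4,interpolation=cv2.INTER_CUBIC))
d2=im('scene'); cv2.imwrite('pics/scec.png',cv2.resize(d2['frame'][120:360,120:360],(720,600),interpolation=cv2.INTER_CUBIC))
P=cloud(d); g=cv2.cvtColor(f,cv2.COLOR_BGR2HSV)
m=((f.max(2)<60)).astype(np.uint8)
m[:190]=0; m[262:]=0; m[:,:135]=0; m[:,370:]=0
n,l,st,c=cv2.connectedComponentsWithStats(m)
for i in range(1,n):
    if st[i,4]<100: continue
    r=cv2.minAreaRect(cv2.findContours((l==i).astype(np.uint8),0,1)[0][0])
    q=P[l==i]; box=cv2.boxPoints(r); B=np.array([onz(d,u,v,.025) for u,v in box])[:,:2]
    e=[B[1]-B[0],B[2]-B[1]]; k=e[0] if np.linalg.norm(e[0])>np.linalg.norm(e[1]) else e[1]
    print(c[i].round(1),st[i,4],onz(d,*c[i],.03).round(4),np.percentile(q[:,2],[5,50,97]).round(3),np.linalg.norm(e,axis=1).round(3),np.degrees(np.arctan(k[1]/k[0])).round(1))
```

```text
[208.  212.4] 521 [0.4379 0.1339 0.03  ] [0.033 0.045 0.052] [0.1   0.049] -6.4
[249.4 215.2] 514 [0.433  0.0076 0.03  ] [0.034 0.045 0.051] [0.101 0.049] -5.5
[298.7 216.4] 518 [ 0.4332 -0.143   0.03  ] [0.032 0.045 0.051] [0.049 0.1  ] 13.0
[159.9 233.4] 564 [0.3703 0.2775 0.03  ] [0.03  0.046 0.052] [0.052 0.1  ] 2.6
[339.2 238.8] 539 [ 0.3685 -0.2674  0.03  ] [0.031 0.045 0.051] [0.05  0.101] 3.8
```

View pics/topc.png

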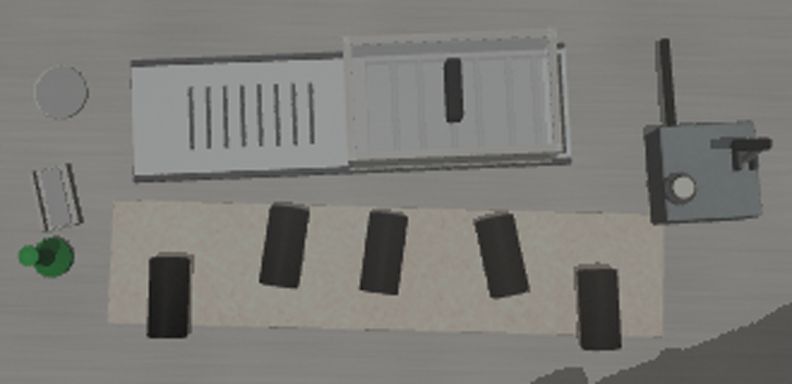

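View pics/scec.png

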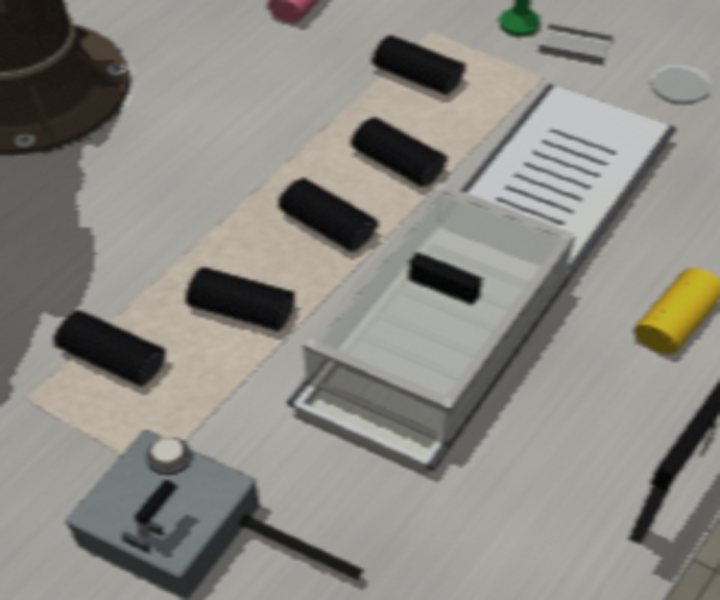

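Run:
```python
from h import *
np.set_printoptions(suppress=True,precision=4)
d=im('top'); s=im('scene'); 
for n,D in(('top',d),('scene',s)):
    P=cloud(D); f=D['frame'].astype(int)
    R=(P[...,0]>.4)&(P[...,0]<.75)&(P[...,1]<-.22)&(P[...,1]>-.6)&(D['depth']>0)
    for a,b in((.062,.076),(.08,.1),(.1,.118),(.118,.132),(.132,.16)):
        m=R&(P[...,2]>a)&(P[...,2]<b)
        if n=='top' or 1:
            q=P[m]; 
            if len(q): print(n,a,b,len(q),q.min(0),q.max(0),np.median(q,0),f[m].mean(0).round())
    m=(R&(P[...,2]>.062)&(P[...,2]<.076))
    print('box',cv2.minAreaRect((P[m][:,:2]*1000).astype(np.float32)))
cv2.imwrite('pics/brk.png',np.hstack([cv2.resize(d['frame'][120:215,350:420],(420,570),interpolation=cv2.INTER_CUBIC),cv2.resize(s['frame'][285:360,135:215],(380,570),interpolation=cv2.INTER_CUBIC)]))
for n,D in(('top',d),('scene',s)):
    P=cloud(D); f=D['frame'].astype(int)
    m=(P[...,0]>.48)&(P[...,0]<.78)&(P[...,1]>-.24)&(P[...,1]<.4)&(D['depth']>0)
    for a,b in((.026,.036),(.107,.125),(.14,.165)):
        k=m&(P[...,2]>a)&(P[...,2]<b); q=P[k]; print(n,a,len(q),q.min(0),q.max(0),np.median(q,0),cv2.minAreaRect((q[:,:2]*1000).astype(np.float32)))
```

```text
top 0.062 0.076 1392 [ 0.4807 -0.4576  0.0621] [ 0.607  -0.3319  0.0759] [ 0.5437 -0.3938  0.0685] [102. 102.  98.]
top 0.08 0.1 114 [ 0.5088 -0.4472  0.0803] [ 0.5672 -0.3425  0.0997] [ 0.5284 -0.3609  0.088 ] [107. 110. 110.]
top 0.1 0.118 10 [ 0.5588 -0.4375  0.101 ] [ 0.5644 -0.4301  0.1179] [ 0.5613 -0.4324  0.1093] [68. 70. 70.]
top 0.118 0.132 2 [ 0.5623 -0.4355  0.1203] [ 0.5682 -0.397   0.1313] [ 0.5653 -0.4162  0.1258] [64. 65. 64.]
top 0.132 0.16 79 [ 0.5609 -0.4392  0.1376] [ 0.5767 -0.3952  0.1487] [ 0.5672 -0.4163  0.1435] [46. 47. 47.]
box ((545.223388671875, -394.73443603515625), (120.44874572753906, 121.51204681396484), 4.690104961395264)
scene 0.062 0.076 1759 [ 0.4843 -0.4599  0.062 ] [ 0.612  -0.3328  0.076 ] [ 0.557  -0.4016  0.0705] [114. 114. 107.]
scene 0.08 0.1 153 [ 0.5102 -0.4482  0.0802] [ 0.5741 -0.344   0.0971] [ 0.5308 -0.3645  0.089 ] [117. 124. 123.]
scene 0.1 0.118 9 [ 0.5628 -0.4399  0.1012] [ 0.5716 -0.4327  0.1172] [ 0.5668 -0.4388  0.1115] [59. 61. 60.]
scene 0.118 0.132 5 [ 0.5644 -0.4399  0.1196] [ 0.5723 -0.4367  0.1244] [ 0.5689 -0.4387  0.12
[... 679 characters left out ...]
 [ 0.6206 -0.0686  0.1544] ((621.9112548828125, -68.91878509521484), (70.01911926269531, 18.138521194458008), 4.042263507843018)
scene 0.026 2599 [ 0.4805 -0.2309  0.026 ] [0.7142 0.3395 0.036 ] [0.6119 0.1936 0.0325] ((582.4397583007812, 53.76866149902344), (228.8358917236328, 566.5518188476562), 3.6009345054626465)
scene 0.107 4019 [ 0.5414 -0.203   0.107 ] [0.7084 0.0643 0.125 ] [ 0.6296 -0.0883  0.119 ] ((624.1077880859375, -69.23338317871094), (152.3727569580078, 259.96844482421875), 4.15269660949707)
scene 0.14 209 [ 0.5918 -0.082   0.14  ] [ 0.6595 -0.0595  0.1631] [ 0.6263 -0.0742  0.1554] ((625.7265625, -70.02460479736328), (67.2883529663086, 20.872013092041016), 3.2185943126678467)
```

View pics/brk.png

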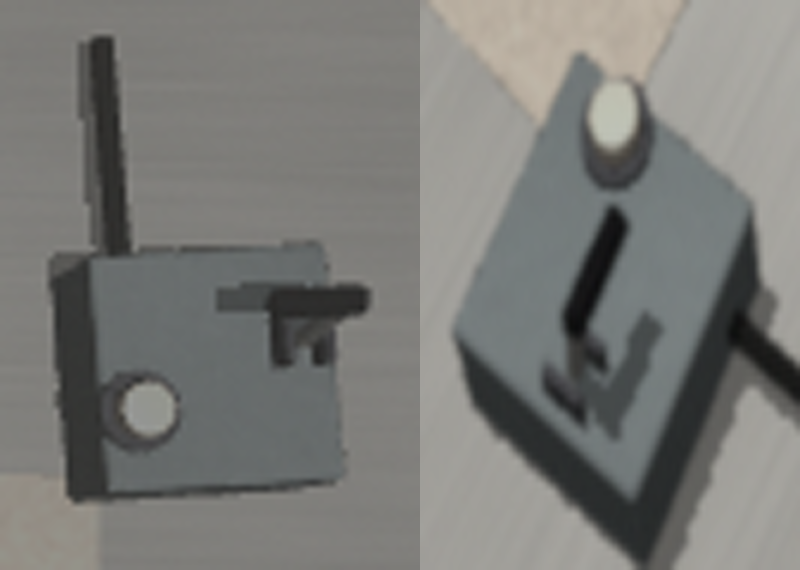

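Run:
```python
from h import *
np.set_printoptions(suppress=True,precision=4)
for n in('top','scene'):
    D=im(n); P=cloud(D); f=D['frame'].astype(int)
    m=(P[...,0]>.48)&(P[...,0]<.56)&(P[...,1]>-.4)&(P[...,1]<-.33)&(P[...,2]>.084)&(f.min(2)>130)
    v,u=np.nonzero(m); print(n,len(u),u.mean(),v.mean(),onz(D,u.mean(),v.mean(),.09),P[m].mean(0))
```

```text
top 51 374.5098039215686 187.52941176470588 [ 0.5216 -0.3554  0.09  ] [ 0.5217 -0.3558  0.0887]
scene 73 175.35616438356163 299.3424657534247 [ 0.5222 -0.3564  0.09  ] [ 0.5223 -0.3564  0.0902]
```

```bash
cat >> h.py <<'E'
def st():
    s=arm.observe(); R=Rn.from_rotvec(s['ee_rot']).as_matrix(); return s,R,np.degrees(np.arctan2(R[1,0],R[0,0]))
def mv(X,phi=None):
    s,R,p=st(); d=R.T@(np.array(X)-s['position'])*1000
    r=0 if phi is None else -np.radians((phi-p+180)%360-180)
    print('slide',d.round(1),'roll',round(r,3),'| pos',s['position'].round(4),'phi',round(p,2),'tilt',R[:,2].round(3),'w',round(s['width'],3),'t',round(s['clock'],2),'F',s['force'].round(1))
E
python3 - <<'E'
from h import *
mv([.522,-.356,.22],94.7)
E
```

```text
slide [347.6 -97.3   6.7] roll -1.263 | pos [ 0.2375 -0.5781  0.2267] phi 22.33 tilt [-0.  0. -1.] w 1.0 t 0.45 F [-0.5 -0.4 -0.8]
```

The first reach is for the white test button. In the top view it is at px (374,188), on the grey box; the pale glass disc at (115,148) and the lamp foot at (91,345) are the other round pale things, and neither is on the box.

The tubes are the five matte black ones on the mat: (208,212), (249,215), (299,216), (160,233) and (339,239). I am not choosing pink (140,300), yellow (227,97), the black cup (108,77), the guard handle (279,148) or the bar (367,145). The crops above confirm the choice: all five measure 50 x 100 mm with tops at 50 mm.

Call:
jog_arm(
  increments=[
    {"slide": [35, -10, 0], "roll": -0.12, "gripper": 0},
    {"slide": [70, -20, 0], "roll": -0.24, "gripper": 0},
    {"slide": [105, -30, 0], "roll": -0.36, "gripper": 0},
    {"slide": [140, -39, 1], "roll": -0.48, "gripper": 0},
    {"slide": [175, -49, 2], "roll": -0.6, "gripper": 0},
    {"slide": [210, -58, 3], "roll": -0.72, "gripper": 0},
    {"slide": [245, -68, 4], "roll": -0.84, "gripper": 0},
    {"slide": [280, -78, 5], "roll": -0.96, "gripper": 0},
    {"slide": [315, -88, 6], "roll": -1.08, "gripper": 0},
    {"slide": [347.6, -97.3, 6.7], "roll": -1.2, "gripper": 0},
  ],
)

```text
clock: 1.28
position: [0.5236, -0.3544, 0.2201]
ee_rot: [2.193, 2.249, 0.001]
force: [0.5, -0.3, -1.0]
width: 0.323
```

Run:
```python
from h import *
mv([.522,-.356,.11],94.7); d=im('wrist','w1.png')
```

```text
slide [ -1.5  -1.7 110.1] roll -0.057 | pos [ 0.5236 -0.3544  0.2201] phi 91.45 tilt [ 0.  0. -1.] w 0.323 t 1.28 F [ 0.5 -0.3 -1. ]
```

View pics/w1.png

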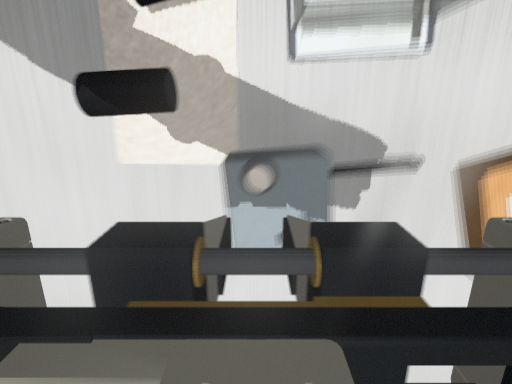

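Call:
jog_arm(
  increments=[
    {"slide": [-1.5, -1.7, 15], "roll": -0.057, "gripper": 0},
    {"slide": [-1.5, -1.7, 30], "roll": -0.057, "gripper": 0},
    {"slide": [-1.5, -1.7, 45], "roll": -0.057, "gripper": 0},
    {"slide": [-1.5, -1.7, 60], "roll": -0.057, "gripper": 0},
    {"slide": [-1.5, -1.7, 75], "roll": -0.057, "gripper": 0},
    {"slide": [-1.5, -1.7, 90], "roll": -0.057, "gripper": 0},
    {"slide": [-1.5, -1.7, 105], "roll": -0.057, "gripper": 0},
    {"slide": [-1.5, -1.7, 115], "roll": -0.057, "gripper": 0},
    {"slide": [-1.5, -1.7, 115], "roll": -0.057, "gripper": 0},
    {"slide": [-1.5, -1.7, 115], "roll": -0.057, "gripper": 0},
  ],
)

```text
clock: 2.17
position: [0.5202, -0.3576, 0.1049]
ee_rot: [-2.135, -2.303, 0.0]
force: [-0.7, 0.8, -0.2]
width: 0.002
```

Run:
```python
from h import *
mv([.522,-.356,.082],94.7); d=im('wrist','w2.png')
```

```text
slide [ 1.5  2.  22.9] roll -0.006 | pos [ 0.5202 -0.3576  0.1049] phi 94.33 tilt [-0.001  0.    -1.   ] w 0.002 t 2.17 F [-0.7  0.8 -0.2]
```

View pics/w2.png

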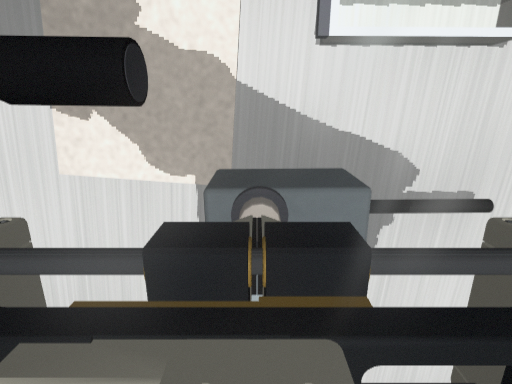

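Call:
jog_arm(
  increments=[
    {"slide": [1, 2, 10], "roll": 0, "gripper": 0},
    {"slide": [1, 2, 15], "roll": 0, "gripper": 0},
    {"slide": [1, 2, 18], "roll": 0, "gripper": 0},
    {"slide": [1, 2, 20], "roll": 0, "gripper": 0},
    {"slide": [1, 2, 22], "roll": 0, "gripper": 0},
    {"slide": [1, 2, 23], "roll": 0, "gripper": 0},
    {"slide": [1, 2, 23], "roll": 0, "gripper": 0},
    {"slide": [1, 2, 23], "roll": 0, "gripper": 0},
    {"slide": [1, 2, 23], "roll": 0, "gripper": 0},
    {"slide": [1, 2, 23], "roll": 0, "gripper": 0},
  ],
)

```text
clock: 3.05
position: [0.5229, -0.3564, 0.0824]
ee_rot: [2.135, 2.304, 0.001]
force: [2.8, 0.8, 4.4]
width: 0.003
```

Run:
```python
from h import *
mv([.522,-.356,.082],94.7); D=im('scene'); cv2.imwrite('pics/s3.png',cv2.resize(D['frame'][250:384,100:280],(720,536),interpolation=cv2.INTER_CUBIC))
D=im('top'); cv2.imwrite('pics/t3.png',cv2.resize(D['frame'][120:215,340:430],(540,570),interpolation=cv2.INTER_CUBIC))
```

```text
slide [ 0.5 -0.9  0.4] roll -0.006 | pos [ 0.5229 -0.3564  0.0824] phi 94.36 tilt [ 0.001 -0.    -1.   ] w 0.003 t 3.05 F [2.8 0.8 4.4]
```

View pics/s3.png

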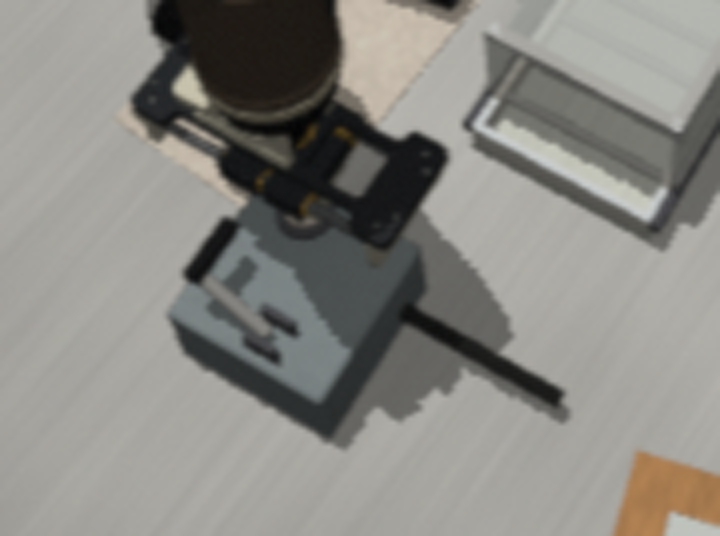

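The lever has dropped: its bar is now at (210,250) in the crop, leaning to the front. Next I lift clear and go to the guard handle.

Run:
```python
from h import *
mv([.6235,-.0695,.21],4.05)
```

```text
slide [ 278.3  122.3 -127.6] roll 1.576 | pos [ 0.5229 -0.3564  0.0824] phi 94.36 tilt [ 0.001 -0.    -1.   ] w 0.007 t 3.15 F [3.6 0.5 5. ]
```

Call:
jog_arm(
  increments=[
    {"slide": [0, 0, -40], "roll": 0, "gripper": 0},
    {"slide": [0, 0, -80], "roll": 0, "gripper": 0},
    {"slide": [20, 9, -115], "roll": 0.12, "gripper": 0},
    {"slide": [50, 22, -127], "roll": 0.24, "gripper": 0.2},
    {"slide": [85, 37, -127], "roll": 0.36, "gripper": 0.4},
    {"slide": [120, 52, -127], "roll": 0.48, "gripper": 0.6},
    {"slide": [155, 68, -127], "roll": 0.6, "gripper": 0.6},
    {"slide": [190, 83, -127], "roll": 0.72, "gripper": 0.6},
    {"slide": [225, 99, -127], "roll": 0.84, "gripper": 0.6},
    {"slide": [260, 114, -127], "roll": 0.96, "gripper": 0.6},
  ],
)

```text
clock: 3.98
position: [0.6155, -0.0875, 0.2082]
ee_rot: [-2.962, -1.047, 0.004]
force: [0.4, 0.2, 0.7]
width: 0.461
```

Run:
```python
from h import *
mv([.6235,-.0695,.21],4.05)
```

```text
slide [17.5 -9.  -1.8] roll 0.609 | pos [ 0.6155 -0.0875  0.2082] phi 38.95 tilt [-0.002 -0.001 -1.   ] w 0.461 t 3.98 F [0.4 0.2 0.7]
```

Call:
jog_arm(
  increments=[
    {"slide": [9, -4, 0], "roll": 0.12, "gripper": 0.6},
    {"slide": [17.5, -9, 0], "roll": 0.24, "gripper": 0.6},
    {"slide": [17.5, -9, 0], "roll": 0.36, "gripper": 0.6},
    {"slide": [17.5, -9, 0], "roll": 0.48, "gripper": 0.6},
    {"slide": [17.5, -9, 0], "roll": 0.6, "gripper": 0.6},
    {"slide": [17.5, -9, 0], "roll": 0.61, "gripper": 0.6},
    {"slide": [17.5, -9, 0], "roll": 0.61, "gripper": 0.6},
    {"slide": [17.5, -9, 0], "roll": 0.61, "gripper": 0.6},
    {"slide": [17.5, -9, 0], "roll": 0.61, "gripper": 0.6},
    {"slide": [17.5, -9, 0], "roll": 0.61, "gripper": 0.6},
  ],
)

```text
clock: 4.82
position: [0.6239, -0.0708, 0.2089]
ee_rot: [3.139, 0.123, -0.001]
force: [0.0, 0.9, -0.6]
width: 0.601
```

Run:
```python
from h import *
mv([.6235,-.0695,.13],4.05); d=im('wrist','w4.png')
```

```text
slide [-0.3 -1.3 78.9] roll 0.008 | pos [ 0.6239 -0.0708  0.2089] phi 4.48 tilt [-0. -0. -1.] w 0.601 t 4.82 F [ 0.   0.9 -0.6]
```

View pics/w4.png

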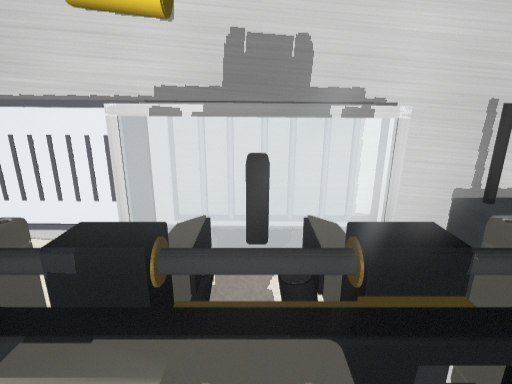

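Call:
jog_arm(
  increments=[
    {"slide": [0, -1, 30], "roll": 0.008, "gripper": 0.6},
    {"slide": [0, -1, 55], "roll": 0.008, "gripper": 0.6},
    {"slide": [0, -1, 75], "roll": 0.008, "gripper": 0.6},
    {"slide": [0, -1, 82], "roll": 0.008, "gripper": 0.6},
    {"slide": [0, -1, 82], "roll": 0.008, "gripper": 0.6},
    {"slide": [0, -1, 82], "roll": 0.008, "gripper": 0.4},
    {"slide": [0, -1, 82], "roll": 0.008, "gripper": 0.2},
    {"slide": [0, -1, 82], "roll": 0.008, "gripper": 0.0},
    {"slide": [0, -1, 82], "roll": 0.008, "gripper": 0.0},
    {"slide": [0, -1, 82], "roll": 0.008, "gripper": 0.0},
  ],
  newtons=30,
)

```text
clock: 5.7
position: [0.6245, -0.0695, 0.1279]
ee_rot: [3.14, 0.108, 0.002]
force: [-0.5, 0.3, -0.1]
width: 0.288
```

Run:
```python
from h import *
s,R,p=st(); a=np.radians(4.05); X=s['position']+.3*np.array([-np.sin(a),np.cos(a),0]); mv(X,4.05)
```

```text
slide [-6.e-01 -3.e+02 -1.e-01] roll -0.002 | pos [ 0.6245 -0.0695  0.1279] phi 3.94 tilt [ 0.001 -0.    -1.   ] w 0.288 t 5.7 F [-0.5  0.3 -0.1]
```

Call:
jog_arm(
  increments=[
    {"slide": [0, 0, 0], "roll": 0, "gripper": 0},
    {"slide": [0, 0, 0], "roll": 0, "gripper": 0},
    {"slide": [0, 0, 0], "roll": 0, "gripper": 0},
    {"slide": [0, -10, 0], "roll": 0, "gripper": 0},
    {"slide": [0, -25, 0], "roll": 0, "gripper": 0},
    {"slide": [0, -45, 0], "roll": 0, "gripper": 0},
    {"slide": [0, -65, 0], "roll": 0, "gripper": 0},
    {"slide": [0, -85, 0], "roll": 0, "gripper": 0},
    {"slide": [0, -105, 0], "roll": 0, "gripper": 0},
    {"slide": [0, -125, 0], "roll": 0, "gripper": 0},
  ],
)

```text
clock: 6.53
position: [0.6154, 0.0562, 0.1275]
ee_rot: [3.139, 0.108, 0.001]
force: [0.5, -3.3, 4.7]
width: 0.195
```

Run:
```python
from h import *
a=np.radians(4.05); X=np.array([.6243,-.0693,.1279])+.3*np.array([-np.sin(a),np.cos(a),0]); mv(X,4.05)
```

```text
slide [  -0.4 -174.2   -0.5] roll -0.002 | pos [0.6154 0.0562 0.1275] phi 3.93 tilt [ 0.001 -0.    -1.   ] w 0.195 t 6.53 F [ 0.5 -3.3  4.7]
```

Call:
jog_arm(
  increments=[
    {"slide": [0, -22, 0], "roll": 0, "gripper": 0},
    {"slide": [0, -45, 0], "roll": 0, "gripper": 0},
    {"slide": [0, -68, 0], "roll": 0, "gripper": 0},
    {"slide": [0, -92, 0], "roll": 0, "gripper": 0},
    {"slide": [0, -116, 0], "roll": 0, "gripper": 0},
    {"slide": [0, -138, 0], "roll": 0, "gripper": 0},
    {"slide": [0, -155, 0], "roll": 0, "gripper": 0},
    {"slide": [0, -166, 0], "roll": 0, "gripper": 0},
    {"slide": [0, -172, 0], "roll": 0, "gripper": 0},
    {"slide": [0, -175, 0], "roll": 0, "gripper": 0},
  ],
)

```text
clock: 7.37
position: [0.6049, 0.2079, 0.127]
ee_rot: [3.114, 0.084, -0.007]
force: [-6.8, -60.1, 27.1]
width: 0.302
```

Run:
```python
from h import *
a=np.radians(4.05); X=np.array([.6243,-.0693,.1279])+.3*np.array([-np.sin(a),np.cos(a),0]); mv(X,4.05)
```

```text
slide [ -0.6 -22.1  -1.5] roll -0.017 | pos [0.6049 0.2079 0.127 ] phi 3.08 tilt [-0.004 -0.027 -1.   ] w 0.302 t 7.37 F [ -6.8 -60.1  27.1]
```

Call:
jog_arm(
  increments=[
    {"slide": [0, 20, 0], "roll": 0, "gripper": 0},
    {"slide": [0, 20, 0], "roll": 0, "gripper": 0},
    {"slide": [0, 20, 0], "roll": 0, "gripper": 0},
    {"slide": [0, 20, 0], "roll": 0, "gripper": 0},
    {"slide": [0, 20, 0], "roll": 0, "gripper": 0},
    {"slide": [0, 20, 0], "roll": 0, "gripper": 0},
    {"slide": [0, 20, 0], "roll": 0, "gripper": 0},
    {"slide": [0, 20, 0], "roll": 0, "gripper": 0},
    {"slide": [0, 20, 0], "roll": 0, "gripper": 0},
    {"slide": [0, 20, 0], "roll": 0, "gripper": 0},
  ],
)

```text
clock: 8.2
position: [0.6055, 0.203, 0.127]
ee_rot: [3.132, 0.1, -0.001]
force: [0.9, -19.2, 8.6]
width: 0.196
```

Run:
```python
from h import *
a=np.radians(4.05); X=np.array([.6243,-.0693,.1279])+.3*np.array([-np.sin(a),np.cos(a),0]); mv(X,4.05)
D=im('wrist','w5.png'); im('top','t5.png')
D=im('scene'); cv2.imwrite('pics/s5.png',cv2.resize(D['frame'][100:324,140:400],(780,672//1),interpolation=cv2.INTER_CUBIC)[:600])
```

```text
slide [ -0.7 -27.   -1.1] roll -0.007 | pos [0.6055 0.203  0.127 ] phi 3.65 tilt [-0.    -0.008 -1.   ] w 0.196 t 8.2 F [  0.9 -19.2   8.6]
```

View pics/w5.png

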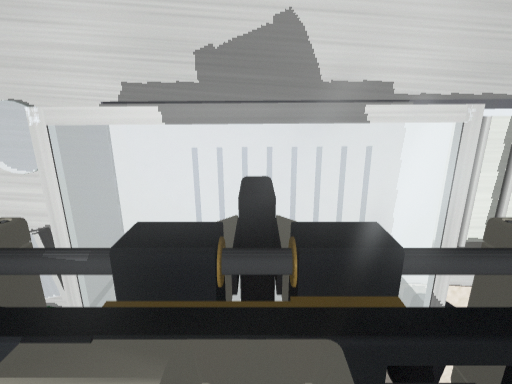

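View pics/s5.png

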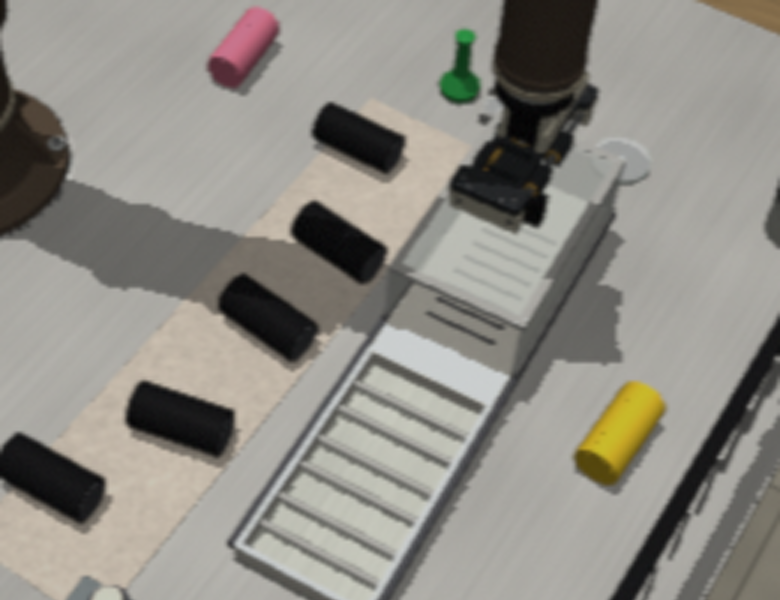

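View pics/t5.png

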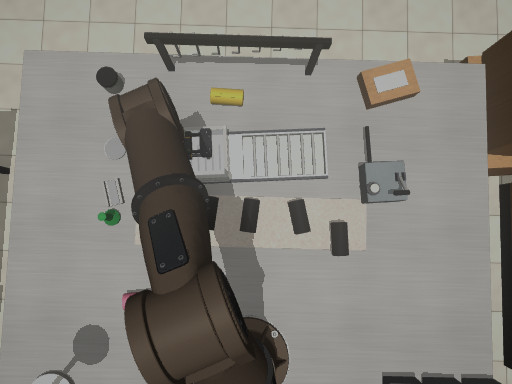

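Run:
```python
from h import *
np.set_printoptions(suppress=True,precision=4)
a=np.radians(4.05); R=np.array([[np.cos(a),-np.sin(a)],[np.sin(a),np.cos(a)]]); o=np.array([.6235,-.0693])
print(arm.observe()['joints'].round(3),arm.observe()['joint_efforts'].round(1))
for n in('scene','wrist'):
    D=im(n);P=cloud(D); L=(P[...,:2]-o)@R; z=P[...,2]
    for lo,hi in((.109,.121),(.027,.036)):
        m=(z>lo)&(z<hi)&(abs(L[...,0])<.1)&(L[...,1]>-.14)&(L[...,1]<.5)&(D['depth']>0)
        print(n,lo,m.sum(),np.percentile(L[m],[0,1,50,99,100],axis=0).round(4).tolist())
D=im('scene'); cv2.imwrite('pics/s6.png',cv2.resize(D['frame'][100:220,280:370],(600,800)[::1],interpolation=cv2.INTER_CUBIC)[:600])
D=im('wrist');P=cloud(D);cv2.imwrite('pics/w6.png',cv2.resize(D['frame'][60:320,0:120],(360,600)))
for u,v in((36,115),(40,110),(60,180),(52,160),(45,240),(20,150)): print(u,v,P[v,u],(P[v,u,:2]-o)@R)
```

```text
[-0.374  0.55  -0.056  1.644  0.045  0.952 -1.955] [-11.6 -67.8 -10.8 -30.   -4.7  -2.9  -0.1]
scene 0.109 1594 [[-0.0764, 0.1439], [-0.0727, 0.1464], [0.0262, 0.2224], [0.0765, 0.3986], [0.0777, 0.4051]]
scene 0.027 1952 [[-0.0796, -0.1399], [-0.0777, -0.1349], [0.0073, 0.115], [0.0803, 0.317], [0.081, 0.4059]]
wrist 0.109 55703 [[-0.0612, 0.1435], [-0.0538, 0.1465], [0.0375, 0.273], [0.0724, 0.3986], [0.0732, 0.4022]]
wrist 0.027 1526 [[0.0631, 0.052], [0.0633, 0.0541], [0.0753, 0.1332], [0.0769, 0.3951], [0.077, 0.402]]
36 115 [0.6643 0.3287 0.1198] [0.0688 0.3941]
40 110 [0.6672 0.3261 0.1198] [0.0715 0.3913]
60 180 [0.6269 0.3215 0.1176] [0.031  0.3896]
52 160 [0.6394 0.3231 0.12  ] [0.0436 0.3903]
45 240 [0.5289 0.417  0.0112] [-0.0601  0.4917]
20 150 [0.6215 0.4303 0.008 ] [0.0333 0.4985]
```

View pics/s6.png

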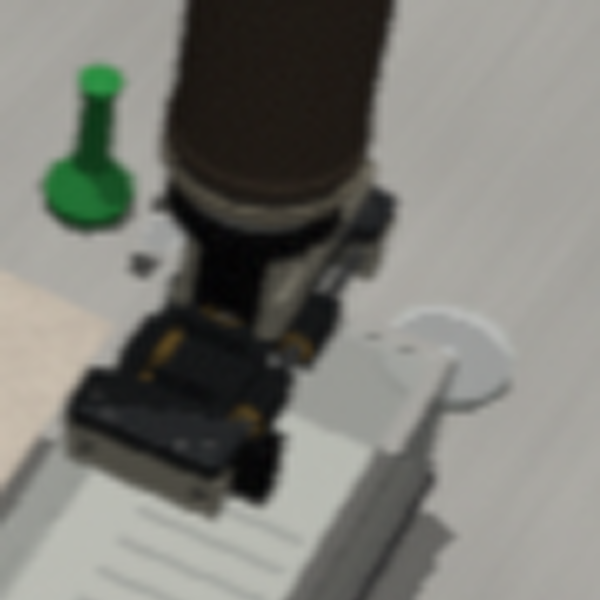

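View pics/w6.png

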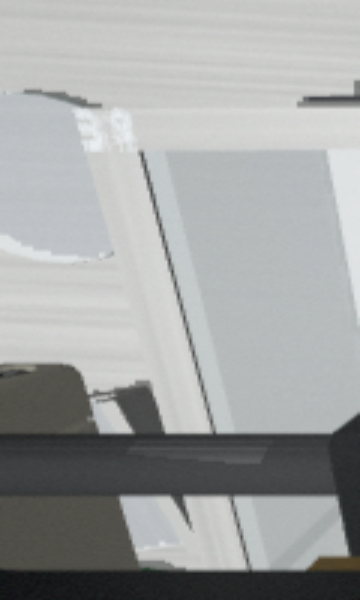

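Run:
```python
from h import *
np.set_printoptions(suppress=True,precision=4)
a=np.radians(4.05); R=np.array([[np.cos(a),-np.sin(a)],[np.sin(a),np.cos(a)]]); o=np.array([.6235,-.0693])
D=im('top'); f=D['frame'];P=cloud(D)
cv2.imwrite('pics/t7.png',cv2.resize(f[115:195,200:340],(798,456),interpolation=cv2.INTER_CUBIC))
# edge profile along local y through x_local=0 at z=.032 / .024
ys=np.arange(-.16,.17,.004)
for z,xl in((.032,.02),(.032,-.03)):
    pr=[]
    for y in ys:
        w=o+R@np.array([xl,y]); u,v=proj(D,[*w,z]); pr.append(cv2.getRectSubPix(f,(1,1),(float(u),float(v))).mean())
    print(z,xl,[f'{y*1000:.0f}:{p:.0f}' for y,p in zip(ys,pr)])
```

```text
0.032 0.02 ['-160:151', '-156:161', '-152:162', '-148:106', '-144:164', '-140:173', '-136:173', '-132:173', '-128:174', '-124:174', '-120:151', '-116:154', '-112:133', '-108:144', '-104:174', '-100:174', '-96:174', '-92:174', '-88:174', '-84:150', '-80:148', '-76:167', '-72:175', '-68:175', '-64:175', '-60:175', '-56:175', '-52:175', '-48:175', '-44:143', '-40:149', '-36:157', '-32:175', '-28:175', '-24:175', '-20:175', '-16:175', '-12:161', '-8:157', '-4:142', '0:175', '4:175', '8:175', '12:175', '16:175', '20:175', '24:175', '28:163', '32:153', '36:141', '40:175', '44:175', '48:175', '52:175', '56:175', '60:175', '64:131', '68:156', '72:161', '76:175', '80:175', '84:175', '88:175', '92:175', '96:175', '100:175', '104:156', '108:176', '112:175', '116:175', '120:175', '124:175', '128:175', '132:175', '136:175', '140:175', '144:174', '148:139', '152:154', '156:162', '160:161', '164:164', '168:164']
0.032 -0.03 ['-160:151', '-156:159', '-152:164', '-148:107', '-144:169', '-140:174', '-136:174', '-132:174', '-128:174', '-124:174', '-120:159', '-116:155', '-112:132', '-108:148', '-104:174', '-100:174', '-96:174', '-92:174', '-88:172', '-84:146', '-80:145', '-76:122', '-72:174', '-68:175', '-64:175', '-60:175', '-56:175', '-52:175', '-48:175', '-44:154', '-40:149', '-36:117', '-32:175', '-28:175', '-24:175', '-20:175', '-16:175', '-12:149', '-8:155', '-4:146', '0:170', '4:174', '8:175', '12:175', '16:176', '20:176', '24:176', '28:161', '32:150', '36:149', '40:164', '44:176', '48:176', '52:175', '56:175', '60:175', '64:135', '68:149', '72:146', '76:175', '80:175', '84:175', '88:176', '92:175', '96:175', '100:175', '104:138', '108:175', '112:175', '116:175', '120:175', '124:175', '128:175', '132:175', '136:175', '140:175', '144:169', '148:145', '152:143', '156:163', '160:162', '164:165', '168:164']
```

View pics/t7.png

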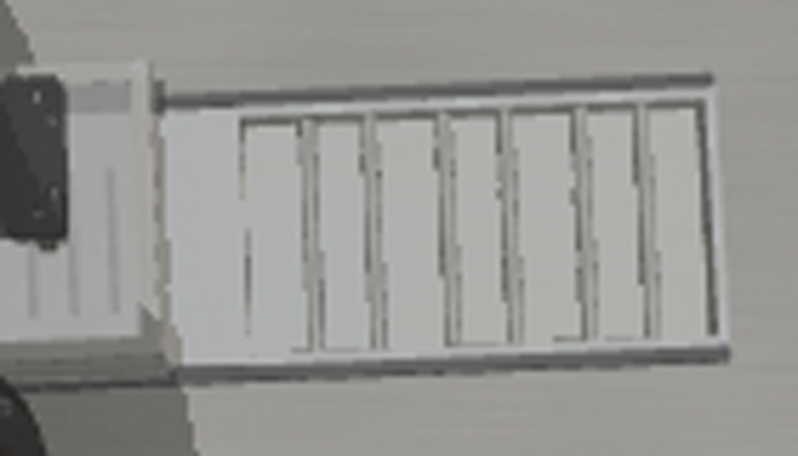

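The guard was about 26 mm ajar at the start. The rail pairs lie about 25 mm from where I had assumed, and the guard moved 273 mm before meeting its end stop, so it is fully open now. Releasing the handle.

Call:
jog_arm(
  increments=[
    {"slide": [0, 4, 0], "roll": 0, "gripper": 0},
    {"slide": [0, 4, 0], "roll": 0, "gripper": 0.2},
    {"slide": [0, 4, 0], "roll": 0, "gripper": 0.5},
    {"slide": [0, 4, 0], "roll": 0, "gripper": 0.5},
    {"slide": [0, 4, 0], "roll": 0, "gripper": 0.5},
    {"slide": [0, 4, -10], "roll": 0, "gripper": 0.5},
    {"slide": [0, 4, -40], "roll": 0, "gripper": 0.5},
    {"slide": [0, 4, -80], "roll": 0, "gripper": 0.6},
    {"slide": [0, 40, -100], "roll": 0, "gripper": 0.8},
    {"slide": [0, 80, -110], "roll": 0, "gripper": 1.0},
  ],
)

```text
clock: 9.43
position: [0.6112, 0.1344, 0.2416]
ee_rot: [-3.135, -0.119, -0.009]
force: [1.4, -1.6, -0.7]
width: 0.67
```

Run:
```python
from h import *
mv([.61,-.1,.24],4.05)
```

```text
slide [-19.  233.7   0.6] roll 0.005 | pos [0.6112 0.1344 0.2416] phi 4.36 tilt [ 0.005  0.004 -1.   ] w 0.67 t 9.43 F [ 1.4 -1.6 -0.7]
```

Call:
jog_arm(
  increments=[
    {"slide": [-9, 25, -6], "roll": 0, "gripper": 1},
    {"slide": [-18, 50, -12], "roll": 0, "gripper": 1},
    {"slide": [-27, 75, -18], "roll": 0, "gripper": 1},
    {"slide": [-36, 105, -24], "roll": 0, "gripper": 1},
    {"slide": [-45, 135, -30], "roll": 0, "gripper": 1},
    {"slide": [-54, 165, -36], "roll": 0, "gripper": 1},
    {"slide": [-63, 195, -42], "roll": 0, "gripper": 1},
    {"slide": [-72, 220, -48], "roll": 0, "gripper": 1},
    {"slide": [-80, 230, -50], "roll": 0, "gripper": 1},
    {"slide": [-80, 230, -50], "roll": 0, "gripper": 1},
  ],
)

```text
clock: 10.27
position: [0.5452, -0.1078, 0.2883]
ee_rot: [3.139, 0.101, 0.002]
force: [0.8, -0.5, 0.7]
width: 1.0
```

Run:
```python
from h import *
np.set_printoptions(suppress=True,precision=4)
mv([.61,-.1,.24],4.05)
D=im('wrist','w8.png'); P=cloud(D);z=P[...,2]
m=(z>.021)&(z<.036)&(P[...,0]>.5)&(P[...,0]<.75)
print(m.sum()); E=np.full(z.shape,0,np.uint8); E[(z>.02)&(z<.027)]=120;E[(z>.027)&(z<.036)]=255; cv2.imwrite('pics/w8d.png',E)
```

```text
slide [65.2 -3.7 48.4] roll -0.006 | pos [ 0.5452 -0.1078  0.2883] phi 3.68 tilt [ 0.001 -0.001 -1.   ] w 1.0 t 10.27 F [ 0.8 -0.5  0.7]
16930
```

View pics/w8.png

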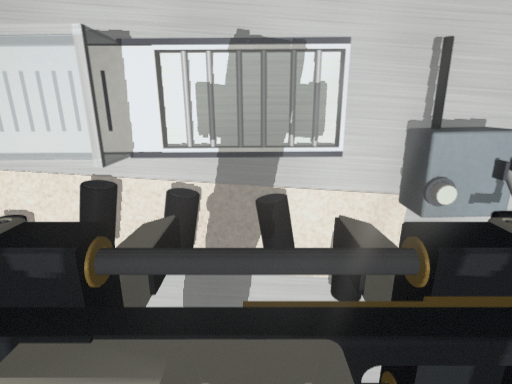

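View pics/w8d.png

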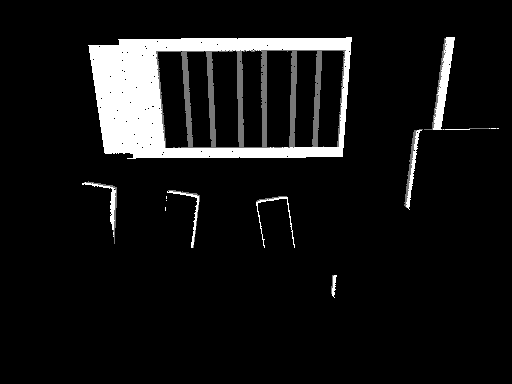

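Both views show the bay clearly: the six rails run from u=185 to 320 and the rim is at 32 mm. I fit the dryer frame from the rim and the rails.

Run:
```python
from h import *
np.set_printoptions(suppress=True,precision=4)
D=im('wrist'); P=cloud(D);z=P[...,2]
V,U=np.mgrid[:384,:512]
reg=(U>150)&(U<345)&(V>35)&(V<160)
fl=(reg&(z<.0275)&(z>0)).astype(np.uint8)   # interior
fl=cv2.morphologyEx(fl,cv2.MORPH_OPEN,np.ones((3,3)));n,l,s,c=cv2.connectedComponentsWithStats((reg&(z<.0275)).astype(np.uint8))
r=(z>.02)&(z<.027)&reg
n,l,s,c=cv2.connectedComponentsWithStats(r.astype(np.uint8))
for i in range(1,n):
    if s[i,4]<150: continue
    q=P[l==i][:,:2]; vx,vy,x0,y0=cv2.fitLine(q.astype(np.float32),2,0,.01,.01).ravel()
    xs=.62; print('rail',s[i,4],'ang',np.degrees(np.arctan(vy/vx)).round(2),'y@x.62',round(float(y0+(xs-x0)*vy/vx),4),'x',q[:,0].min(),q[:,0].max(),P[l==i][:,2].mean())
rim=(z>.028)&(z<.036)&reg
# inner edges along x at columns
for u in (200,230,260,300,330):
    vs=np.nonzero(rim[:,u])[0]; k=np.nonzero(np.diff(vs)>20)[0]
    if len(k): a,b=vs[k[0]],vs[k[0]+1]; print(u,'far out',onz(D,u,vs[0],.032)[:2],'far in',onz(D,u,a+.5,.032)[:2],'near in',onz(D,u,b-.5,.032)[:2],'near out',onz(D,u,vs[-1],.032)[:2])
for v in (60,90,120,140):
    us=np.nonzero(rim[v])[0];k=np.nonzero(np.diff(us)>60)[0];print(v,[onz(D,us[j]+.5,v,.032)[:2] for j in k],[onz(D,us[j+1]-.5,v,.032)[:2] for j in k],onz(D,us[-1]+.5,v,.032)[:2])
for n in('top',):
  D=im(n);P=cloud(D);f=D['frame']
  m=(P[...,2]>.027)&(P[...,2]<.037)&(P[...,0]>.5)&(P[...,0]<.73)&(P[...,1]<.06)&(P[...,1]>-.25)
  q=P[m][:,:2]; print(n,cv2.minAreaRect((q*1000).astype(np.float32)))
```

```text
rail 170 ang 2.87 y@x.62 0.0307 x 0.5490273751477369 0.6797435205489132 0.023684160100652833
rail 574 ang 4.08 y@x.62 -0.0054 x 0.5512038292526862 0.6824969448864552 0.023402809928075214
rail 2803 ang -87.13 y@x.62 0.0578 x 0.5534286023414325 0.6954164707832576 0.02325505238183687
200 far out [ 0.696  -0.0216] far in [ 0.6822 -0.0217] near in [ 0.5524 -0.0234] near out [ 0.5385 -0.0236]
230 far out [ 0.6986 -0.0607] far in [ 0.6848 -0.0613] near in [ 0.5553 -0.0666] near out [ 0.5414 -0.0672]
260 far out [ 0.7011 -0.0998] far in [ 0.6874 -0.1008] near in [ 0.5596 -0.1096] near out [ 0.5458 -0.1106]
300 far out [ 0.7046 -0.152 ] far in [ 0.6909 -0.1534] near in [ 0.5634 -0.1671] near out [ 0.5496 -0.1686]
330 far out [ 0.7083 -0.1909] far in [ 0.6935 -0.1929] near in [ 0.5663 -0.2102] near out [ 0.5525 -0.2121]
60 [] [] [0.6669 0.0332]
90 [] [] [0.6291 0.0301]
120 [array([0.5892, 0.0282])] [array([ 0.6058, -0.2225])] [ 0.606  -0.2253]
140 [array([0.5613, 0.026 ])] [array([ 0.5779, -0.2237])] [ 0.5783 -0.2294]
top ((619.908203125, -25.17383575439453), (161.76063537597656, 172.1695098876953), 2.1939022541046143)
```

```bash
cat >> h.py <<'E'
O=np.array([.623,-.0958]); YAW=4.05; _a=np.radians(YAW); RD=np.array([[np.cos(_a),-np.sin(_a)],[np.sin(_a),np.cos(_a)]])
SL=dict(base1=(0,-.075),base2=(0,0),base3=(0,.075),upper1=(0,-.0375),upper2=(0,.0375))
def slot(n,dy=0): return O+RD@(np.array(SL[n])+[0,dy])
def tubes(n,zlo=.042,zhi=.056,D=None):
    D=D or im(n); P=cloud(D); f=D['frame']; z=P[...,2]; L=(P[...,:2]-O)@RD
    m=(f.max(2)<75)&(z>zlo)&(z<zhi)&(P[...,0]>.25)&(P[...,0]<.9)&(abs(P[...,1])<.5)&(D['depth']>0)
    m=cv2.morphologyEx(m.astype(np.uint8),cv2.MORPH_CLOSE,np.ones((3,3)))
    k,l,s,c=cv2.connectedComponentsWithStats(m); out=[]
    for i in range(1,k):
        if s[i,4]<60: continue
        q=P[(l==i)&(z>zlo)&(z<zhi)]; r=cv2.minAreaRect((q[:,:2]*1000).astype(np.float32))
        (w,h),a=r[1],r[2]; 
        if h>w: a-=90
        a=(a+90)%180-90
        ld=(np.array(r[0])/1000-O)@RD
        out.append((np.array(r[0])/1000,a)); print(n,'px',c[i].round(),'ctr',(np.array(r[0])/1000).round(4),'size',round(max(w,h)),round(min(w,h)),'ang',round(a,1),'zmax',np.percentile(q[:,2],98).round(4),'local',ld.round(3))
    return out
E
python3 - <<'E'
from h import *
tubes('top');tubes('scene')
for k in SL: print(k,slot(k).round(4))
E
```

```text
top px [207. 212.] ctr [0.438  0.1342] size 99 40 ang -5.4 zmax 0.0522 local [-0.168  0.242]
top px [250. 215.] ctr [0.4328 0.0059] size 100 40 ang -4.7 zmax 0.0526 local [-0.183  0.115]
top px [159. 234.] ctr [0.3704 0.2785] size 99 39 ang 2.5 zmax 0.0529 local [-0.226  0.391]
scene px [259. 182.] ctr [0.4661 0.1284] size 52 38 ang -5.1 zmax 0.0547 local [-0.141  0.235]
scene px [237. 209.] ctr [ 4.707e-01 -1.000e-04] size 36 32 ang 81.3 zmax 0.0542 local [-0.145  0.106]
scene px [200. 237.] ctr [ 0.4368 -0.1467] size 102 41 ang 14.6 zmax 0.0545 local [-0.189 -0.038]
scene px [156. 256.] ctr [ 0.3726 -0.2709] size 101 40 ang 2.7 zmax 0.0541 local [-0.262 -0.157]
scene px [177. 339.] ctr [ 0.5789 -0.4262] size 158 77 ang 49.2 zmax 0.0557 local [-0.067 -0.326]
base1 [ 0.6283 -0.1706]
base2 [ 0.623  -0.0958]
base3 [ 0.6177 -0.021 ]
upper1 [ 0.6256 -0.1332]
upper2 [ 0.6204 -0.0584]
```

Run:
```python
from h import *
mv([.438,.134,.10],-5.4)
```

```text
slide [ -91.3 -243.8  187. ] roll 0.166 | pos [ 0.5466 -0.1028  0.2868] phi 4.1 tilt [-0.     0.001 -1.   ] w 1.0 t 10.52 F [-0.1 -0.5  1. ]
```

Call:
jog_arm(
  increments=[
    {"slide": [-12, -30, 15], "roll": 0.03, "gripper": 1},
    {"slide": [-24, -60, 35], "roll": 0.06, "gripper": 1},
    {"slide": [-36, -90, 60], "roll": 0.09, "gripper": 1},
    {"slide": [-48, -120, 85], "roll": 0.12, "gripper": 1},
    {"slide": [-60, -150, 108], "roll": 0.166, "gripper": 1},
    {"slide": [-71, -180, 130], "roll": 0.166, "gripper": 1},
    {"slide": [-82, -210, 152], "roll": 0.166, "gripper": 1},
    {"slide": [-89, -234, 172], "roll": 0.166, "gripper": 1},
    {"slide": [-91, -244, 184], "roll": 0.166, "gripper": 1},
    {"slide": [-91, -244, 187], "roll": 0.166, "gripper": 1},
  ],
)

```text
clock: 11.35
position: [0.4362, 0.136, 0.0981]
ee_rot: [-3.138, 0.142, 0.006]
force: [-0.2, -0.9, 0.4]
width: 0.997
```

Run:
```python
from h import *
mv([.438,.134,.0165],-5.4); D=im('wrist','w9.png')
```

```text
slide [ 2.3  1.9 81.5] roll 0.004 | pos [0.4362 0.136  0.0981] phi -5.17 tilt [-0.004  0.    -1.   ] w 0.997 t 11.35 F [-0.2 -0.9  0.4]
```

View pics/w9.png

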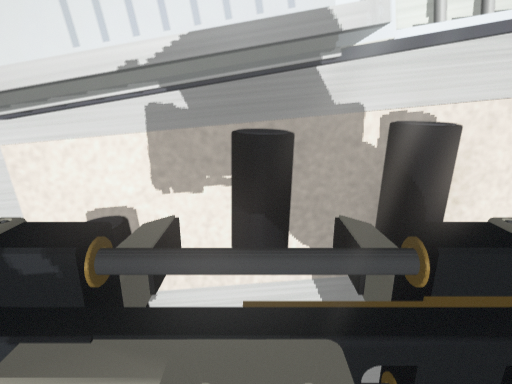

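The tube stands centred between the fingers, at u≈261, and aligned with them. Descending and gripping.

Call:
jog_arm(
  increments=[
    {"slide": [2, 1, 30], "roll": 0.004, "gripper": 1},
    {"slide": [2, 1, 58], "roll": 0.004, "gripper": 1},
    {"slide": [2, 1, 74], "roll": 0.004, "gripper": 1},
    {"slide": [2, 1, 81], "roll": 0.004, "gripper": 0.8},
    {"slide": [2, 1, 81], "roll": 0.004, "gripper": 0.6},
    {"slide": [2, 1, 81], "roll": 0.004, "gripper": 0.4},
    {"slide": [2, 1, 81], "roll": 0.004, "gripper": 0.4},
    {"slide": [2, 1, 81], "roll": 0.004, "gripper": 0.4},
    {"slide": [2, 1, 81], "roll": 0.004, "gripper": 0.4},
    {"slide": [2, 1, 81], "roll": 0.004, "gripper": 0.4},
  ],
  newtons=35,
)

```text
clock: 12.23
position: [0.4411, 0.1313, 0.0197]
ee_rot: [-3.137, 0.159, -0.002]
force: [-0.1, -2.0, -0.2]
width: 0.54
```

Run:
```python
from h import *
mv([*slot('base3',-.004),.12],4.05)
```

```text
slide [ 191.9  137.5 -100.1] roll -0.172 | pos [0.4411 0.1313 0.0197] phi -5.8 tilt [ 0.001  0.001 -1.   ] w 0.54 t 12.23 F [-0.1 -2.  -0.2]
```

Call:
jog_arm(
  increments=[
    {"slide": [0, 0, -30], "roll": 0, "gripper": 0.4},
    {"slide": [0, 0, -65], "roll": 0, "gripper": 0.4},
    {"slide": [10, 8, -95], "roll": 0, "gripper": 0.4},
    {"slide": [30, 22, -108], "roll": -0.03, "gripper": 0.4},
    {"slide": [57, 40, -108], "roll": -0.06, "gripper": 0.4},
    {"slide": [85, 60, -108], "roll": -0.09, "gripper": 0.4},
    {"slide": [113, 80, -108], "roll": -0.12, "gripper": 0.4},
    {"slide": [141, 100, -108], "roll": -0.172, "gripper": 0.4},
    {"slide": [169, 120, -108], "roll": -0.172, "gripper": 0.4},
    {"slide": [188, 134, -108], "roll": -0.172, "gripper": 0.4},
  ],
)

```text
clock: 13.07
position: [0.6153, -0.0241, 0.1271]
ee_rot: [3.139, 0.109, 0.0]
force: [0.9, -0.3, 1.0]
width: 0.411
```

Run:
```python
from h import *
mv([*slot('base3',-.004),.041],4.05); D=im('wrist','w10.png'); D=im('scene'); cv2.imwrite('pics/s10.png',cv2.resize(D['frame'][130:310,160:360],(800,720),interpolation=cv2.INTER_CUBIC)[:600])
```

```text
slide [ 2.6  1.  86.1] roll -0.001 | pos [ 0.6153 -0.0241  0.1271] phi 3.97 tilt [ 0.    -0.001 -1.   ] w 0.411 t 13.07 F [ 0.9 -0.3  1. ]
```

View pics/w10.png

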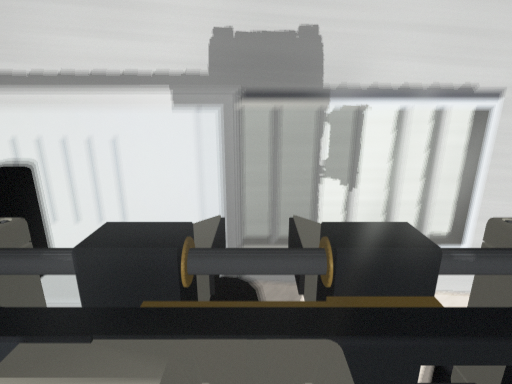

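View pics/s10.png

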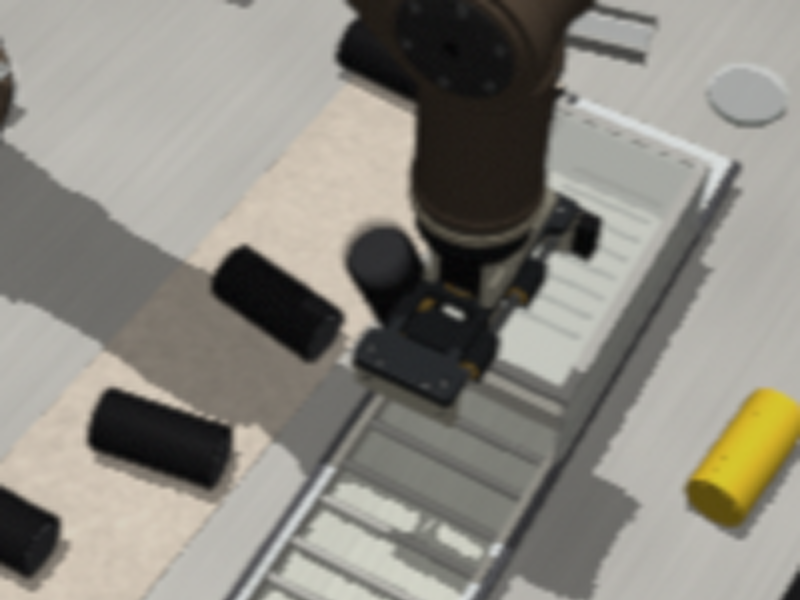

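The width fell to 0.41, so the tube has slipped out and is tipping by the near side of the dryer, at about (385,265) in the crop. I rise and look.

Call:
jog_arm(
  increments=[
    {"slide": [0, 0, -30], "roll": 0, "gripper": 0.6},
    {"slide": [0, 0, -60], "roll": 0, "gripper": 1},
    {"slide": [0, 0, -90], "roll": 0, "gripper": 1},
    {"slide": [0, 0, -120], "roll": 0, "gripper": 1},
    {"slide": [0, 10, -130], "roll": 0, "gripper": 1},
    {"slide": [0, 30, -140], "roll": 0, "gripper": 1},
    {"slide": [0, 50, -150], "roll": 0, "gripper": 1},
    {"slide": [0, 70, -150], "roll": 0, "gripper": 1},
    {"slide": [0, 90, -150], "roll": 0, "gripper": 1},
    {"slide": [0, 100, -150], "roll": 0, "gripper": 1},
  ],
)

```text
clock: 14.0
position: [0.6205, -0.124, 0.277]
ee_rot: [3.138, 0.107, -0.001]
force: [-0.4, -0.7, 0.0]
width: 0.991
```

Run:
```python
from h import *
mv([*slot('base3',-.004),.041],4.05); D=im('wrist','w11.png'); D=im('scene'); cv2.imwrite('pics/s11.png',cv2.resize(D['frame'][110:335,120:390],(720,600),interpolation=cv2.INTER_CUBIC));im('top','t11.png')
```

```text
slide [  4.3 -99.3 235.9] roll -0.003 | pos [ 0.6205 -0.124   0.277 ] phi 3.9 tilt [-0.    -0.001 -1.   ] w 0.991 t 14.0 F [-0.4 -0.7  0. ]
```

View pics/s11.png

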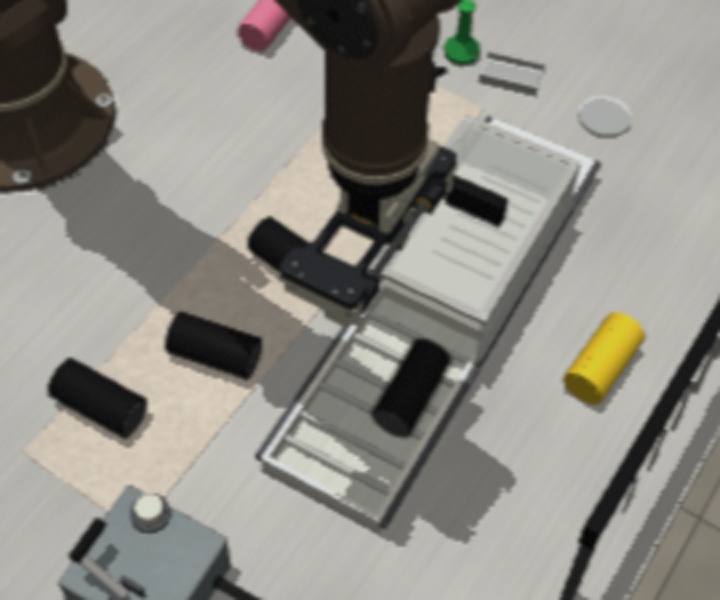

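View pics/t11.png

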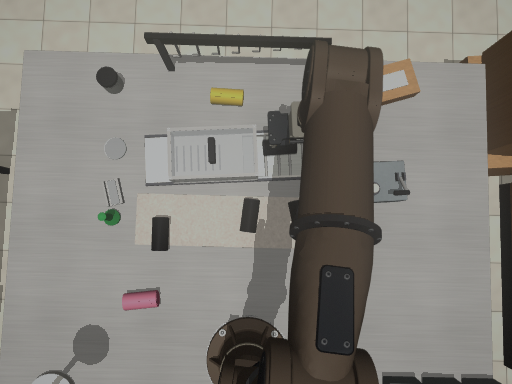

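The carried tube clipped the guard: its underside was at about 107 mm and the roof is at 118 mm. The tube now lies crosswise in the bay and the guard has been pushed back. I measure both and put them right, carrying higher from now on.

```bash
cat >> h.py <<'E'
def guard(n='scene'):
    D=im(n);P=cloud(D);z=P[...,2];f=D['frame'];L=(P[...,:2]-O)@RD
    m=(z>.145)&(z<.17)&(f.max(2)<80)&(abs(L[...,0])<.06)&(L[...,1]>-.05)&(L[...,1]<.36)
    m=m.astype(np.uint8);k,l,s,c=cv2.connectedComponentsWithStats(m)
    for i in range(1,k):
        if s[i,4]>40: q=P[l==i]; print(n,'handle',c[i].round(),s[i,4],np.median(q,0).round(4),'local',((L[l==i].min(0)+L[l==i].max(0))/2).round(4))
    m=(z>.108)&(z<.122)&(abs(L[...,0])<.078)&(L[...,1]>-.14)&(L[...,1]<.5)
    if m.sum(): print('roof y',np.percentile(L[m][:,1],[.5,99.5]).round(4),m.sum())
E
python3 - <<'E'
from h import *
guard('scene');guard('top');guard('wrist')
print('bay tube');tubes('scene',.062,.08)
E
```

```text
scene handle [300. 183.] 130 [0.6161 0.1136 0.156 ] local [0.0068 0.2118]
roof y [0.0865 0.3436] 2312
top handle [211. 149.] 161 [0.6089 0.1181 0.1544] local [0.0006 0.2148]
roof y [0.089  0.3423] 4422
wrist handle [ 24. 173.] 1645 [0.6112 0.1117 0.1556] local [0.0013 0.212 ]
roof y [0.085  0.2726] 17192
bay tube
scene px [408. 164.] ctr [0.8403 0.4479] size 60 55 ang -69.7 zmax 0.0795 local [0.255 0.527]
scene px [263. 247.] ctr [ 0.6178 -0.0832] size 102 44 ang -83.8 zmax 0.0776 local [-0.004  0.013]
```

View pics/w11.png

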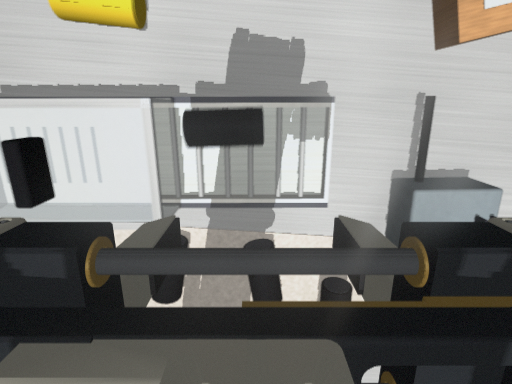

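Run:
```python
from h import *
D=im('wrist'); tubes('wrist',.06,.08,D); tubes('wrist',.042,.056,D)
X=O+RD@np.array([0.001,.213]);print(X); mv([*X,.215],4.05)
```

```text
wrist px [229. 169.] ctr [ 0.6094 -0.0842] size 99 41 ang -85.0 zmax 0.0747 local [-0.013  0.013]
wrist px [230. 151.] ctr [ 0.6315 -0.0823] size 98 1 ang -84.3 zmax 0.0559 local [0.009 0.013]
wrist px [168. 289.] ctr [0.4099 0.0061] size 52 37 ang -8.7 zmax 0.0514 local [-0.205  0.117]
wrist px [266. 288.] ctr [ 0.4197 -0.1492] size 55 38 ang 13.6 zmax 0.0511 local [-0.207 -0.039]
wrist px [341. 297.] ctr [ 0.4117 -0.2682] size 37 18 ang -83.1 zmax 0.051 local [-0.223 -0.157]
[0.60895395 0.11673872]
slide [   5.  -236.3   62.1] roll 0.002 | pos [ 0.6212 -0.1193  0.277 ] phi 4.17 tilt [-0.     0.001 -1.   ] w 0.998 t 14.4 F [ 0.2  0.2 -0.4]
```

Call:
jog_arm(
  increments=[
    {"slide": [0, -25, 0], "roll": 0, "gripper": 0.6},
    {"slide": [1, -52, 0], "roll": 0, "gripper": 0.6},
    {"slide": [1, -82, 0], "roll": 0, "gripper": 0.6},
    {"slide": [2, -112, 8], "roll": 0, "gripper": 0.6},
    {"slide": [3, -142, 18], "roll": 0, "gripper": 0.6},
    {"slide": [4, -172, 30], "roll": 0, "gripper": 0.6},
    {"slide": [5, -202, 42], "roll": 0, "gripper": 0.6},
    {"slide": [5, -226, 54], "roll": 0, "gripper": 0.6},
    {"slide": [5, -236, 62], "roll": 0, "gripper": 0.6},
    {"slide": [5, -236, 62], "roll": 0, "gripper": 0.6},
  ],
)

```text
clock: 15.23
position: [0.6077, 0.1187, 0.2132]
ee_rot: [-3.138, -0.12, 0.005]
force: [-0.2, -0.5, 0.4]
width: 0.6
```

Run:
```python
from h import *
X=O+RD@np.array([0.001,.213]); mv([*X,.128],4.05);guard('wrist'); guard('scene'); im('wrist','w12.png')
```

```text
slide [ 1.3  2.1 85.2] roll 0.006 | pos [0.6077 0.1187 0.2132] phi 4.38 tilt [-0.003  0.001 -1.   ] w 0.6 t 15.23 F [-0.2 -0.5  0.4]
wrist handle [260. 195.] 1701 [0.6123 0.1162 0.156 ] local [0.0015 0.212 ]
roof y [0.0864 0.3397] 35042
scene handle [299. 183.] 151 [0.6124 0.1133 0.1559] local [0.0041 0.2125]
roof y [0.0868 0.3424] 2360
```

View pics/w12.png

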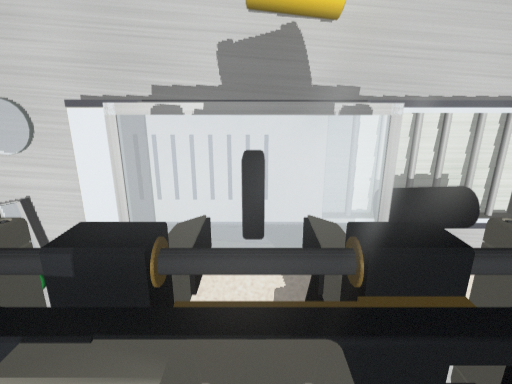

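Call:
jog_arm(
  increments=[
    {"slide": [1, 2, 30], "roll": 0.006, "gripper": 0.6},
    {"slide": [1, 2, 60], "roll": 0.006, "gripper": 0.6},
    {"slide": [1, 2, 80], "roll": 0.006, "gripper": 0.6},
    {"slide": [1, 2, 85], "roll": 0.006, "gripper": 0.4},
    {"slide": [1, 2, 85], "roll": 0.006, "gripper": 0.15},
    {"slide": [1, 2, 85], "roll": 0.006, "gripper": 0.15},
    {"slide": [1, 2, 85], "roll": 0.006, "gripper": 0.15},
    {"slide": [1, 2, 85], "roll": 0.006, "gripper": 0.15},
    {"slide": [1, 2, 85], "roll": 0.006, "gripper": 0.15},
    {"slide": [1, 2, 85], "roll": 0.006, "gripper": 0.15},
  ],
)

```text
clock: 16.22
position: [0.6116, 0.1135, 0.1314]
ee_rot: [-3.139, -0.102, -0.004]
force: [0.1, 0.6, 6.4]
width: 0.192
```

Run:
```python
from h import *
X=O+RD@np.array([0.001,.3]); mv([*X,.128],4.05)
```

```text
slide [ -2.9 -90.4   3.5] roll -0.006 | pos [0.6116 0.1135 0.1314] phi 3.73 tilt [ 0.003  0.001 -1.   ] w 0.192 t 16.22 F [0.1 0.6 6.4]
```

Call:
jog_arm(
  increments=[
    {"slide": [0, -8, 0], "roll": 0, "gripper": 0.15},
    {"slide": [0, -22, 0], "roll": 0, "gripper": 0.15},
    {"slide": [0, -36, 0], "roll": 0, "gripper": 0.15},
    {"slide": [0, -50, 0], "roll": 0, "gripper": 0.15},
    {"slide": [0, -62, 0], "roll": 0, "gripper": 0.15},
    {"slide": [0, -72, 0], "roll": 0, "gripper": 0.15},
    {"slide": [0, -79, 0], "roll": 0, "gripper": 0.15},
    {"slide": [0, -84, 0], "roll": 0, "gripper": 0.15},
    {"slide": [0, -87, 0], "roll": 0, "gripper": 0.15},
    {"slide": [0, -89, 0], "roll": 0, "gripper": 0.15},
  ],
)

```text
clock: 17.05
position: [0.6053, 0.2021, 0.1314]
ee_rot: [-3.14, -0.103, -0.003]
force: [-2.5, -1.4, 9.5]
width: 0.192
```

Run:
```python
from h import *
X=O+RD@np.array([0.001,.3]); mv([*X,.128],4.05); guard('scene')
```

```text
slide [-2.4 -1.6  3.4] roll -0.005 | pos [0.6053 0.2021 0.1314] phi 3.74 tilt [ 0.002  0.    -1.   ] w 0.192 t 17.05 F [-2.5 -1.4  9.5]
roof y [0.1708 0.4262] 1822
```

Call:
jog_arm(
  increments=[
    {"slide": [0, -2, 0], "roll": 0, "gripper": 0.15},
    {"slide": [0, -4, 0], "roll": 0, "gripper": 0.15},
    {"slide": [0, -4, 0], "roll": 0, "gripper": 0.15},
    {"slide": [0, -1, 0], "roll": 0, "gripper": 0.15},
    {"slide": [0, -1, 0], "roll": 0, "gripper": 0.5},
    {"slide": [0, -1, 0], "roll": 0, "gripper": 0.5},
    {"slide": [0, -1, 0], "roll": 0, "gripper": 0.5},
    {"slide": [0, -1, 0], "roll": 0, "gripper": 0.5},
    {"slide": [0, -1, 0], "roll": 0, "gripper": 0.5},
    {"slide": [0, -1, -10], "roll": 0, "gripper": 0.5},
  ],
)

```text
clock: 17.93
position: [0.6035, 0.2022, 0.1383]
ee_rot: [3.139, 0.102, -0.005]
force: [-0.4, -0.4, -0.2]
width: 0.497
```

Call:
jog_arm(
  increments=[
    {"slide": [0, 0, -30], "roll": 0, "gripper": 0.5},
    {"slide": [0, 0, -60], "roll": 0, "gripper": 0.5},
    {"slide": [0, 0, -90], "roll": 0, "gripper": 0.7},
    {"slide": [-5, 30, -100], "roll": 0, "gripper": 1},
    {"slide": [-15, 65, -100], "roll": 0, "gripper": 1},
    {"slide": [-30, 100, -100], "roll": 0, "gripper": 1},
    {"slide": [-45, 140, -100], "roll": 0, "gripper": 1},
    {"slide": [-60, 180, -100], "roll": 0, "gripper": 1},
    {"slide": [-70, 220, -100], "roll": 0, "gripper": 1},
    {"slide": [-80, 250, -100], "roll": 0, "gripper": 1},
  ],
)

```text
clock: 18.77
position: [0.5403, -0.0554, 0.2411]
ee_rot: [3.139, 0.099, 0.001]
force: [0.7, -0.1, 0.3]
width: 0.988
```

Run:
```python
from h import *
mv([.6,-.1,.12],94.05);guard('scene');guard('wrist'); D=im('wrist','w13.png'); tubes('wrist',.06,.08,D);tubes('scene',.06,.08)
```

```text
slide [ 56.7  48.1 121.2] roll -1.579 | pos [ 0.5403 -0.0554  0.2411] phi 3.6 tilt [ 0.001 -0.001 -1.   ] w 0.988 t 18.77 F [ 0.7 -0.1  0.3]
scene handle [311. 164.] 137 [0.6066 0.1986 0.1553] local [0.0036 0.2987]
roof y [0.171  0.4288] 2428
roof y [0.1698 0.2872] 19674
wrist px [278. 137.] ctr [ 0.5773 -0.0852] size 98 45 ang -84.5 zmax 0.0747 local [-0.045  0.014]
wrist px [487. 188.] ctr [ 0.5406 -0.3485] size 109 25 ang 3.1 zmax 0.0744 local [-0.1   -0.246]
scene px [408. 164.] ctr [0.8415 0.4495] size 63 58 ang 88.9 zmax 0.0795 local [0.256 0.528]
scene px [252. 242.] ctr [ 0.5823 -0.0855] size 104 47 ang -85.1 zmax 0.0776 local [-0.04   0.013]
```

View pics/w13.png

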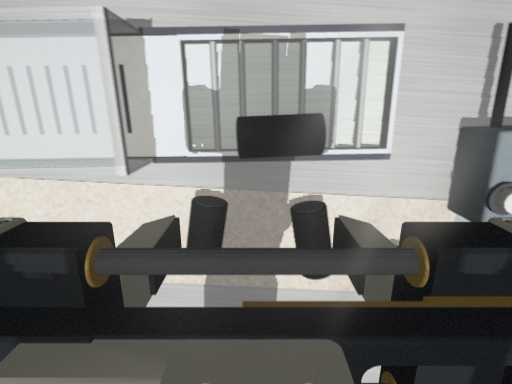

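Run:
```python
from h import *
mv([.5768,-.0855,.12],95.2)
```

```text
slide [ 33.5  34.8 120.8] roll -1.599 | pos [ 0.5411 -0.0529  0.2408] phi 3.57 tilt [ 0.001  0.    -1.   ] w 1.001 t 18.97 F [-0.6  1.   0.7]
```

Call:
jog_arm(
  increments=[
    {"slide": [4, 4, 0], "roll": -0.12, "gripper": 1},
    {"slide": [8, 8, 0], "roll": -0.24, "gripper": 1},
    {"slide": [12, 12, 0], "roll": -0.36, "gripper": 1},
    {"slide": [16, 16, 0], "roll": -0.48, "gripper": 1},
    {"slide": [20, 20, 0], "roll": -0.6, "gripper": 1},
    {"slide": [24, 24, 20], "roll": -0.72, "gripper": 1},
    {"slide": [28, 28, 45], "roll": -0.84, "gripper": 1},
    {"slide": [33, 34, 65], "roll": -0.96, "gripper": 1},
    {"slide": [33, 34, 85], "roll": -1.08, "gripper": 1},
    {"slide": [33, 34, 105], "roll": -1.2, "gripper": 1},
  ],
)

```text
clock: 19.8
position: [0.5772, -0.0819, 0.1344]
ee_rot: [-2.526, -1.867, -0.002]
force: [-0.6, 0.6, -0.7]
width: 1.0
```

Call:
jog_arm(
  increments=[
    {"slide": [0, 0, 0], "roll": -0.12, "gripper": 1},
    {"slide": [0, 0, 0], "roll": -0.24, "gripper": 1},
    {"slide": [0, 0, 0], "roll": -0.36, "gripper": 1},
    {"slide": [0, 0, 0], "roll": -0.4, "gripper": 1},
    {"slide": [0, 0, 0], "roll": -0.4, "gripper": 1},
    {"slide": [0, 0, 0], "roll": -0.4, "gripper": 1},
    {"slide": [0, 0, 0], "roll": -0.4, "gripper": 1},
    {"slide": [0, 0, 0], "roll": -0.4, "gripper": 1},
    {"slide": [0, 0, 0], "roll": -0.4, "gripper": 1},
    {"slide": [0, 0, 0], "roll": -0.4, "gripper": 1},
  ],
)

```text
clock: 20.63
position: [0.5763, -0.0836, 0.1351]
ee_rot: [2.115, 2.323, -0.0]
force: [-0.3, -0.5, -0.3]
width: 1.001
```

Run:
```python
from h import *
mv([.5768,-.0855,.040],95.2); D=im('wrist','w14.png'); tubes('wrist',.06,.08,D)
```

```text
slide [-1.9  0.3 95.1] roll 0.003 | pos [ 0.5763 -0.0836  0.1351] phi 95.36 tilt [ 0. -0. -1.] w 1.001 t 20.63 F [-0.3 -0.5 -0.3]
wrist px [259. 193.] ctr [ 0.5773 -0.0844] size 96 45 ang -84.5 zmax 0.0744 local [-0.045  0.015]
```

View pics/w14.png

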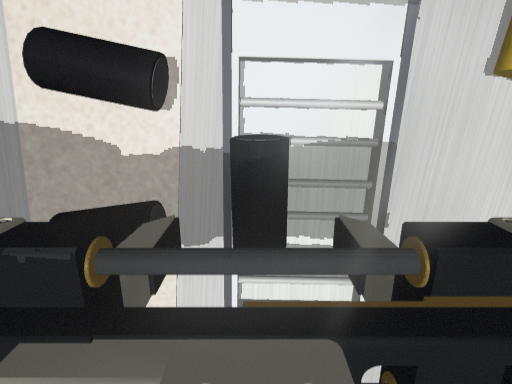

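Call:
jog_arm(
  increments=[
    {"slide": [-1, 0, 30], "roll": 0, "gripper": 1},
    {"slide": [-1, 0, 60], "roll": 0, "gripper": 1},
    {"slide": [-1, 0, 82], "roll": 0, "gripper": 1},
    {"slide": [-1, 0, 92], "roll": 0, "gripper": 1},
    {"slide": [-1, 0, 95], "roll": 0, "gripper": 0.7},
    {"slide": [-1, 0, 95], "roll": 0, "gripper": 0.4},
    {"slide": [-1, 0, 95], "roll": 0, "gripper": 0.4},
    {"slide": [-1, 0, 95], "roll": 0, "gripper": 0.4},
    {"slide": [-1, 0, 95], "roll": 0, "gripper": 0.4},
    {"slide": [-1, 0, 95], "roll": 0, "gripper": 0.4},
  ],
  newtons=45,
)

```text
clock: 21.52
position: [0.577, -0.0849, 0.041]
ee_rot: [2.114, 2.322, 0.001]
force: [-0.4, -0.0, 0.2]
width: 0.615
```

Call:
jog_arm(
  increments=[
    {"slide": [0, 0, 0], "roll": 0, "gripper": 0.4},
    {"slide": [0, 0, 0], "roll": 0, "gripper": 0.4},
    {"slide": [0, 0, 0], "roll": 0, "gripper": 0.4},
    {"slide": [0, 0, -15], "roll": 0, "gripper": 0.4},
    {"slide": [0, 0, -35], "roll": 0, "gripper": 0.4},
    {"slide": [0, 0, -55], "roll": 0, "gripper": 0.4},
    {"slide": [0, 0, -75], "roll": 0, "gripper": 0.4},
    {"slide": [0, 0, -90], "roll": 0, "gripper": 0.4},
    {"slide": [0, 0, -95], "roll": 0, "gripper": 0.4},
    {"slide": [0, 0, -95], "roll": 0, "gripper": 0.4},
  ],
)

```text
clock: 22.35
position: [0.5767, -0.0849, 0.1359]
ee_rot: [2.114, 2.322, 0.001]
force: [0.6, -0.7, -1.4]
width: 0.535
```

Run:
```python
from h import *
mv([*slot('base2'),.0],4.05); D=im('wrist','w15.png')
```

```text
slide [-15.1  44.8 135.9] roll 1.594 | pos [ 0.5767 -0.0849  0.1359] phi 95.37 tilt [ 0.001 -0.    -1.   ] w 0.535 t 22.35 F [ 0.6 -0.7 -1.4]
```

View pics/w15.png

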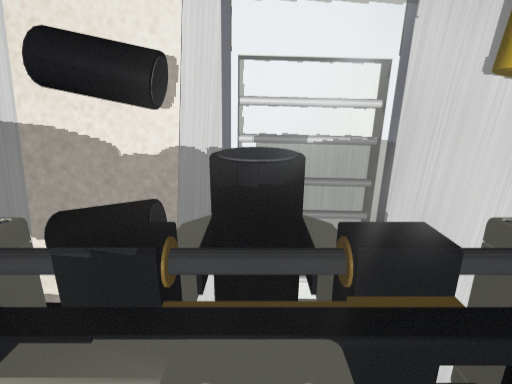

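Call:
jog_arm(
  increments=[
    {"slide": [0, 0, 0], "roll": 0.12, "gripper": 0.4},
    {"slide": [-2, 5, 0], "roll": 0.24, "gripper": 0.4},
    {"slide": [-4, 10, 0], "roll": 0.36, "gripper": 0.4},
    {"slide": [-6, 15, 0], "roll": 0.48, "gripper": 0.4},
    {"slide": [-8, 20, 0], "roll": 0.6, "gripper": 0.4},
    {"slide": [-10, 25, 0], "roll": 0.72, "gripper": 0.4},
    {"slide": [-12, 30, 0], "roll": 0.84, "gripper": 0.4},
    {"slide": [-13, 35, 0], "roll": 0.96, "gripper": 0.4},
    {"slide": [-14, 40, 0], "roll": 1.08, "gripper": 0.4},
    {"slide": [-15, 44.8, 0], "roll": 1.2, "gripper": 0.4},
  ],
)

```text
clock: 23.23
position: [0.6215, -0.0956, 0.133]
ee_rot: [-3.059, -0.714, 0.005]
force: [0.6, -0.1, -1.9]
width: 0.536
```

Call:
jog_arm(
  increments=[
    {"slide": [0, 0, 0], "roll": 0.12, "gripper": 0.4},
    {"slide": [0, 0, 0], "roll": 0.24, "gripper": 0.4},
    {"slide": [0, 0, 0], "roll": 0.36, "gripper": 0.4},
    {"slide": [0, 0, 0], "roll": 0.394, "gripper": 0.4},
    {"slide": [0, 0, 0], "roll": 0.394, "gripper": 0.4},
    {"slide": [0, 0, 0], "roll": 0.394, "gripper": 0.4},
    {"slide": [0, 0, 0], "roll": 0.394, "gripper": 0.4},
    {"slide": [0, 0, 0], "roll": 0.394, "gripper": 0.4},
    {"slide": [0, 0, 0], "roll": 0.394, "gripper": 0.4},
    {"slide": [0, 0, 0], "roll": 0.394, "gripper": 0.4},
  ],
)

```text
clock: 24.07
position: [0.6223, -0.0957, 0.135]
ee_rot: [3.14, 0.112, -0.0]
force: [-0.5, 0.9, -2.4]
width: 0.534
```

```bash
cat >> h.py <<'E'
def held(D=None):
    s,R,p=st(); D=D or im('wrist'); P=cloud(D); T=(P-s['position'])@R
    m=(D['frame'].max(2)<75)&(abs(T[...,1])<.027)&(T[...,0]>.018)&(T[...,0]<.075)&(T[...,2]<.03)&(T[...,2]>-.05)&(D['depth']>0)
    k,l,ss,c=cv2.connectedComponentsWithStats(m.astype(np.uint8))
    if k<2: print('none'); return
    i=1+np.argmax(ss[1:,4]); q=T[l==i]; c=q[abs(q[:,1])<.006]
    e=q[:,0].max(); A=np.polyfit(c[:,0],c[:,2],1); print('held n',len(q),'end x',round(e,4),'crest z at x=.03',np.polyval(A,.03).round(4),'slope deg',np.degrees(np.arctan(A[0])).round(1),'y range',q[:,1].min().round(4),q[:,1].max().round(4))
E
python3 - <<'E'
from h import *
mv([*slot('base2'),.04],4.05); D=im('wrist','w16.png'); held(D)
E
```

```text
slide [ 0.7  0.2 95. ] roll 0.0 | pos [ 0.6223 -0.0957  0.135 ] phi 4.07 tilt [-0. -0. -1.] w 0.534 t 24.07 F [-0.5  0.9 -2.4]
held n 6652 end x 0.0485 crest z at x=.03 -0.0318 slope deg 22.6 y range -0.0239 0.0251
```

View pics/w16.png

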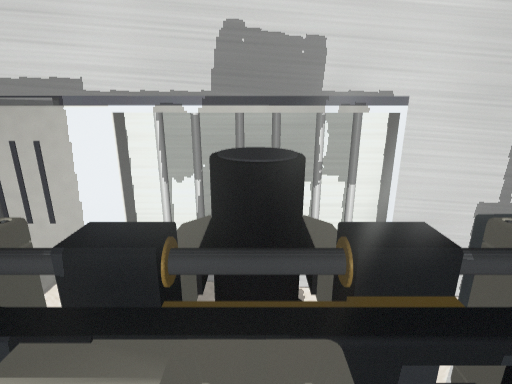

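```bash
sed -i 's/c=q\[abs(q\[:,1\])<.006\]/c=q[(abs(q[:,1])<.006)\&(q[:,0]<.042)]/' h.py
python3 - <<'E'
from h import *
held()
E
```

```text
held n 6661 end x 0.0485 crest z at x=.03 -0.0327 slope deg -0.1 y range -0.0239 0.0251
```

Call:
jog_arm(
  increments=[
    {"slide": [0.7, 0, 25], "roll": 0, "gripper": 0.4},
    {"slide": [0.7, 0, 50], "roll": 0, "gripper": 0.4},
    {"slide": [0.7, 0, 70], "roll": 0, "gripper": 0.4},
    {"slide": [0.7, 0, 85], "roll": 0, "gripper": 0.4},
    {"slide": [0.7, 0, 93], "roll": 0, "gripper": 0.4},
    {"slide": [0.7, 0, 97], "roll": 0, "gripper": 0.4},
    {"slide": [0.7, 0, 98], "roll": 0, "gripper": 0.4},
    {"slide": [0.7, 0, 98], "roll": 0, "gripper": 0.4},
    {"slide": [0.7, 0, 98], "roll": 0, "gripper": 0.4},
    {"slide": [0.7, 0, 98], "roll": 0, "gripper": 0.4},
  ],
)

```text
clock: 25.0
position: [0.6238, -0.0956, 0.0381]
ee_rot: [3.139, 0.111, 0.003]
force: [-0.4, -0.1, -0.9]
width: 0.535
```

Run:
```python
from h import *
mv([*slot('base2'),.04],4.05); held()
```

```text
slide [-0.8  0.1 -1.9] roll -0.0 | pos [ 0.6238 -0.0956  0.0381] phi 4.05 tilt [ 0.002 -0.    -1.   ] w 0.535 t 25.0 F [-0.4 -0.1 -0.9]
held n 6676 end x 0.0483 crest z at x=.03 -0.0327 slope deg -0.2 y range -0.0239 0.0252
```

Call:
jog_arm(
  increments=[
    {"slide": [0, 0, 1.5], "roll": 0, "gripper": 0.4},
    {"slide": [0, 0, 1.5], "roll": 0, "gripper": 0.5},
    {"slide": [0, 0, 1.5], "roll": 0, "gripper": 0.62},
    {"slide": [0, 0, 1.5], "roll": 0, "gripper": 0.65},
    {"slide": [0, 0, 1.5], "roll": 0, "gripper": 0.65},
    {"slide": [0, 0, 1.5], "roll": 0, "gripper": 0.65},
    {"slide": [0, 0, -10], "roll": 0, "gripper": 0.65},
    {"slide": [0, 0, -35], "roll": 0, "gripper": 0.65},
    {"slide": [0, 0, -75], "roll": 0, "gripper": 0.8},
    {"slide": [0, 0, -115], "roll": 0, "gripper": 1},
  ],
)

```text
clock: 25.88
position: [0.622, -0.0954, 0.1532]
ee_rot: [-3.139, -0.111, 0.004]
force: [0.7, 0.3, -0.0]
width: 0.75
```

Run:
```python
from h import *
mv([.433,.006,.1],-5); D=im('wrist','w17.png');tubes('wrist',.058,.075,D); tubes('top')
```

```text
slide [-181.3 -114.5   53.7] roll 0.158 | pos [ 0.622  -0.0954  0.1532] phi 4.05 tilt [-0.002  0.    -1.   ] w 0.75 t 25.88 F [ 0.7  0.3 -0. ]
wrist px [258. 186.] ctr [ 0.6211 -0.0967] size 101 42 ang 4.4 zmax 0.0692 local [-0.002 -0.001]
top px [249. 215.] ctr [0.4328 0.0073] size 100 37 ang -8.0 zmax 0.052 local [-0.182  0.116]
top px [159. 233.] ctr [0.3704 0.2785] size 99 39 ang 2.7 zmax 0.0521 local [-0.226  0.391]
top px [343. 242.] ctr [ 0.3662 -0.2792] size 95 27 ang -6.4 zmax 0.0521 local [-0.269 -0.165]
```

View pics/w17.png

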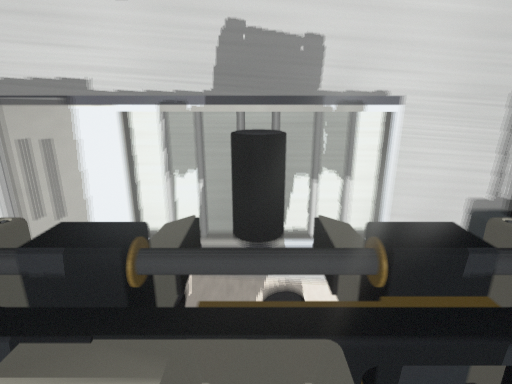

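Call:
jog_arm(
  increments=[
    {"slide": [-20, -12, -5], "roll": 0.02, "gripper": 1},
    {"slide": [-48, -30, -5], "roll": 0.04, "gripper": 1},
    {"slide": [-76, -48, -5], "roll": 0.06, "gripper": 1},
    {"slide": [-104, -66, -5], "roll": 0.08, "gripper": 1},
    {"slide": [-132, -84, 10], "roll": 0.1, "gripper": 1},
    {"slide": [-155, -100, 25], "roll": 0.13, "gripper": 1},
    {"slide": [-172, -110, 40], "roll": 0.167, "gripper": 1},
    {"slide": [-181, -114.5, 50], "roll": 0.167, "gripper": 1},
    {"slide": [-181, -114.5, 54], "roll": 0.167, "gripper": 1},
    {"slide": [-181, -114.5, 54], "roll": 0.167, "gripper": 1},
  ],
)

```text
clock: 26.82
position: [0.4344, 0.006, 0.0981]
ee_rot: [3.138, -0.15, -0.0]
force: [0.4, -0.6, 0.6]
width: 1.001
```

Run:
```python
from h import *
mv([.433,.0065,.0165],-5.5); D=im('wrist','w18.png');tubes('wrist',.042,.056,D)
```

```text
slide [-1.5 -0.4 81.6] roll 0.001 | pos [0.4344 0.006  0.0981] phi -5.46 tilt [-0. -0. -1.] w 1.001 t 26.82 F [ 0.4 -0.6  0.6]
wrist px [448. 174.] ctr [ 0.4388 -0.1439] size 89 38 ang 13.2 zmax 0.0506 local [-0.187 -0.035]
wrist px [258. 192.] ctr [0.4385 0.0041] size 89 37 ang -6.3 zmax 0.0507 local [-0.177  0.113]
```

View pics/w18.png

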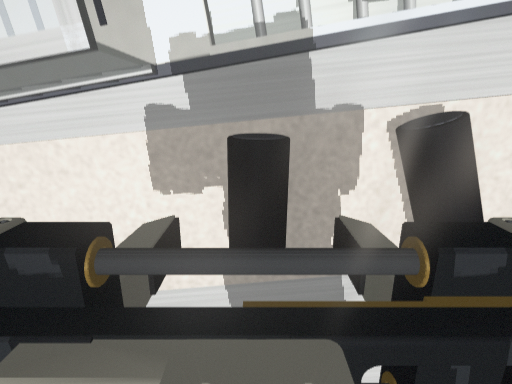

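Call:
jog_arm(
  increments=[
    {"slide": [-1, 0, 30], "roll": -0.01, "gripper": 1},
    {"slide": [-1, 0, 58], "roll": -0.01, "gripper": 1},
    {"slide": [-1, 0, 76], "roll": -0.01, "gripper": 1},
    {"slide": [-1, 0, 82], "roll": -0.01, "gripper": 0.8},
    {"slide": [-1, 0, 82], "roll": -0.01, "gripper": 0.4},
    {"slide": [-1, 0, 82], "roll": -0.01, "gripper": 0.4},
    {"slide": [-1, 0, 82], "roll": -0.01, "gripper": 0.4},
    {"slide": [-1, 0, 82], "roll": -0.01, "gripper": 0.4},
    {"slide": [-1, 0, 82], "roll": -0.01, "gripper": 0.4},
    {"slide": [-1, 0, 82], "roll": -0.01, "gripper": 0.4},
  ],
)

```text
clock: 27.7
position: [0.4339, 0.006, 0.0167]
ee_rot: [-3.139, 0.135, -0.002]
force: [-0.3, 0.6, -0.5]
width: 0.544
```

Call:
jog_arm(
  increments=[
    {"slide": [0, 0, 0], "roll": 0, "gripper": 0.4},
    {"slide": [0, 0, 0], "roll": 0, "gripper": 0.4},
    {"slide": [0, 0, -20], "roll": 0, "gripper": 0.4},
    {"slide": [0, 0, -50], "roll": 0, "gripper": 0.4},
    {"slide": [0, 0, -80], "roll": 0, "gripper": 0.4},
    {"slide": [0, 0, -110], "roll": 0, "gripper": 0.4},
    {"slide": [0, 0, -135], "roll": 0, "gripper": 0.4},
    {"slide": [0, 0, -148], "roll": 0, "gripper": 0.4},
    {"slide": [0, 0, -150], "roll": 0, "gripper": 0.4},
    {"slide": [0, 0, -150], "roll": 0, "gripper": 0.4},
  ],
)

```text
clock: 28.53
position: [0.4336, 0.0061, 0.1664]
ee_rot: [-3.138, 0.135, -0.002]
force: [0.4, -0.8, -2.4]
width: 0.536
```

Run:
```python
from h import *
mv([*slot('base3',-.005),.165],4.05); held()
```

```text
slide [186.5  16.1   1.7] roll -0.157 | pos [0.4336 0.0061 0.1664] phi -4.94 tilt [ 0.001  0.    -1.   ] w 0.536 t 28.53 F [ 0.4 -0.8 -2.4]
held n 6860 end x 0.0496 crest z at x=.03 -0.0327 slope deg 0.3 y range -0.0232 0.0257
```

Held level, with the centre 7.7 mm above the fingertips. Carrying it high to base3.

Call:
jog_arm(
  increments=[
    {"slide": [15, 1, 0], "roll": -0.02, "gripper": 0.4},
    {"slide": [40, 3, 0], "roll": -0.05, "gripper": 0.4},
    {"slide": [68, 6, 0], "roll": -0.08, "gripper": 0.4},
    {"slide": [96, 8, 0], "roll": -0.11, "gripper": 0.4},
    {"slide": [124, 11, 0], "roll": -0.14, "gripper": 0.4},
    {"slide": [150, 13, 0], "roll": -0.157, "gripper": 0.4},
    {"slide": [170, 15, 0], "roll": -0.157, "gripper": 0.4},
    {"slide": [182, 16, 0], "roll": -0.157, "gripper": 0.4},
    {"slide": [186.5, 16, 20], "roll": -0.157, "gripper": 0.4},
    {"slide": [186.5, 16, 45], "roll": -0.157, "gripper": 0.4},
  ],
)

```text
clock: 29.42
position: [0.6196, -0.0263, 0.1197]
ee_rot: [3.139, 0.11, 0.003]
force: [0.6, 0.0, -1.9]
width: 0.537
```

Run:
```python
from h import *
mv([*slot('base3',-.005),.040],4.05); D=im('wrist','w19.png');held(D); guard('scene')
```

```text
slide [-1.7 -0.4 79.7] roll -0.0 | pos [ 0.6196 -0.0263  0.1197] phi 4.03 tilt [ 0.002 -0.    -1.   ] w 0.537 t 29.42 F [ 0.6  0.  -1.9]
held n 7548 end x 0.054 crest z at x=.03 -0.0392 slope deg -0.4 y range -0.023 0.0261
scene handle [311. 164.] 134 [0.6076 0.1982 0.1558] local [0.0044 0.2977]
scene handle [286. 223.] 49 [ 0.6536 -0.0236  0.1472] local [0.0353 0.0675]
roof y [0.0479 0.4294] 1730
```

View pics/w19.png

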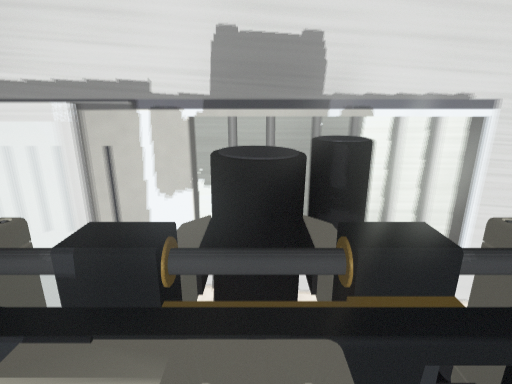

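Call:
jog_arm(
  increments=[
    {"slide": [-1, 0, 20], "roll": 0, "gripper": 0.4},
    {"slide": [-1, 0, 40], "roll": 0, "gripper": 0.4},
    {"slide": [-1, 0, 58], "roll": 0, "gripper": 0.4},
    {"slide": [-1, 0, 70], "roll": 0, "gripper": 0.4},
    {"slide": [-1, 0, 76], "roll": 0, "gripper": 0.4},
    {"slide": [-1, 0, 78], "roll": 0, "gripper": 0.4},
    {"slide": [-1, 0, 78], "roll": 0, "gripper": 0.4},
    {"slide": [-1, 0, 78], "roll": 0, "gripper": 0.4},
    {"slide": [-1, 0, 78], "roll": 0, "gripper": 0.4},
    {"slide": [-1, 0, 78], "roll": 0, "gripper": 0.4},
  ],
)

```text
clock: 30.35
position: [0.6174, -0.026, 0.0439]
ee_rot: [3.14, 0.111, 0.002]
force: [0.3, -0.0, -1.7]
width: 0.535
```

Run:
```python
from h import *
mv([*slot('base3',-.005),.039],4.05); D=im('wrist','w20.png');held(D); guard('wrist')
```

```text
slide [ 0.6 -0.   4.9] roll 0.0 | pos [ 0.6174 -0.026   0.0439] phi 4.05 tilt [ 0.001  0.    -1.   ] w 0.535 t 30.35 F [ 0.3 -0.  -1.7]
held n 6854 end x 0.0496 crest z at x=.03 -0.0328 slope deg 0.1 y range -0.0238 0.0256
wrist handle [291. 334.] 17897 [ 0.6414 -0.0423  0.1504] local [0.0181 0.0698]
roof y [-0.0125  0.1524] 7131
```

Call:
jog_arm(
  increments=[
    {"slide": [0, -3, 0], "roll": 0, "gripper": 0.4},
    {"slide": [0, -3, 2], "roll": 0, "gripper": 0.4},
    {"slide": [0, -3, 4], "roll": 0, "gripper": 0.4},
    {"slide": [0, -3, 5.5], "roll": 0, "gripper": 0.4},
    {"slide": [0, -3, 5.5], "roll": 0, "gripper": 0.4},
    {"slide": [0, -3, 5.5], "roll": 0, "gripper": 0.56},
    {"slide": [0, -3, 5.5], "roll": 0, "gripper": 0.6},
    {"slide": [0, -3, 5.5], "roll": 0, "gripper": 0.6},
    {"slide": [0, -3, 5.5], "roll": 0, "gripper": 0.6},
    {"slide": [0, -3, 5.5], "roll": 0, "gripper": 0.6},
  ],
)

```text
clock: 31.28
position: [0.6168, -0.0231, 0.0377]
ee_rot: [3.14, 0.111, 0.001]
force: [0.0, -1.2, -0.2]
width: 0.602
```

Call:
jog_arm(
  increments=[
    {"slide": [0, 0, -8], "roll": 0, "gripper": 0.6},
    {"slide": [0, 0, -20], "roll": 0, "gripper": 0.6},
    {"slide": [0, 0, -35], "roll": 0, "gripper": 0.6},
    {"slide": [0, 0, -60], "roll": 0, "gripper": 0.7},
    {"slide": [0, 0, -90], "roll": 0, "gripper": 1},
    {"slide": [0, 0, -120], "roll": 0, "gripper": 1},
    {"slide": [0, 0, -125], "roll": 0, "gripper": 1},
    {"slide": [0, 0, -125], "roll": 0, "gripper": 1},
    {"slide": [0, 0, -125], "roll": 0, "gripper": 1},
    {"slide": [0, 0, -125], "roll": 0, "gripper": 1},
  ],
)

```text
clock: 32.12
position: [0.6158, -0.023, 0.1617]
ee_rot: [-3.14, -0.111, 0.003]
force: [-0.4, 0.4, -0.4]
width: 0.992
```

Run:
```python
from h import *
D=im('wrist','w21.png');tubes('wrist',.058,.075,D); guard('scene'); guard('wrist'); tubes('top');tubes('scene')
mv([.435,-.144,.1],13)
```

```text
wrist px [255. 183.] ctr [ 0.615  -0.0224] size 100 42 ang 3.8 zmax 0.0692 local [-0.003  0.074]
wrist px [334. 178.] ctr [ 0.6215 -0.0964] size 100 42 ang 3.9 zmax 0.0691 local [-0.001 -0.   ]
scene handle [311. 164.] 132 [0.6067 0.1982 0.1558] local [0.0041 0.2981]
roof y [0.1712 0.4298] 1653
wrist handle [177. 231.] 137 [0.6142 0.0224 0.1662] local [-0.0028  0.1194]
wrist handle [336. 231.] 145 [ 0.6203 -0.0693  0.1658] local [-0.0027  0.0257]
roof y [0.1697 0.2605] 15646
top px [364. 184.] ctr [ 0.5371 -0.3375] size 118 21 ang 13.9 zmax 0.0556 local [-0.103 -0.235]
top px [122. 233.] ctr [0.3706 0.3871] size 100 40 ang -1.1 zmax 0.0525 local [-0.218  0.5  ]
top px [341. 238.] ctr [ 0.3703 -0.2683] size 99 36 ang 3.9 zmax 0.0517 local [-0.264 -0.154]
top px [138. 241.] ctr [0.3452 0.3373] size 99 39 ang -0.5 zmax 0.0525 local [-0.247  0.452]
scene px [272. 241.] ctr [ 0.6243 -0.0399] size 104 34 ang 19.5 zmax 0.0558 local [0.005 0.056]
scene px [155. 256.] ctr [ 0.371  -0.2713] size 104 40 ang 2.4 zmax 0.0537 local [-0.264 -0.157]
scene px [261. 261.] ctr [ 0.6304 -0.1151] size 105 34 ang 23.5 zmax 0.0557 local [ 0.006 -0.02 ]
scene px [177. 340.] ctr [ 0.5786 -0.427 ] size 158 78 ang 48.3 zmax 0.0555 local [-0.068 -0.327]
slide [-189.2  107.8   61.9] roll -0.156 | pos [ 0.6162 -0.023   0.1616] phi 4.06 tilt [-0.002 -0.    -1.   ] w 1.0 t 32.37 F [0.5 0.4 0.2]
```

View pics/w21.png

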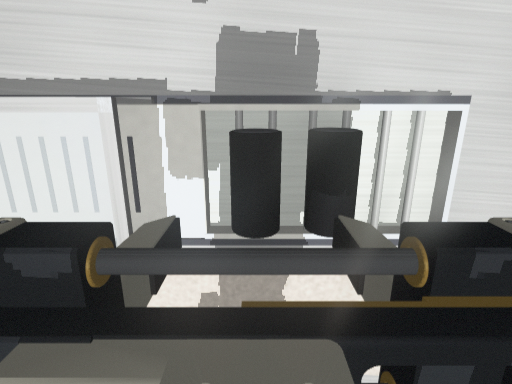

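Run:
```python
from h import *
im('top','t21.png'); im('scene','s21.png')
```

```text
(no output)
```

View pics/t21.png

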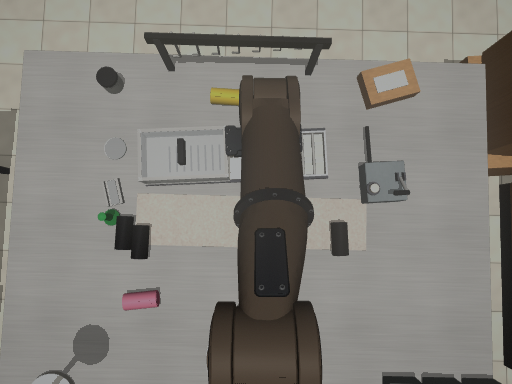

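View pics/s21.png

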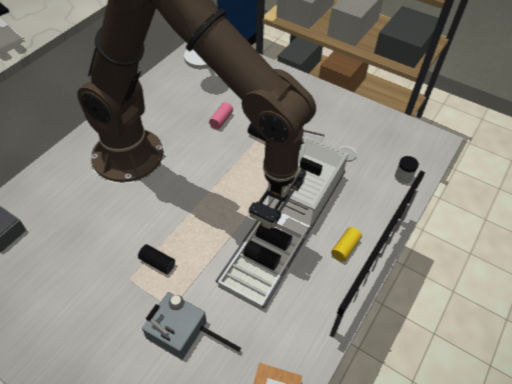

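Run:
```python
from h import *
for p in('top0','t3','t5','t11','t21'):
    f=cv2.imread(f'pics/{p}.png'); 
    if f is None or f.shape[0]!=384: continue
    h=cv2.cvtColor(f,cv2.COLOR_BGR2HSV); m=cv2.inRange(h,(45,100,40),(75,255,255)); v,u=np.nonzero(m); print(p,len(u),u.mean(),v.mean(),u.min(),u.max(),v.min(),v.max())
    m=(f.max(2)<60); m[:200]=0;m[262:]=0;m[:,115:][:, :0]=0
    print('  dark cols<175', [ (c.round(1),s[4]) for s,c in zip(*cv2.connectedComponentsWithStats(m[:,:175].astype(np.uint8))[2:]) if 100<s[4]<3000])
D=im('top');h=cv2.cvtColor(D['frame'],cv2.COLOR_BGR2HSV); m=cv2.inRange(h,(45,100,40),(75,255,255));v,u=np.nonzero(m);print(len(u),u.mean(),v.mean()); tubes('top',D=D)
cv2.imwrite('pics/pul.png',np.hstack([cv2.resize(cv2.imread('pics/top0.png')[185:275,85:175],(390,390),interpolation=2),cv2.resize(D['frame'][185:275,85:175],(390,390),interpolation=2)]))
P=cloud(D);q=P[m>0];q=q[q[:,2]<.03];print(np.median(q,0),q.min(0),q.max(0))
```

```text
top0 212 109.61320754716981 217.04245283018867 98 119 210 224
  dark cols<175 [(array([159.8, 233.4]), np.int32(563))]
t5 211 109.6303317535545 216.98578199052133 98 119 210 224
  dark cols<175 [(array([138.3, 219.9]), np.int32(250)), (array([162.7, 235.8]), np.int32(1182))]
t11 198 109.61111111111111 217.010101010101 98 119 210 224
  dark cols<175 [(array([159.9, 233.9]), np.int32(535))]
t21 184 108.65217391304348 216.7391304347826 98 118 210 224
  dark cols<175 [(array([131.6, 237.1]), np.int32(1125))]
185 108.67567567567568 216.75135135135136
top px [365. 185.] ctr [ 0.5352 -0.3381] size 119 26 ang 18.4 zmax 0.0557 local [-0.105 -0.235]
top px [122. 233.] ctr [0.3706 0.3875] size 99 38 ang -0.4 zmax 0.0529 local [-0.218  0.5  ]
top px [341. 239.] ctr [ 0.37   -0.2666] size 99 41 ang 2.7 zmax 0.0516 local [-0.264 -0.153]
top px [138. 242.] ctr [0.3449 0.3382] size 99 40 ang -0.3 zmax 0.0522 local [-0.247  0.453]
[0.41923946 0.42619963 0.02030523] [0.39447947 0.41295867 0.01110464] [0.43818441 0.45344203 0.02992184]
```

View pics/pul.png

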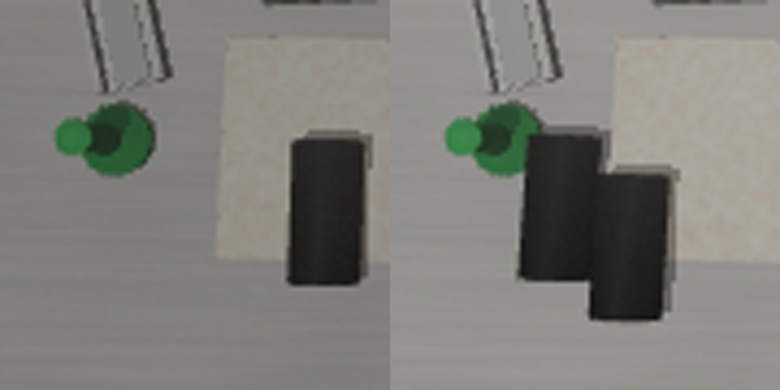

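The top view (t21) shows the puller still in place, with only an apparent shift of its right edge where it is occluded. Tube C was knocked, rolled left and now rests against tube D, at (140,242) and (122,233). I take tube E at (341,239) first, for base1, then separate the pair.

Run:
```python
from h import *
mv([.370,-.267,.1],3)
```

```text
slide [-263.1  225.9   62.3] roll 0.018 | pos [ 0.6165 -0.0231  0.1621] phi 4.05 tilt [-0.001 -0.    -1.   ] w 0.999 t 32.52 F [-0.7 -0.8  0.1]
```

Call:
jog_arm(
  increments=[
    {"slide": [-20, 15, 0], "roll": 0, "gripper": 1},
    {"slide": [-45, 37, 0], "roll": 0, "gripper": 1},
    {"slide": [-75, 62, 0], "roll": 0, "gripper": 1},
    {"slide": [-105, 88, 0], "roll": 0, "gripper": 1},
    {"slide": [-135, 114, 5], "roll": 0, "gripper": 1},
    {"slide": [-165, 140, 15], "roll": 0, "gripper": 1},
    {"slide": [-195, 167, 30], "roll": 0, "gripper": 1},
    {"slide": [-225, 193, 45], "roll": 0.018, "gripper": 1},
    {"slide": [-250, 215, 58], "roll": 0.018, "gripper": 1},
    {"slide": [-263, 226, 62], "roll": 0.018, "gripper": 1},
  ],
)

```text
clock: 33.35
position: [0.3657, -0.2696, 0.0991]
ee_rot: [-3.141, -0.076, 0.005]
force: [-0.8, -0.5, -0.3]
width: 1.002
```

Run:
```python
from h import *
D=im('wrist','w22.png');tubes('wrist',.042,.056,D); mv([.370,-.267,.0165],3)
```

```text
wrist px [489.  42.] ctr [ 0.4855 -0.4201] size 31 1 ang -85.1 zmax 0.0531 local [-0.16  -0.314]
wrist px [259. 188.] ctr [ 0.3723 -0.2716] size 95 37 ang 3.7 zmax 0.0507 local [-0.263 -0.158]
slide [ 6.2 -3.6 82.5] roll -0.006 | pos [ 0.3643 -0.2709  0.099 ] phi 2.63 tilt [-0.004 -0.    -1.   ] w 1.001 t 33.4 F [-2.6 -1.5 -0. ]
```

View pics/w22.png

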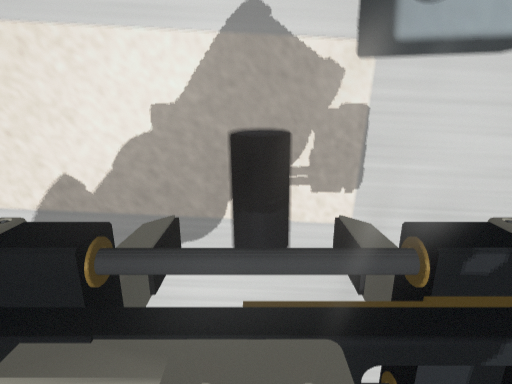

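Call:
jog_arm(
  increments=[
    {"slide": [2, 0, 30], "roll": -0.01, "gripper": 1},
    {"slide": [2, 0, 58], "roll": -0.01, "gripper": 1},
    {"slide": [2, 0, 76], "roll": -0.01, "gripper": 1},
    {"slide": [2, 0, 82], "roll": -0.01, "gripper": 0.8},
    {"slide": [2, 0, 82], "roll": -0.01, "gripper": 0.4},
    {"slide": [2, 0, 82], "roll": -0.01, "gripper": 0.4},
    {"slide": [2, 0, 82], "roll": -0.01, "gripper": 0.4},
    {"slide": [2, 0, 82], "roll": -0.01, "gripper": 0.4},
    {"slide": [2, 0, 82], "roll": -0.01, "gripper": 0.4},
    {"slide": [2, 0, 82], "roll": -0.01, "gripper": 0.4},
  ],
)

```text
clock: 34.23
position: [0.3728, -0.2672, 0.0193]
ee_rot: [3.139, 0.099, 0.002]
force: [-0.3, 1.0, -0.8]
width: 0.54
```

Call:
jog_arm(
  increments=[
    {"slide": [0, 0, 0], "roll": 0, "gripper": 0.4},
    {"slide": [0, 0, 0], "roll": 0, "gripper": 0.4},
    {"slide": [0, 0, -20], "roll": 0, "gripper": 0.4},
    {"slide": [0, 0, -50], "roll": 0, "gripper": 0.4},
    {"slide": [0, 0, -80], "roll": 0, "gripper": 0.4},
    {"slide": [0, 0, -105], "roll": 0, "gripper": 0.4},
    {"slide": [0, 0, -118], "roll": 0, "gripper": 0.4},
    {"slide": [0, 0, -120], "roll": 0, "gripper": 0.4},
    {"slide": [0, 0, -120], "roll": 0, "gripper": 0.4},
    {"slide": [0, 0, -120], "roll": 0, "gripper": 0.4},
  ],
)

```text
clock: 35.07
position: [0.3717, -0.2665, 0.1377]
ee_rot: [-3.139, -0.099, 0.002]
force: [-0.2, -0.8, -2.5]
width: 0.537
```

Run:
```python
from h import *
held(); mv([*slot('base1'),.13],4.05)
```

```text
held n 6117 end x 0.0469 crest z at x=.03 -0.0303 slope deg -0.1 y range -0.024 0.0248
slide [262.3 -79.6   7. ] roll -0.008 | pos [ 0.3715 -0.2665  0.1374] phi 3.6 tilt [-0.002  0.001 -1.   ] w 0.535 t 35.12 F [ 0.8  1.1 -0.5]
```

Call:
jog_arm(
  increments=[
    {"slide": [15, -5, 0], "roll": 0, "gripper": 0.4},
    {"slide": [42, -13, 0], "roll": 0, "gripper": 0.4},
    {"slide": [74, -23, 0], "roll": 0, "gripper": 0.4},
    {"slide": [108, -33, 0], "roll": 0, "gripper": 0.4},
    {"slide": [142, -43, 0], "roll": 0, "gripper": 0.4},
    {"slide": [176, -53, 0], "roll": 0, "gripper": 0.4},
    {"slide": [210, -63, 0], "roll": 0, "gripper": 0.4},
    {"slide": [238, -72, 0], "roll": -0.008, "gripper": 0.4},
    {"slide": [258, -78, 0], "roll": -0.008, "gripper": 0.4},
    {"slide": [265, -79.5, 5], "roll": -0.008, "gripper": 0.4},
  ],
)

```text
clock: 35.95
position: [0.6347, -0.168, 0.1319]
ee_rot: [-3.138, -0.117, -0.0]
force: [0.3, 0.5, -0.7]
width: 0.535
```

Call:
jog_arm(
  increments=[
    {"slide": [0, 0, 15], "roll": 0, "gripper": 0.4},
    {"slide": [0, 0, 35], "roll": 0, "gripper": 0.4},
    {"slide": [0, 0, 55], "roll": 0, "gripper": 0.4},
    {"slide": [0, 0, 70], "roll": 0, "gripper": 0.4},
    {"slide": [0, 0, 80], "roll": 0, "gripper": 0.4},
    {"slide": [0, 0, 84], "roll": 0, "gripper": 0.4},
    {"slide": [0, 0, 84], "roll": 0, "gripper": 0.4},
    {"slide": [0, 0, 84], "roll": 0, "gripper": 0.4},
    {"slide": [0, 0, 84], "roll": 0, "gripper": 0.4},
    {"slide": [0, 0, 84], "roll": 0, "gripper": 0.4},
  ],
)

```text
clock: 36.78
position: [0.6324, -0.1712, 0.0506]
ee_rot: [3.139, 0.111, 0.003]
force: [-0.6, -0.0, -1.2]
width: 0.532
```

Run:
```python
from h import *
s=slot('base1')+RD@np.array([.003,0]); mv([*s,.0395],4.05); D=im('wrist','w23.png');held(D)
```

```text
slide [-1.1 -0.9 11.1] roll -0.0 | pos [ 0.6324 -0.1712  0.0506] phi 4.05 tilt [ 0.002 -0.    -1.   ] w 0.532 t 36.78 F [-0.6 -0.  -1.2]
held n 6000 end x 0.0469 crest z at x=.03 -0.0303 slope deg 0.1 y range -0.0238 0.0243
```

View pics/w23.png

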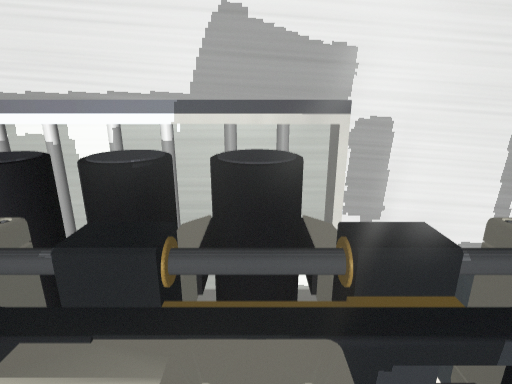

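Call:
jog_arm(
  increments=[
    {"slide": [-1, -0.5, 5], "roll": 0, "gripper": 0.4},
    {"slide": [-1, -0.5, 9], "roll": 0, "gripper": 0.4},
    {"slide": [-1, -0.5, 11], "roll": 0, "gripper": 0.4},
    {"slide": [-1, -0.5, 11.5], "roll": 0, "gripper": 0.4},
    {"slide": [-1, -0.5, 11.5], "roll": 0, "gripper": 0.5},
    {"slide": [-1, -0.5, 11.5], "roll": 0, "gripper": 0.6},
    {"slide": [-1, -0.5, 11.5], "roll": 0, "gripper": 0.6},
    {"slide": [-1, -0.5, 11.5], "roll": 0, "gripper": 0.6},
    {"slide": [-1, -0.5, 11.5], "roll": 0, "gripper": 0.6},
    {"slide": [-1, -0.5, 5], "roll": 0, "gripper": 0.6},
  ],
)

```text
clock: 37.67
position: [0.6299, -0.1702, 0.0436]
ee_rot: [-3.139, -0.111, 0.003]
force: [-0.6, -0.2, -0.5]
width: 0.597
```

Call:
jog_arm(
  increments=[
    {"slide": [0, 0, -10], "roll": 0, "gripper": 0.6},
    {"slide": [0, 0, -25], "roll": 0, "gripper": 0.6},
    {"slide": [0, 0, -45], "roll": 0, "gripper": 0.6},
    {"slide": [0, 0, -75], "roll": 0, "gripper": 0.6},
    {"slide": [0, 0, -105], "roll": 0, "gripper": 0.8},
    {"slide": [0, 0, -125], "roll": 0, "gripper": 1},
    {"slide": [0, 0, -125], "roll": 0, "gripper": 1},
    {"slide": [0, 0, -125], "roll": 0, "gripper": 1},
    {"slide": [0, 0, -125], "roll": 0, "gripper": 1},
    {"slide": [0, 0, -125], "roll": 0, "gripper": 1},
  ],
)

```text
clock: 38.5
position: [0.63, -0.1704, 0.1686]
ee_rot: [-3.139, -0.111, 0.003]
force: [-0.4, 0.2, 0.6]
width: 0.974
```

Run:
```python
from h import *
D=im('wrist','w24.png');tubes('wrist',.058,.075,D); tubes('top'); im('top','t24.png'); guard('scene')
mv([.307,.338,.16],0)
```

```text
wrist px [103. 180.] ctr [ 0.6156 -0.0241] size 100 40 ang 3.7 zmax 0.0693 local [-0.002  0.072]
wrist px [181. 180.] ctr [ 0.6217 -0.0972] size 100 42 ang 3.7 zmax 0.0692 local [-0.001 -0.001]
wrist px [258. 184.] ctr [ 0.6271 -0.1717] size 99 41 ang 3.8 zmax 0.0692 local [-0.001 -0.076]
top px [278. 156.] ctr [ 0.6185 -0.0722] size 98 10 ang 8.0 zmax 0.0558 local [-0.003  0.024]
top px [122. 232.] ctr [0.3705 0.3874] size 99 39 ang 0.7 zmax 0.0523 local [-0.218  0.5  ]
top px [138. 242.] ctr [0.3449 0.3364] size 99 41 ang -0.9 zmax 0.0522 local [-0.247  0.451]
scene handle [311. 164.] 133 [0.6084 0.1986 0.1559] local [0.0043 0.2972]
roof y [0.1718 0.4289] 2398
slide [-286.5 -530.1    9.2] roll 0.071 | pos [ 0.6303 -0.1705  0.1686] phi 4.05 tilt [-0.001  0.    -1.   ] w 0.999 t 38.7 F [ 0.4 -0.3 -0.1]
```

View pics/w24.png

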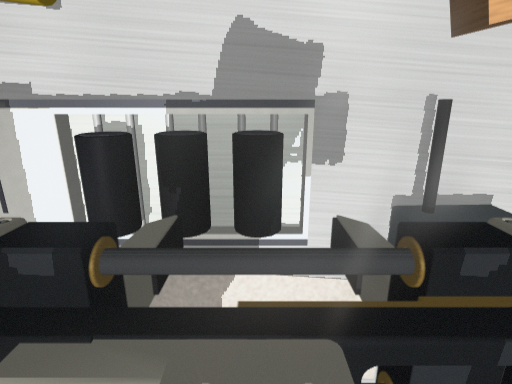

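View pics/t24.png

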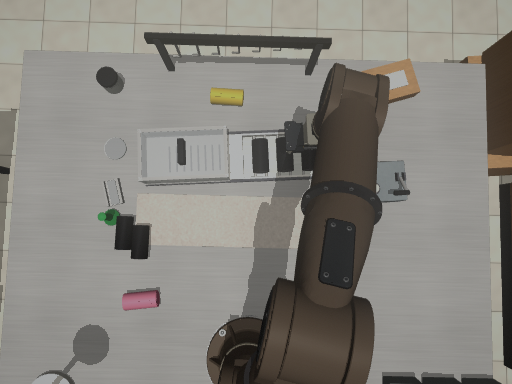

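The bottom row is seated: local y is +73, −1 and −76 mm, with the tops at 69 mm. Next I separate the touching pair by gripping C at its free near end and dragging it towards −y.

Call:
jog_arm(
  increments=[
    {"slide": [-13, -25, 0], "roll": 0, "gripper": 1},
    {"slide": [-30, -57, 0], "roll": 0, "gripper": 1},
    {"slide": [-48, -90, 0], "roll": 0, "gripper": 1},
    {"slide": [-66, -123, 0], "roll": 0, "gripper": 1},
    {"slide": [-84, -156, 0], "roll": 0, "gripper": 1},
    {"slide": [-102, -189, 0], "roll": 0, "gripper": 1},
    {"slide": [-120, -222, 0], "roll": 0.02, "gripper": 1},
    {"slide": [-138, -255, 0], "roll": 0.04, "gripper": 1},
    {"slide": [-156, -288, 0], "roll": 0.06, "gripper": 1},
    {"slide": [-174, -321, 0], "roll": 0.08, "gripper": 1},
  ],
)

```text
clock: 39.53
position: [0.4332, 0.1385, 0.1694]
ee_rot: [3.141, -0.016, -0.0]
force: [1.3, 0.6, -1.2]
width: 1.001
```

Run:
```python
from h import *
mv([.303,.337,.12],-0.5); print(arm.observe()['joints'].round(2))
```

```text
slide [-132.3 -197.2   49.4] roll -0.002 | pos [0.4332 0.1385 0.1694] phi -0.6 tilt [-0. -0. -1.] w 1.001 t 39.53 F [ 1.3  0.6 -1.2]
[-0.42  0.23 -0.01  2.05  0.    0.87 -2.01]
```

Call:
jog_arm(
  increments=[
    {"slide": [-18, -28, 0], "roll": 0, "gripper": 1},
    {"slide": [-38, -57, 0], "roll": 0, "gripper": 1},
    {"slide": [-58, -86, 0], "roll": 0, "gripper": 1},
    {"slide": [-78, -116, 0], "roll": 0, "gripper": 1},
    {"slide": [-98, -146, 0], "roll": 0, "gripper": 1},
    {"slide": [-115, -172, 15], "roll": 0, "gripper": 1},
    {"slide": [-126, -188, 30], "roll": 0, "gripper": 1},
    {"slide": [-132, -197, 42], "roll": 0, "gripper": 1},
    {"slide": [-132, -197, 49], "roll": 0, "gripper": 1},
    {"slide": [-132, -197, 49], "roll": 0, "gripper": 1},
  ],
)

```text
clock: 40.37
position: [0.3036, 0.3347, 0.1191]
ee_rot: [3.139, -0.013, -0.003]
force: [0.7, -1.5, 0.6]
width: 1.001
```

Run:
```python
from h import *
D=im('wrist','w25.png');tubes('wrist',.042,.056,D);mv([.303,.337,.019],-0.5); print(arm.observe()['joints'].round(2))
tubes('scene')
```

```text
wrist px [133.  47.] ctr [0.4179 0.4236] size 16 5 ang 12.2 zmax 0.0557 local [-0.168  0.533]
wrist px [190. 108.] ctr [0.3705 0.3856] size 100 38 ang -1.4 zmax 0.0508 local [-0.218  0.498]
wrist px [253. 141.] ctr [0.3445 0.3362] size 99 38 ang -0.1 zmax 0.0507 local [-0.247  0.451]
slide [ -1.4  -2.8 100.9] roll -0.001 | pos [0.3044 0.3344 0.1199] phi -0.55 tilt [-0.001 -0.002 -1.   ] w 0.999 t 40.42 F [-0.1 -0.8  0.3]
[-0.83  0.3  -0.15  2.1   0.07  0.75 -2.6 ]
scene px [269. 127.] ctr [0.3608 0.3572] size 128 93 ang -1.8 zmax 0.0548 local [-0.23  0.47]
scene px [272. 241.] ctr [ 0.6227 -0.041 ] size 104 26 ang 16.9 zmax 0.0559 local [0.004 0.055]
scene px [261. 261.] ctr [ 0.6299 -0.1158] size 105 31 ang 20.0 zmax 0.0558 local [ 0.005 -0.02 ]
scene px [247. 281.] ctr [ 0.6346 -0.1898] size 104 31 ang 19.8 zmax 0.0558 local [ 0.005 -0.095]
scene px [178. 340.] ctr [ 0.5784 -0.4266] size 158 79 ang 48.6 zmax 0.0555 local [-0.068 -0.327]
```

View pics/w25.png

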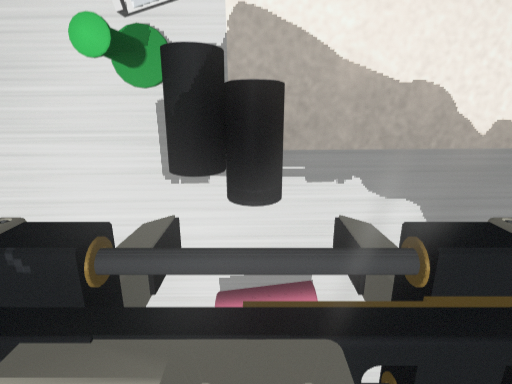

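Call:
jog_arm(
  increments=[
    {"slide": [-1, -2, 20], "roll": 0, "gripper": 0.8},
    {"slide": [-1, -2, 40], "roll": 0, "gripper": 0.8},
    {"slide": [-1, -2, 60], "roll": 0, "gripper": 0.8},
    {"slide": [-1, -2, 80], "roll": 0, "gripper": 0.8},
    {"slide": [-1, -2, 95], "roll": 0, "gripper": 0.8},
    {"slide": [-1, -2, 101], "roll": 0, "gripper": 0.8},
    {"slide": [-1, -2, 101], "roll": 0, "gripper": 0.4},
    {"slide": [-1, -2, 101], "roll": 0, "gripper": 0.4},
    {"slide": [-1, -2, 101], "roll": 0, "gripper": 0.4},
    {"slide": [-1, -2, 101], "roll": 0, "gripper": 0.4},
  ],
)

```text
clock: 41.3
position: [0.304, 0.338, 0.0205]
ee_rot: [-3.14, 0.015, -0.002]
force: [0.4, -0.5, 0.5]
width: 0.56
```

Run:
```python
from h import *
D=im('wrist','w26.png'); mv([.303,.337,.019],-0.5); print(arm.observe()['joints'].round(2))
```

```text
slide [-0.9  0.9  1.4] roll -0.001 | pos [0.3039 0.3379 0.0204] phi -0.55 tilt [ 0.001  0.001 -1.   ] w 0.537 t 41.35 F [ 0.2 -1.9  4.6]
[-0.87  0.47 -0.12  2.18  0.11  0.49 -2.65]
```

View pics/w26.png

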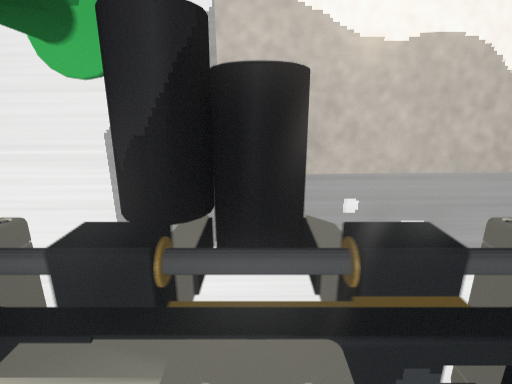

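Call:
jog_arm(
  increments=[
    {"slide": [0, 0, 0], "roll": 0, "gripper": 0.4},
    {"slide": [0, 8, 0], "roll": 0, "gripper": 0.4},
    {"slide": [0, 20, 0], "roll": 0, "gripper": 0.4},
    {"slide": [0, 35, 0], "roll": 0, "gripper": 0.4},
    {"slide": [0, 50, 0], "roll": 0, "gripper": 0.4},
    {"slide": [0, 65, 0], "roll": 0, "gripper": 0.4},
    {"slide": [0, 80, 0], "roll": 0, "gripper": 0.4},
    {"slide": [0, 90, 0], "roll": 0, "gripper": 0.4},
    {"slide": [0, 97, 0], "roll": 0, "gripper": 0.4},
    {"slide": [0, 100, 0], "roll": 0, "gripper": 0.4},
  ],
)

```text
clock: 42.18
position: [0.3033, 0.2374, 0.0204]
ee_rot: [-3.139, 0.016, -0.004]
force: [0.1, 4.1, 8.2]
width: 0.536
```

Call:
jog_arm(
  increments=[
    {"slide": [0, 0, 0], "roll": 0, "gripper": 0.4},
    {"slide": [0, 0, 0], "roll": 0, "gripper": 0.55},
    {"slide": [0, 0, 0], "roll": 0, "gripper": 0.65},
    {"slide": [0, 0, 0], "roll": 0, "gripper": 0.75},
    {"slide": [0, 0, 0], "roll": 0, "gripper": 0.8},
    {"slide": [0, 0, -20], "roll": 0, "gripper": 1},
    {"slide": [0, 0, -45], "roll": 0, "gripper": 1},
    {"slide": [0, 0, -65], "roll": 0, "gripper": 1},
    {"slide": [0, 0, -80], "roll": 0, "gripper": 1},
    {"slide": [0, 0, -80], "roll": 0, "gripper": 1},
  ],
)

```text
clock: 43.02
position: [0.3033, 0.2383, 0.1017]
ee_rot: [-3.139, 0.015, -0.004]
force: [1.2, 0.1, 0.7]
width: 0.994
```

Run:
```python
from h import *
D=im('wrist','w27.png'); tubes('wrist',.042,.056,D);mv([.345,.237,.1],-0.5); print(arm.observe()['joints'].round(2))
```

```text
wrist px [ 54. 109.] ctr [0.3704 0.3841] size 100 38 ang -0.4 zmax 0.0508 local [-0.218  0.497]
wrist px [259. 144.] ctr [0.3439 0.2355] size 99 38 ang -1.0 zmax 0.0507 local [-0.255  0.35 ]
slide [42.   0.5  0.5] roll -0.001 | pos [0.303  0.2379 0.1004] phi -0.54 tilt [ 0.002  0.002 -1.   ] w 0.997 t 43.07 F [ 0.6 -1.  -0.5]
[-0.66  0.24 -0.17  2.27  0.07  0.64 -2.46]
```

View pics/w27.png

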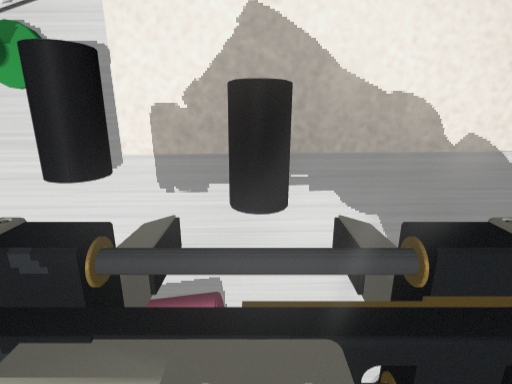

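Call:
jog_arm(
  increments=[
    {"slide": [15, 1, 0], "roll": 0, "gripper": 1},
    {"slide": [35, 2, 5], "roll": 0, "gripper": 1},
    {"slide": [41, 2, 30], "roll": 0, "gripper": 1},
    {"slide": [41, 2, 56], "roll": 0, "gripper": 1},
    {"slide": [41, 2, 74], "roll": 0, "gripper": 0.9},
    {"slide": [41, 2, 80], "roll": 0, "gripper": 0.6},
    {"slide": [41, 2, 80], "roll": 0, "gripper": 0.4},
    {"slide": [41, 2, 80], "roll": 0, "gripper": 0.4},
    {"slide": [41, 2, 80], "roll": 0, "gripper": 0.4},
    {"slide": [41, 2, 80], "roll": 0, "gripper": 0.4},
  ],
)

```text
clock: 43.9
position: [0.3438, 0.2356, 0.0204]
ee_rot: [-3.14, 0.014, -0.002]
force: [-0.1, 1.1, 0.5]
width: 0.615
```

Call:
jog_arm(
  increments=[
    {"slide": [0, 0, 0], "roll": 0, "gripper": 0.4},
    {"slide": [0, 0, 0], "roll": 0, "gripper": 0.4},
    {"slide": [0, 0, -20], "roll": 0, "gripper": 0.4},
    {"slide": [0, 0, -50], "roll": 0, "gripper": 0.4},
    {"slide": [0, 0, -80], "roll": 0, "gripper": 0.4},
    {"slide": [0, 0, -110], "roll": 0, "gripper": 0.4},
    {"slide": [0, 0, -138], "roll": 0, "gripper": 0.4},
    {"slide": [0, 0, -150], "roll": 0, "gripper": 0.4},
    {"slide": [0, 0, -150], "roll": 0, "gripper": 0.4},
    {"slide": [0, 0, -150], "roll": 0, "gripper": 0.4},
  ],
)

```text
clock: 44.73
position: [0.3435, 0.2351, 0.1697]
ee_rot: [-3.141, 0.015, -0.002]
force: [-0.2, 0.2, -2.4]
width: 0.537
```

Run:
```python
from h import *
held(); mv([*slot('upper2'),.17],4.05); print(slot('upper2'))
```

```text
held n 6653 end x 0.0504 crest z at x=.03 -0.0291 slope deg 0.2 y range -0.0236 0.0253
slide [280.1 290.4  -1.1] roll -0.08 | pos [0.343  0.2347 0.1689] phi -0.54 tilt [-0.    -0.001 -1.   ] w 0.531 t 44.78 F [-0.9  0.3 -3.2]
[ 0.62035149 -0.05839365]
```

Call:
jog_arm(
  increments=[
    {"slide": [12, 12, 0], "roll": 0, "gripper": 0.4},
    {"slide": [35, 36, 0], "roll": 0, "gripper": 0.4},
    {"slide": [60, 62, 0], "roll": -0.01, "gripper": 0.4},
    {"slide": [85, 88, 0], "roll": -0.02, "gripper": 0.4},
    {"slide": [110, 114, 0], "roll": -0.03, "gripper": 0.4},
    {"slide": [135, 140, 0], "roll": -0.04, "gripper": 0.4},
    {"slide": [160, 166, 0], "roll": -0.05, "gripper": 0.4},
    {"slide": [185, 192, 0], "roll": -0.06, "gripper": 0.4},
    {"slide": [210, 218, 0], "roll": -0.07, "gripper": 0.4},
    {"slide": [235, 244, 0], "roll": -0.08, "gripper": 0.4},
  ],
)

```text
clock: 45.62
position: [0.5759, -0.0126, 0.1671]
ee_rot: [3.139, 0.112, -0.006]
force: [0.6, 1.5, -1.5]
width: 0.535
```

Call:
jog_arm(
  increments=[
    {"slide": [22, 23, 0], "roll": 0, "gripper": 0.4},
    {"slide": [38, 40, 0], "roll": 0, "gripper": 0.4},
    {"slide": [44, 47, 0], "roll": 0, "gripper": 0.4},
    {"slide": [44, 47, 10], "roll": 0, "gripper": 0.4},
    {"slide": [44, 47, 30], "roll": 0, "gripper": 0.4},
    {"slide": [44, 47, 50], "roll": 0, "gripper": 0.4},
    {"slide": [44, 47, 65], "roll": 0, "gripper": 0.4},
    {"slide": [44, 47, 75], "roll": 0, "gripper": 0.4},
    {"slide": [44, 47, 80], "roll": 0, "gripper": 0.4},
    {"slide": [44, 47, 80], "roll": 0, "gripper": 0.4},
  ],
)

```text
clock: 46.45
position: [0.6218, -0.0538, 0.0878]
ee_rot: [-3.139, -0.113, 0.005]
force: [0.2, -0.4, -2.2]
width: 0.536
```

Run:
```python
from h import *
mv([*slot('upper2',-.001),.074],4.05); D=im('wrist','w28.png');held(D)
```

```text
slide [-1.7  5.5 13.8] roll 0.001 | pos [ 0.6218 -0.0538  0.0878] phi 4.11 tilt [-0.003  0.    -1.   ] w 0.536 t 46.45 F [ 0.2 -0.4 -2.2]
held n 6562 end x 0.0495 crest z at x=.03 -0.0278 slope deg 0.2 y range -0.0269 0.0268
```

View pics/w28.png

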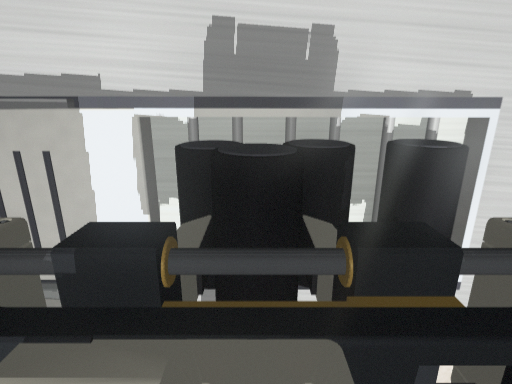

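Call:
jog_arm(
  increments=[
    {"slide": [-1, 3, 0], "roll": 0, "gripper": 0.4},
    {"slide": [-1, 5, 0], "roll": 0, "gripper": 0.4},
    {"slide": [-1, 5, 3], "roll": 0, "gripper": 0.4},
    {"slide": [-1, 5, 6], "roll": 0, "gripper": 0.4},
    {"slide": [-1, 5, 9], "roll": 0, "gripper": 0.4},
    {"slide": [-1, 5, 11], "roll": 0, "gripper": 0.4},
    {"slide": [-1, 5, 12], "roll": 0, "gripper": 0.4},
    {"slide": [-1, 5, 12], "roll": 0, "gripper": 0.4},
    {"slide": [-1, 5, 12], "roll": 0, "gripper": 0.4},
    {"slide": [-1, 5, 12], "roll": 0, "gripper": 0.4},
  ],
)

```text
clock: 47.33
position: [0.6228, -0.0598, 0.0776]
ee_rot: [3.14, 0.111, 0.0]
force: [-1.0, 0.2, -1.6]
width: 0.538
```

Run:
```python
from h import *
mv([*slot('upper2',-.001),.074],4.05); D=im('wrist','w29.png');held(D)
```

```text
slide [-2.4 -0.6  3.6] roll 0.0 | pos [ 0.6228 -0.0598  0.0776] phi 4.06 tilt [ 0. -0. -1.] w 0.538 t 47.33 F [-1.   0.2 -1.6]
held n 6690 end x 0.0503 crest z at x=.03 -0.029 slope deg 0.3 y range -0.0264 0.027
```

Call:
jog_arm(
  increments=[
    {"slide": [-1, 0, 2], "roll": 0, "gripper": 0.4},
    {"slide": [-1, 0, 4], "roll": 0, "gripper": 0.4},
    {"slide": [-1, 0, 4.5], "roll": 0, "gripper": 0.4},
    {"slide": [-1, 0, 4.5], "roll": 0, "gripper": 0.4},
    {"slide": [-1, 0, 4.5], "roll": 0, "gripper": 0.5},
    {"slide": [-1, 0, 4.5], "roll": 0, "gripper": 0.56},
    {"slide": [-1, 0, 4.5], "roll": 0, "gripper": 0.6},
    {"slide": [-1, 0, 4.5], "roll": 0, "gripper": 0.64},
    {"slide": [-1, 0, 4.5], "roll": 0, "gripper": 0.64},
    {"slide": [-1, 0, 0], "roll": 0, "gripper": 0.64},
  ],
)

```text
clock: 48.22
position: [0.6212, -0.06, 0.077]
ee_rot: [3.14, 0.111, -0.002]
force: [-0.1, -0.5, -0.8]
width: 0.641
```

Call:
jog_arm(
  increments=[
    {"slide": [0, 0, -15], "roll": 0, "gripper": 0.64},
    {"slide": [0, 0, -35], "roll": 0, "gripper": 0.64},
    {"slide": [0, 0, -65], "roll": 0, "gripper": 0.7},
    {"slide": [0, 0, -95], "roll": 0, "gripper": 0.8},
    {"slide": [0, 0, -115], "roll": 0, "gripper": 1},
    {"slide": [0, 0, -115], "roll": 0, "gripper": 1},
    {"slide": [0, 0, -115], "roll": 0, "gripper": 1},
    {"slide": [0, 0, -115], "roll": 0, "gripper": 1},
    {"slide": [0, 0, -115], "roll": 0, "gripper": 1},
    {"slide": [0, 0, -115], "roll": 0, "gripper": 1},
  ],
)

```text
clock: 49.05
position: [0.6209, -0.0599, 0.1913]
ee_rot: [-3.14, -0.111, 0.004]
force: [0.4, 0.6, 0.6]
width: 0.998
```

Run:
```python
from h import *
D=im('wrist','w30.png');tubes('wrist',.092,.11,D);tubes('wrist',.06,.073,D);tubes('top');mv([.333,.385,.16],-0.5);guard('scene')
```

```text
wrist px [256. 183.] ctr [ 0.6211 -0.0596] size 100 40 ang 3.9 zmax 0.1022 local [0.001 0.036]
wrist px [296. 177.] ctr [ 0.6217 -0.1003] size 99 31 ang 4.2 zmax 0.0693 local [-0.002 -0.004]
wrist px [364. 173.] ctr [ 0.6281 -0.1709] size 97 39 ang 3.7 zmax 0.0691 local [-0.    -0.075]
wrist px [216. 178.] ctr [ 0.6149 -0.0181] size 99 31 ang 4.0 zmax 0.0693 local [-0.003  0.078]
top px [364. 184.] ctr [ 0.5387 -0.3363] size 116 6 ang 6.2 zmax 0.0552 local [-0.101 -0.234]
top px [122. 233.] ctr [0.3705 0.387 ] size 98 41 ang 1.3 zmax 0.0529 local [-0.218  0.499]
slide [-256.  -464.2   32. ] roll 0.079 | pos [ 0.6212 -0.0599  0.1916] phi 4.05 tilt [-0.002 -0.    -1.   ] w 1.0 t 49.15 F [ 0.3  0.5 -0.2]
scene handle [311. 164.] 134 [0.6047 0.1984 0.1551] local [0.0043 0.298 ]
roof y [0.1722 0.4286] 1849
```

View pics/w30.png

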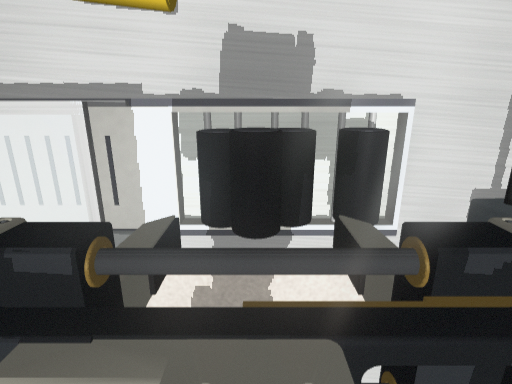

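Upper2 is saddled: local (1, 36) mm, top at 102 mm. The last tube, D at (122,233), leans on the puller, so I grip its free near end and draw it away.

Call:
jog_arm(
  increments=[
    {"slide": [-12, -22, 0], "roll": 0, "gripper": 1},
    {"slide": [-30, -54, 0], "roll": 0, "gripper": 1},
    {"slide": [-48, -87, 0], "roll": 0, "gripper": 1},
    {"slide": [-66, -120, 0], "roll": 0, "gripper": 1},
    {"slide": [-84, -152, 0], "roll": 0, "gripper": 1},
    {"slide": [-102, -185, 0], "roll": 0.02, "gripper": 1},
    {"slide": [-120, -218, 0], "roll": 0.04, "gripper": 1},
    {"slide": [-138, -250, 0], "roll": 0.06, "gripper": 1},
    {"slide": [-156, -283, 0], "roll": 0.08, "gripper": 1},
    {"slide": [-174, -315, 0], "roll": 0.08, "gripper": 1},
  ],
)

```text
clock: 50.03
position: [0.4246, 0.2434, 0.1925]
ee_rot: [-3.141, 0.017, -0.0]
force: [1.0, -0.3, 0.0]
width: 1.0
```

Call:
jog_arm(
  increments=[
    {"slide": [-16, -30, 10], "roll": 0, "gripper": 1},
    {"slide": [-34, -62, 20], "roll": 0, "gripper": 1},
    {"slide": [-50, -93, 30], "roll": 0, "gripper": 1},
    {"slide": [-62, -115, 40], "roll": 0, "gripper": 1},
    {"slide": [-68, -124, 50], "roll": 0, "gripper": 1},
    {"slide": [-71, -130, 60], "roll": 0, "gripper": 1},
    {"slide": [-72, -132, 68], "roll": 0, "gripper": 1},
    {"slide": [-72, -132, 68], "roll": 0, "gripper": 1},
    {"slide": [-72, -132, 68], "roll": 0, "gripper": 1},
    {"slide": [-72, -132, 68], "roll": 0, "gripper": 1},
  ],
)

```text
clock: 50.87
position: [0.3561, 0.3737, 0.1248]
ee_rot: [3.141, -0.018, 0.001]
force: [0.5, 0.7, -0.3]
width: 1.001
```

Run:
```python
from h import *
D=im('wrist','w31.png');tubes('wrist',.042,.056,D);mv([.333,.384,.02],-0.5); print(arm.observe()['joints'].round(2))
```

```text
wrist px [193. 122.] ctr [0.4154 0.4236] size 17 5 ang -5.6 zmax 0.055 local [-0.17   0.533]
wrist px [241. 172.] ctr [0.3704 0.3859] size 99 38 ang -1.2 zmax 0.0508 local [-0.218  0.498]
slide [-23.3  -9.8 105. ] roll -0.003 | pos [0.3561 0.3739 0.125 ] phi -0.64 tilt [ 0.001  0.    -1.   ] w 1.0 t 50.92 F [-0.4 -0.7 -0.7]
[-0.8   0.38 -0.15  1.95  0.08  0.82 -2.57]
```

View pics/w31.png

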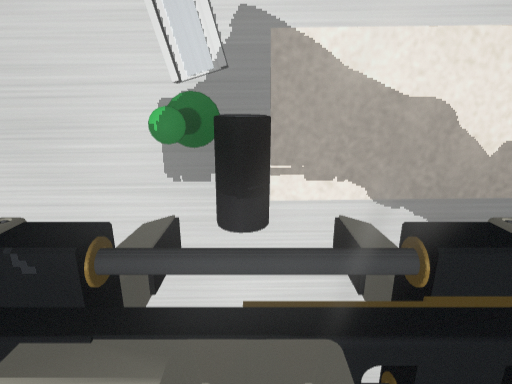

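Call:
jog_arm(
  increments=[
    {"slide": [-15, -6, 0], "roll": 0, "gripper": 1},
    {"slide": [-23, -9.5, 15], "roll": 0, "gripper": 0.9},
    {"slide": [-23, -9.5, 40], "roll": 0, "gripper": 0.8},
    {"slide": [-23, -9.5, 65], "roll": 0, "gripper": 0.8},
    {"slide": [-23, -9.5, 88], "roll": 0, "gripper": 0.8},
    {"slide": [-23, -9.5, 101], "roll": 0, "gripper": 0.8},
    {"slide": [-23, -9.5, 104.5], "roll": 0, "gripper": 0.6},
    {"slide": [-23, -9.5, 104.5], "roll": 0, "gripper": 0.4},
    {"slide": [-23, -9.5, 104.5], "roll": 0, "gripper": 0.4},
    {"slide": [-23, -9.5, 104.5], "roll": 0, "gripper": 0.4},
  ],
)

```text
clock: 51.75
position: [0.333, 0.3851, 0.0212]
ee_rot: [-3.14, 0.015, -0.002]
force: [-0.1, 0.3, -0.2]
width: 0.563
```

Call:
jog_arm(
  increments=[
    {"slide": [0, 0, 0], "roll": 0, "gripper": 0.4},
    {"slide": [0, 0, 0], "roll": 0, "gripper": 0.4},
    {"slide": [0, 8, 0], "roll": 0, "gripper": 0.4},
    {"slide": [0, 20, 0], "roll": 0, "gripper": 0.4},
    {"slide": [0, 35, 0], "roll": 0, "gripper": 0.4},
    {"slide": [0, 52, 0], "roll": 0, "gripper": 0.4},
    {"slide": [0, 69, 0], "roll": 0, "gripper": 0.4},
    {"slide": [0, 84, 0], "roll": 0, "gripper": 0.4},
    {"slide": [0, 95, 0], "roll": 0, "gripper": 0.4},
    {"slide": [0, 100, 0], "roll": 0, "gripper": 0.4},
  ],
)

```text
clock: 52.58
position: [0.3322, 0.2842, 0.0211]
ee_rot: [-3.139, 0.016, -0.004]
force: [0.3, 3.5, 7.7]
width: 0.531
```

Call:
jog_arm(
  increments=[
    {"slide": [0, 0, 0], "roll": 0, "gripper": 0.4},
    {"slide": [0, 0, 0], "roll": 0, "gripper": 0.55},
    {"slide": [0, 0, 0], "roll": 0, "gripper": 0.65},
    {"slide": [0, 0, 0], "roll": 0, "gripper": 0.75},
    {"slide": [0, 0, 0], "roll": 0, "gripper": 0.8},
    {"slide": [0, 0, -20], "roll": 0, "gripper": 1},
    {"slide": [0, 0, -45], "roll": 0, "gripper": 1},
    {"slide": [0, 0, -65], "roll": 0, "gripper": 1},
    {"slide": [0, 0, -80], "roll": 0, "gripper": 1},
    {"slide": [0, 0, -80], "roll": 0, "gripper": 1},
  ],
)

```text
clock: 53.42
position: [0.3323, 0.2854, 0.1024]
ee_rot: [-3.139, 0.014, -0.005]
force: [0.4, 0.0, -0.3]
width: 0.991
```

Run:
```python
from h import *
D=im('wrist','w32.png');a=tubes('wrist',.042,.056,D);mv([*a[-1][0],.0195],a[-1][1])
D=im('top');h=cv2.cvtColor(D['frame'],cv2.COLOR_BGR2HSV); m=cv2.inRange(h,(45,100,40),(75,255,255));v,u=np.nonzero(m);print(len(u),u.mean(),v.mean())
```

```text
wrist px [58. 90.] ctr [0.4162 0.4245] size 19 8 ang 0.9 zmax 0.0556 local [-0.17   0.534]
wrist px [259. 148.] ctr [0.3698 0.2828] size 99 38 ang -0.8 zmax 0.0507 local [-0.226  0.396]
slide [37.8  2.  81.6] roll 0.005 | pos [0.3319 0.285  0.1011] phi -0.53 tilt [ 0.002  0.002 -1.   ] w 0.999 t 53.47 F [ 1.  -0.3  0.3]
223 109.5829596412556 216.99103139013454
```

View pics/w32.png

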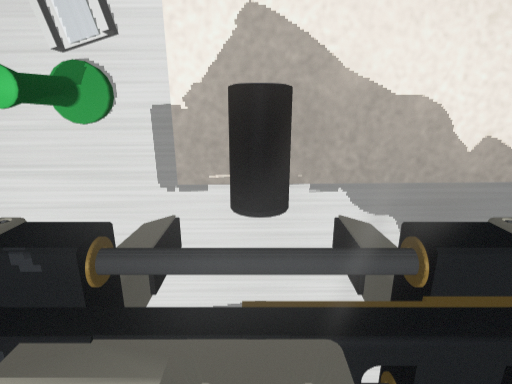

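The puller is at the same pixel as at the start, (109.6, 217.0), and D is free. I regrasp it at its middle.

Call:
jog_arm(
  increments=[
    {"slide": [15, 1, 0], "roll": 0, "gripper": 1},
    {"slide": [33, 2, 5], "roll": 0, "gripper": 1},
    {"slide": [38, 2, 30], "roll": 0, "gripper": 1},
    {"slide": [38, 2, 56], "roll": 0, "gripper": 1},
    {"slide": [38, 2, 74], "roll": 0, "gripper": 0.9},
    {"slide": [38, 2, 81], "roll": 0, "gripper": 0.6},
    {"slide": [38, 2, 81], "roll": 0, "gripper": 0.4},
    {"slide": [38, 2, 81], "roll": 0, "gripper": 0.4},
    {"slide": [38, 2, 81], "roll": 0, "gripper": 0.4},
    {"slide": [38, 2, 81], "roll": 0, "gripper": 0.4},
  ],
)

```text
clock: 54.35
position: [0.3697, 0.2826, 0.0199]
ee_rot: [-3.14, 0.014, -0.002]
force: [0.2, 0.0, 0.2]
width: 0.614
```

Call:
jog_arm(
  increments=[
    {"slide": [0, 0, 0], "roll": 0, "gripper": 0.4},
    {"slide": [0, 0, 0], "roll": 0, "gripper": 0.4},
    {"slide": [0, 0, -20], "roll": 0, "gripper": 0.4},
    {"slide": [0, 0, -50], "roll": 0, "gripper": 0.4},
    {"slide": [0, 0, -80], "roll": 0, "gripper": 0.4},
    {"slide": [0, 0, -110], "roll": 0, "gripper": 0.4},
    {"slide": [0, 0, -138], "roll": 0, "gripper": 0.4},
    {"slide": [0, 0, -150], "roll": 0, "gripper": 0.4},
    {"slide": [0, 0, -150], "roll": 0, "gripper": 0.4},
    {"slide": [0, 0, -150], "roll": 0, "gripper": 0.4},
  ],
)

```text
clock: 55.18
position: [0.3694, 0.2821, 0.1694]
ee_rot: [-3.141, 0.015, -0.002]
force: [0.6, -0.5, -2.3]
width: 0.537
```

Run:
```python
from h import *
held(); mv([*slot('upper1',-.001),.17],4.05)
```

```text
held n 6700 end x 0.0505 crest z at x=.03 -0.0296 slope deg 0.1 y range -0.0235 0.0252
slide [260.7 413.4  -1.4] roll -0.08 | pos [0.3689 0.2816 0.1685] phi -0.54 tilt [-0. -0. -1.] w 0.538 t 55.23 F [ 0.5 -0.2 -0.9]
```

Call:
jog_arm(
  increments=[
    {"slide": [10, 16, 0], "roll": 0, "gripper": 0.4},
    {"slide": [28, 44, 0], "roll": 0, "gripper": 0.4},
    {"slide": [47, 74, 0], "roll": -0.01, "gripper": 0.4},
    {"slide": [66, 104, 0], "roll": -0.02, "gripper": 0.4},
    {"slide": [85, 135, 0], "roll": -0.03, "gripper": 0.4},
    {"slide": [104, 165, 0], "roll": -0.04, "gripper": 0.4},
    {"slide": [123, 195, 0], "roll": -0.05, "gripper": 0.4},
    {"slide": [142, 225, 0], "roll": -0.06, "gripper": 0.4},
    {"slide": [161, 255, 0], "roll": -0.07, "gripper": 0.4},
    {"slide": [180, 285, 0], "roll": -0.08, "gripper": 0.4},
  ],
)

```text
clock: 56.07
position: [0.5461, -0.0064, 0.1671]
ee_rot: [3.139, 0.112, -0.005]
force: [0.5, 1.0, -0.5]
width: 0.534
```

Run:
```python
from h import *
mv([*slot('upper1',-.001),.085],4.05)
```

```text
slide [ 70.5 133.1  81.9] roll 0.001 | pos [ 0.5461 -0.0064  0.1671] phi 4.09 tilt [-0.003 -0.    -1.   ] w 0.534 t 56.07 F [ 0.5  1.  -0.5]
```

Call:
jog_arm(
  increments=[
    {"slide": [14, 27, 0], "roll": 0, "gripper": 0.4},
    {"slide": [29, 55, 0], "roll": 0, "gripper": 0.4},
    {"slide": [44, 83, 0], "roll": 0, "gripper": 0.4},
    {"slide": [58, 109, 0], "roll": 0, "gripper": 0.4},
    {"slide": [67, 127, 0], "roll": 0, "gripper": 0.4},
    {"slide": [70, 133, 5], "roll": 0, "gripper": 0.4},
    {"slide": [70, 133, 20], "roll": 0, "gripper": 0.4},
    {"slide": [70, 133, 40], "roll": 0, "gripper": 0.4},
    {"slide": [70, 133, 60], "roll": 0, "gripper": 0.4},
    {"slide": [70, 133, 75], "roll": 0, "gripper": 0.4},
  ],
)

```text
clock: 56.9
position: [0.6237, -0.1311, 0.0904]
ee_rot: [-3.138, -0.112, 0.007]
force: [-0.9, 0.0, -1.3]
width: 0.54
```

Run:
```python
from h import *
mv([*slot('upper1',-.001),.079],4.05); D=im('wrist','w33.png');held(D)
```

```text
slide [ 1.8  3.2 11.4] roll 0.001 | pos [ 0.6237 -0.1311  0.0904] phi 4.1 tilt [-0.005  0.001 -1.   ] w 0.54 t 56.9 F [-0.9  0.  -1.3]
held n 7192 end x 0.0522 crest z at x=.03 -0.0323 slope deg -0.1 y range -0.0269 0.027
```

View pics/w33.png

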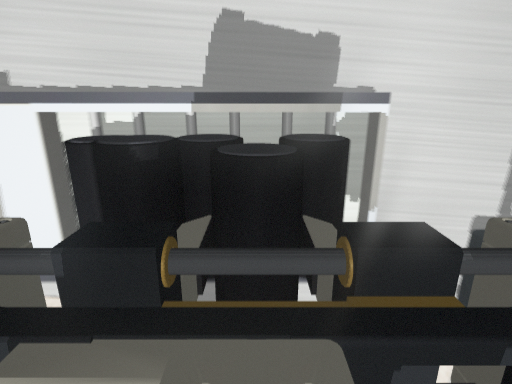

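Call:
jog_arm(
  increments=[
    {"slide": [1, 2, 2], "roll": 0, "gripper": 0.4},
    {"slide": [1, 2, 6], "roll": 0, "gripper": 0.4},
    {"slide": [1, 2, 9], "roll": 0, "gripper": 0.4},
    {"slide": [1, 2, 10], "roll": 0, "gripper": 0.4},
    {"slide": [1, 2, 10], "roll": 0, "gripper": 0.4},
    {"slide": [1, 2, 10], "roll": 0, "gripper": 0.4},
    {"slide": [1, 2, 10], "roll": 0, "gripper": 0.4},
    {"slide": [1, 2, 10], "roll": 0, "gripper": 0.4},
    {"slide": [1, 2, 10], "roll": 0, "gripper": 0.4},
    {"slide": [1, 2, 10], "roll": 0, "gripper": 0.4},
  ],
)

```text
clock: 57.78
position: [0.627, -0.1343, 0.0842]
ee_rot: [3.14, 0.111, 0.0]
force: [0.9, 0.2, -1.4]
width: 0.534
```

Run:
```python
from h import *
mv([*slot('upper1',-.001),.073],4.05); held()
```

```text
slide [-1.3 -0.2 11.2] roll -0.0 | pos [ 0.627  -0.1343  0.0842] phi 4.05 tilt [ 0. -0. -1.] w 0.534 t 57.78 F [ 0.9  0.2 -1.4]
held n 6730 end x 0.0504 crest z at x=.03 -0.0295 slope deg 0.2 y range -0.0269 0.0266
```

Call:
jog_arm(
  increments=[
    {"slide": [-1, 0, 5], "roll": 0, "gripper": 0.4},
    {"slide": [-1, 0, 9], "roll": 0, "gripper": 0.4},
    {"slide": [-1, 0, 11], "roll": 0, "gripper": 0.4},
    {"slide": [-1, 0, 11.3], "roll": 0, "gripper": 0.4},
    {"slide": [-1, 0, 11.3], "roll": 0, "gripper": 0.5},
    {"slide": [-1, 0, 11.3], "roll": 0, "gripper": 0.56},
    {"slide": [-1, 0, 11.3], "roll": 0, "gripper": 0.6},
    {"slide": [-1, 0, 11.3], "roll": 0, "gripper": 0.6},
    {"slide": [-1, 0, 11.3], "roll": 0, "gripper": 0.6},
    {"slide": [-1, 0, 5], "roll": 0, "gripper": 0.6},
  ],
)

```text
clock: 58.67
position: [0.6253, -0.1343, 0.0783]
ee_rot: [-3.139, -0.111, 0.003]
force: [0.0, -0.9, -0.3]
width: 0.599
```

Call:
jog_arm(
  increments=[
    {"slide": [0, 0, -15], "roll": 0, "gripper": 0.6},
    {"slide": [0, 0, -35], "roll": 0, "gripper": 0.6},
    {"slide": [0, 0, -65], "roll": 0, "gripper": 0.6},
    {"slide": [0, 0, -95], "roll": 0, "gripper": 0.6},
    {"slide": [0, 0, -130], "roll": 0, "gripper": 0.6},
    {"slide": [0, 0, -140], "roll": 0, "gripper": 0.6},
    {"slide": [0, 0, -140], "roll": 0, "gripper": 0.6},
    {"slide": [0, 0, -140], "roll": 0, "gripper": 0.6},
    {"slide": [0, 0, -140], "roll": 0, "gripper": 0.6},
    {"slide": [0, 0, -140], "roll": 0, "gripper": 0.6},
  ],
)

```text
clock: 59.5
position: [0.625, -0.1342, 0.2175]
ee_rot: [-3.139, -0.111, 0.004]
force: [-0.5, -0.3, 0.1]
width: 0.602
```

Run:
```python
from h import *
D=im('wrist','w34.png');tubes('wrist',.092,.11,D);tubes('wrist',.06,.073,D);guard('scene');tubes('top')
X=O+RD@np.array([0.001,.2995]);mv([*X,.215],4.05)
```

```text
wrist px [182. 173.] ctr [ 0.6216 -0.0602] size 100 41 ang 3.9 zmax 0.1023 local [0.001 0.036]
wrist px [256. 176.] ctr [ 0.6256 -0.1345] size 100 40 ang 4.2 zmax 0.1023 local [-0.    -0.039]
wrist px [221. 170.] ctr [ 0.6221 -0.0973] size 100 30 ang 3.9 zmax 0.0694 local [-0.001 -0.001]
wrist px [292. 172.] ctr [ 0.6275 -0.1755] size 99 31 ang 3.9 zmax 0.0694 local [-0.001 -0.08 ]
wrist px [150. 171.] ctr [ 0.6154 -0.017 ] size 99 28 ang 3.2 zmax 0.0694 local [-0.002  0.079]
scene handle [311. 164.] 133 [0.6053 0.1984 0.1552] local [0.0045 0.2978]
roof y [0.1722 0.4284] 2276
slide [   1.3 -338.     3. ] roll 0.0 | pos [ 0.6255 -0.1342  0.2179] phi 4.06 tilt [-0.002  0.    -1.   ] w 0.601 t 59.65 F [ 0.1 -0.5  0.7]
```

View pics/w34.png

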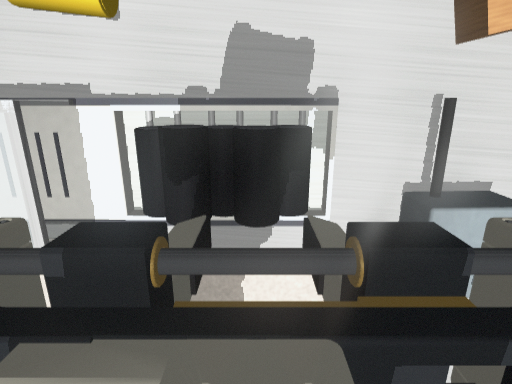

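All five tubes are in: the uppers are at local y +36 and −39 mm with tops at 102 mm, and none is left on the bench. Next I shut the guard.

Call:
jog_arm(
  increments=[
    {"slide": [0, -20, 0], "roll": 0, "gripper": 0.6},
    {"slide": [0, -55, 0], "roll": 0, "gripper": 0.6},
    {"slide": [0, -93, 0], "roll": 0, "gripper": 0.6},
    {"slide": [0, -131, 0], "roll": 0, "gripper": 0.6},
    {"slide": [0, -169, 0], "roll": 0, "gripper": 0.6},
    {"slide": [0, -207, 0], "roll": 0, "gripper": 0.6},
    {"slide": [1, -245, 0], "roll": 0, "gripper": 0.6},
    {"slide": [1, -283, 0], "roll": 0, "gripper": 0.6},
    {"slide": [1, -315, 0], "roll": 0, "gripper": 0.6},
    {"slide": [1, -338, 0], "roll": 0, "gripper": 0.6},
  ],
)

```text
clock: 60.48
position: [0.6018, 0.2072, 0.2184]
ee_rot: [-3.138, -0.117, 0.002]
force: [-0.0, 0.4, 0.1]
width: 0.6
```

Run:
```python
from h import *
X=O+RD@np.array([0.001,.2995]);mv([*X,.128],4.05); D=im('wrist','w35.png'); guard('wrist')
```

```text
slide [ 0.8  4.3 90.4] roll 0.004 | pos [0.6018 0.2072 0.2184] phi 4.25 tilt [-0.001  0.001 -1.   ] w 0.6 t 60.48 F [-0.   0.4  0.1]
wrist handle [270. 193.] 1727 [0.6053 0.202  0.1559] local [0.0015 0.2981]
roof y [0.1714 0.4249] 34449
```

View pics/w35.png

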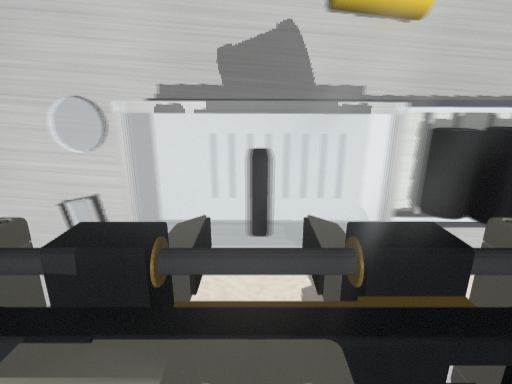

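Call:
jog_arm(
  increments=[
    {"slide": [1, 4, 20], "roll": 0, "gripper": 0.6},
    {"slide": [1, 4, 50], "roll": 0, "gripper": 0.6},
    {"slide": [1, 4, 76], "roll": 0, "gripper": 0.6},
    {"slide": [1, 4, 88], "roll": 0, "gripper": 0.6},
    {"slide": [1, 4, 88], "roll": 0, "gripper": 0.4},
    {"slide": [1, 4, 88], "roll": 0, "gripper": 0.15},
    {"slide": [1, 4, 88], "roll": 0, "gripper": 0.15},
    {"slide": [1, 4, 88], "roll": 0, "gripper": 0.15},
    {"slide": [1, 4, 88], "roll": 0, "gripper": 0.15},
    {"slide": [1, 4, 88], "roll": 0, "gripper": 0.15},
  ],
)

```text
clock: 61.42
position: [0.605, 0.1995, 0.1322]
ee_rot: [-3.139, -0.111, -0.003]
force: [0.1, 1.0, 0.8]
width: 0.216
```

Call:
jog_arm(
  increments=[
    {"slide": [0, 0, 0], "roll": 0, "gripper": 0.15},
    {"slide": [0, 0, 0], "roll": 0, "gripper": 0.15},
    {"slide": [0, 6, 0], "roll": 0, "gripper": 0.15},
    {"slide": [0, 18, 0], "roll": 0, "gripper": 0.15},
    {"slide": [0, 33, 0], "roll": 0, "gripper": 0.15},
    {"slide": [0, 50, 0], "roll": 0, "gripper": 0.15},
    {"slide": [0, 68, 0], "roll": 0, "gripper": 0.15},
    {"slide": [0, 86, 0], "roll": 0, "gripper": 0.15},
    {"slide": [0, 104, 0], "roll": 0, "gripper": 0.15},
    {"slide": [0, 122, 0], "roll": 0, "gripper": 0.15},
  ],
)

```text
clock: 62.25
position: [0.6135, 0.0773, 0.1321]
ee_rot: [-3.138, -0.112, -0.003]
force: [0.2, 3.4, 6.3]
width: 0.196
```

Run:
```python
from h import *
X=O+RD@np.array([0.001,0]);mv([*X,.128],4.05)
```

```text
slide [ -1.9 173.4   3.9] roll 0.001 | pos [0.6135 0.0773 0.1321] phi 4.09 tilt [ 0.002  0.001 -1.   ] w 0.196 t 62.25 F [0.2 3.4 6.3]
```

Call:
jog_arm(
  increments=[
    {"slide": [0, 19, 0], "roll": 0, "gripper": 0.15},
    {"slide": [0, 39, 0], "roll": 0, "gripper": 0.15},
    {"slide": [0, 60, 0], "roll": 0, "gripper": 0.15},
    {"slide": [0, 82, 0], "roll": 0, "gripper": 0.15},
    {"slide": [0, 104, 0], "roll": 0, "gripper": 0.15},
    {"slide": [0, 124, 0], "roll": 0, "gripper": 0.15},
    {"slide": [0, 142, 0], "roll": 0, "gripper": 0.15},
    {"slide": [0, 156, 0], "roll": 0, "gripper": 0.15},
    {"slide": [0, 164, 0], "roll": 0, "gripper": 0.15},
    {"slide": [0, 167, 0], "roll": 0, "gripper": 0.15},
  ],
)

```text
clock: 63.08
position: [0.6254, -0.0916, 0.1322]
ee_rot: [3.139, 0.108, 0.003]
force: [-0.9, 0.5, 8.3]
width: 0.192
```

Run:
```python
from h import *
X=O+RD@np.array([0.001,0]);mv([*X,.128],4.05); guard('scene')
```

```text
slide [-1.7  4.1  4.2] roll -0.002 | pos [ 0.6254 -0.0916  0.1322] phi 3.92 tilt [ 0.002 -0.001 -1.   ] w 0.192 t 63.08 F [-0.9  0.5  8.3]
roof y [-0.1226  0.1327] 2517
```

Call:
jog_arm(
  increments=[
    {"slide": [0, 1, 0], "roll": 0, "gripper": 0.15},
    {"slide": [0, 2, 0], "roll": 0, "gripper": 0.15},
    {"slide": [0, 3, 0], "roll": 0, "gripper": 0.15},
    {"slide": [0, 4, 0], "roll": 0, "gripper": 0.15},
    {"slide": [0, 5, 0], "roll": 0, "gripper": 0.15},
    {"slide": [0, 6, 0], "roll": 0, "gripper": 0.15},
    {"slide": [0, 7, 0], "roll": 0, "gripper": 0.15},
    {"slide": [0, 8, 0], "roll": 0, "gripper": 0.15},
    {"slide": [0, 8, 0], "roll": 0, "gripper": 0.15},
    {"slide": [0, 8, 0], "roll": 0, "gripper": 0.15},
  ],
)

```text
clock: 63.97
position: [0.6257, -0.0964, 0.1322]
ee_rot: [-3.139, -0.112, -0.002]
force: [-2.1, 4.1, 8.3]
width: 0.194
```

Run:
```python
from h import *
X=O+RD@np.array([0.001,0]);mv([*X,.128],4.05); guard('scene')
```

```text
slide [-1.7 -0.8  4.2] roll 0.001 | pos [ 0.6257 -0.0964  0.1322] phi 4.09 tilt [ 0.001  0.001 -1.   ] w 0.194 t 63.97 F [-2.1  4.1  8.3]
roof y [-0.1275  0.1274] 2582
```

Call:
jog_arm(
  increments=[
    {"slide": [0, 1, 0], "roll": 0, "gripper": 0.15},
    {"slide": [0, 2, 0], "roll": 0, "gripper": 0.15},
    {"slide": [0, 3, 0], "roll": 0, "gripper": 0.15},
    {"slide": [0, 4, 0], "roll": 0, "gripper": 0.15},
    {"slide": [0, 4, 0], "roll": 0, "gripper": 0.15},
    {"slide": [0, 4, 0], "roll": 0, "gripper": 0.15},
    {"slide": [0, 4, 0], "roll": 0, "gripper": 0.15},
    {"slide": [0, 4, 0], "roll": 0, "gripper": 0.15},
    {"slide": [0, 4, 0], "roll": 0, "gripper": 0.15},
    {"slide": [0, 4, 0], "roll": 0, "gripper": 0.15},
  ],
)

```text
clock: 64.85
position: [0.6257, -0.0964, 0.1321]
ee_rot: [-3.134, -0.116, -0.001]
force: [-4.2, 13.4, 10.6]
width: 0.19
```

Run:
```python
from h import *
X=O+RD@np.array([0.001,0]);mv([*X,.128],4.05); guard('scene')
```

```text
slide [-1.7 -0.8  4.1] roll 0.004 | pos [ 0.6257 -0.0964  0.1321] phi 4.25 tilt [ 0.     0.005 -1.   ] w 0.19 t 64.85 F [-4.2 13.4 10.6]
roof y [-0.1273  0.1271] 2543
```

The guard is at its stop: the force rises with no motion and its roof spans ±127 mm. Releasing.

Call:
jog_arm(
  increments=[
    {"slide": [0, -4, 0], "roll": 0, "gripper": 0.15},
    {"slide": [0, -4, 0], "roll": 0, "gripper": 0.15},
    {"slide": [0, -4, 0], "roll": 0, "gripper": 0.5},
    {"slide": [0, -4, 0], "roll": 0, "gripper": 0.5},
    {"slide": [0, -4, 0], "roll": 0, "gripper": 0.5},
    {"slide": [0, -4, 0], "roll": 0, "gripper": 0.5},
    {"slide": [0, -4, -5], "roll": 0, "gripper": 0.5},
    {"slide": [0, -4, -30], "roll": 0, "gripper": 0.5},
    {"slide": [0, -4, -65], "roll": 0, "gripper": 0.5},
    {"slide": [0, -4, -85], "roll": 0, "gripper": 0.5},
  ],
)

```text
clock: 65.73
position: [0.6261, -0.0975, 0.2192]
ee_rot: [3.139, 0.111, 0.004]
force: [1.1, 0.0, 0.9]
width: 0.498
```

Run:
```python
from h import *
np.set_printoptions(suppress=True,precision=4)
guard('scene');guard('wrist')
for n in('top','scene'):
    D=im(n);P=cloud(D);f=D['frame']
    m=(P[...,2]>.1)&(P[...,2]<.15)&(P[...,0]>.44)&(P[...,0]<.62)&(P[...,1]<-.34)&(P[...,1]>-.5)&(f.max(2)<80)
    q=P[m]; 
    if len(q): print(n,len(q),q.min(0),q.max(0),np.median(q,0))
    cv2.imwrite(f'pics/lv_{n}.png',cv2.resize(f[120:215,350:430] if n=='top' else f[280:360,130:220],(480,540),interpolation=2))
mv([.44,-.40,.2],4.7)
```

```text
scene handle [269. 238.] 98 [ 0.6422 -0.0977  0.1562] local [ 0.0157 -0.0001]
roof y [-0.1272  0.1282] 3120
wrist handle [255. 198.] 1677 [ 0.6274 -0.0968  0.1559] local [ 0.0015 -0.0012]
roof y [-0.1278  0.1256] 31076
top 78 [ 0.5012 -0.443   0.1031] [ 0.5239 -0.4006  0.1255] [ 0.5074 -0.4218  0.1203]
scene 84 [ 0.5009 -0.4452  0.1163] [ 0.5165 -0.4027  0.1277] [ 0.51   -0.4251  0.1228]
slide [-206.3  288.7   16.4] roll -0.011 | pos [ 0.6255 -0.0974  0.2165] phi 4.04 tilt [ 0.001 -0.    -1.   ] w 0.498 t 65.93 F [ 0.4  1.  -0.5]
```

View pics/lv_scene.png

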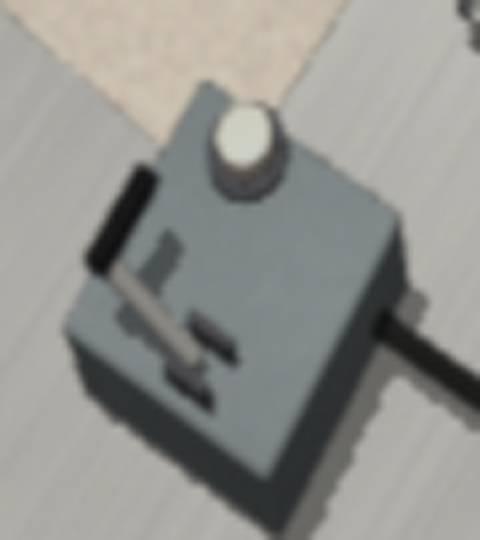

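Run:
```python
from h import *
mv([.468,-.4245,.2],4.7)
```

```text
slide [-180.1  315.2   16.4] roll -0.011 | pos [ 0.6255 -0.0974  0.2165] phi 4.04 tilt [ 0.001 -0.    -1.   ] w 0.498 t 65.93 F [ 0.4  1.  -0.5]
```

Call:
jog_arm(
  increments=[
    {"slide": [-14, 25, 0], "roll": 0, "gripper": 0.5},
    {"slide": [-33, 58, 0], "roll": 0, "gripper": 0.3},
    {"slide": [-53, 93, 0], "roll": -0.011, "gripper": 0},
    {"slide": [-73, 128, 0], "roll": -0.011, "gripper": 0},
    {"slide": [-93, 163, 0], "roll": -0.011, "gripper": 0},
    {"slide": [-113, 198, 0], "roll": -0.011, "gripper": 0},
    {"slide": [-133, 233, 5], "roll": -0.011, "gripper": 0},
    {"slide": [-153, 268, 10], "roll": -0.011, "gripper": 0},
    {"slide": [-170, 298, 15], "roll": -0.011, "gripper": 0},
    {"slide": [-180, 315, 16], "roll": -0.011, "gripper": 0},
  ],
)

```text
clock: 66.77
position: [0.4634, -0.4282, 0.1976]
ee_rot: [-3.139, -0.12, 0.007]
force: [0.2, 0.4, -0.1]
width: 0.005
```

Run:
```python
from h import *
mv([.468,-.4245,.105],4.7); im('wrist','w36.png')
```

```text
slide [ 5.3 -3.3 92.5] roll -0.005 | pos [ 0.4634 -0.4282  0.1976] phi 4.39 tilt [-0.005  0.    -1.   ] w 0.005 t 66.77 F [ 0.2  0.4 -0.1]
```

View pics/w36.png

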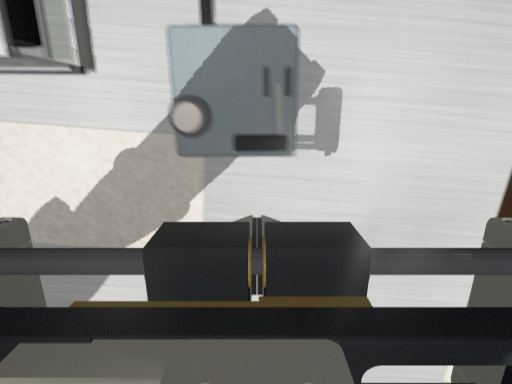

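Call:
jog_arm(
  increments=[
    {"slide": [2, -1, 20], "roll": 0, "gripper": 0},
    {"slide": [2, -1, 45], "roll": 0, "gripper": 0},
    {"slide": [2, -1, 70], "roll": 0, "gripper": 0},
    {"slide": [2, -1, 85], "roll": 0, "gripper": 0},
    {"slide": [2, -1, 92], "roll": 0, "gripper": 0},
    {"slide": [2, -1, 92], "roll": 0, "gripper": 0},
    {"slide": [2, -1, 92], "roll": 0, "gripper": 0},
    {"slide": [2, -1, 92], "roll": 0, "gripper": 0},
    {"slide": [2, -1, 92], "roll": 0, "gripper": 0},
    {"slide": [2, -1, 92], "roll": 0, "gripper": 0},
  ],
)

```text
clock: 67.65
position: [0.4704, -0.4234, 0.1091]
ee_rot: [3.138, 0.128, 0.002]
force: [0.7, 0.3, 0.3]
width: 0.009
```

Run:
```python
from h import *
mv([.4905,-.4235,.106],4.7)
```

```text
slide [20.   1.7  3.1] roll -0.0 | pos [ 0.4704 -0.4234  0.1091] phi 4.68 tilt [ 0.001 -0.001 -1.   ] w 0.009 t 67.65 F [0.7 0.3 0.3]
```

Call:
jog_arm(
  increments=[
    {"slide": [10, 1, 2], "roll": 0, "gripper": 0},
    {"slide": [19, 1, 3], "roll": 0, "gripper": 0},
    {"slide": [23, 1, 1], "roll": 0, "gripper": 0},
    {"slide": [28, 1, -4], "roll": 0, "gripper": 0},
    {"slide": [33, 1, -8], "roll": 0, "gripper": 0},
    {"slide": [38, 1, -11], "roll": 0, "gripper": 0},
    {"slide": [43, 1, -14], "roll": 0, "gripper": 0},
    {"slide": [47, 1, -16], "roll": 0, "gripper": 0},
    {"slide": [51, 1, -17.5], "roll": 0, "gripper": 0},
    {"slide": [55, 1, -18.5], "roll": 0, "gripper": 0},
  ],
)

```text
clock: 68.48
position: [0.5256, -0.4192, 0.1266]
ee_rot: [-3.139, -0.129, -0.0]
force: [-0.9, 0.0, 0.4]
width: 0.002
```

Run:
```python
from h import *
mv([.551,-.417,.128],4.7); D=im('scene'); cv2.imwrite('pics/s37.png',cv2.resize(D['frame'][260:360,120:230],(660,600),interpolation=2))
```

```text
slide [25.5 -0.1 -1.4] roll 0.0 | pos [ 0.5256 -0.4192  0.1266] phi 4.71 tilt [ 0.  0. -1.] w 0.002 t 68.48 F [-0.9  0.   0.4]
```

View pics/s37.png

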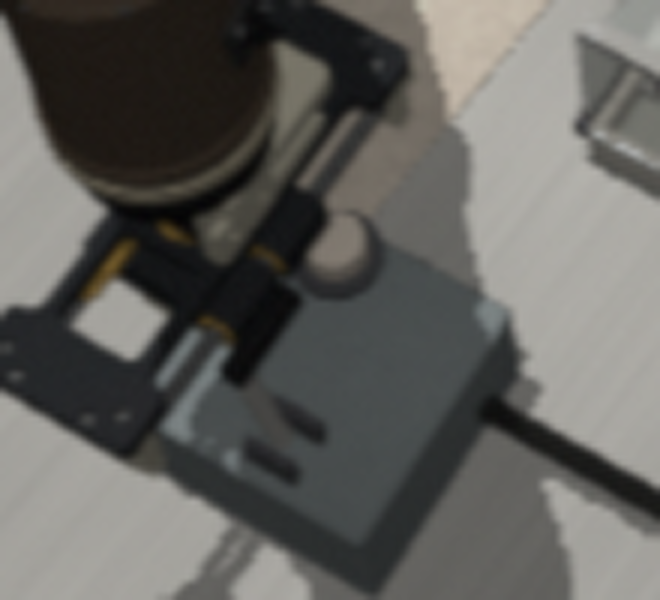

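The lever follows the fingers: the bar is at (265,335) in the crop, close to upright. I push on past upright.

Call:
jog_arm(
  increments=[
    {"slide": [4, 0, -1], "roll": 0, "gripper": 0},
    {"slide": [8, 0, -1], "roll": 0, "gripper": 0},
    {"slide": [12, 0, -1], "roll": 0, "gripper": 0},
    {"slide": [15, 0, -1], "roll": 0, "gripper": 0},
    {"slide": [18, 0, -1], "roll": 0, "gripper": 0},
    {"slide": [21, 0, -1], "roll": 0, "gripper": 0},
    {"slide": [23, 0, -1], "roll": 0, "gripper": 0},
    {"slide": [25, 0, -1], "roll": 0, "gripper": 0},
    {"slide": [26, 0, -1], "roll": 0, "gripper": 0},
    {"slide": [26, 0, -1], "roll": 0, "gripper": 0},
  ],
)

```text
clock: 69.37
position: [0.5503, -0.4175, 0.1274]
ee_rot: [-3.139, -0.128, 0.001]
force: [-1.7, 0.1, 0.1]
width: 0.006
```

Run:
```python
from h import *
mv([.5535,-.417,.128],4.7); D=im('scene'); cv2.imwrite('pics/s38.png',cv2.resize(D['frame'][260:360,120:230],(660,600),interpolation=2))
```

```text
slide [ 3.2 -0.2 -0.6] roll -0.001 | pos [ 0.5503 -0.4175  0.1274] phi 4.67 tilt [-0.001  0.    -1.   ] w 0.006 t 69.37 F [-1.7  0.1  0.1]
```

View pics/s38.png

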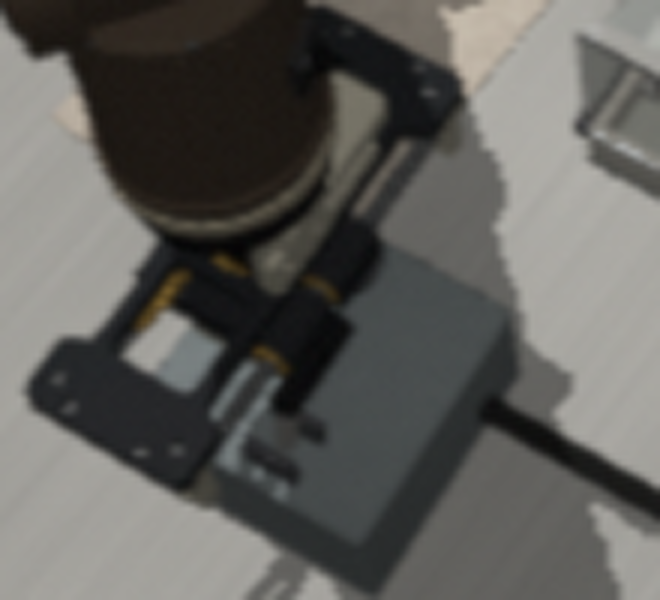

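Call:
jog_arm(
  increments=[
    {"slide": [-5, 0, 0], "roll": 0, "gripper": 0},
    {"slide": [-15, 0, 0], "roll": 0, "gripper": 0},
    {"slide": [-30, 0, 0], "roll": 0, "gripper": 0},
    {"slide": [-50, 0, 0], "roll": 0, "gripper": 0},
    {"slide": [-75, 0, -15], "roll": 0, "gripper": 0},
    {"slide": [-100, 0, -40], "roll": 0, "gripper": 0},
    {"slide": [-125, 0, -65], "roll": 0, "gripper": 0},
    {"slide": [-145, 0, -90], "roll": 0, "gripper": 0},
    {"slide": [-160, 0, -100], "roll": 0, "gripper": 0},
    {"slide": [-160, 0, -100], "roll": 0, "gripper": 0},
  ],
)

```text
clock: 70.25
position: [0.388, -0.4329, 0.2307]
ee_rot: [3.135, 0.121, 0.003]
force: [-1.4, -0.2, -0.9]
width: 0.001
```

Run:
```python
from h import *
np.set_printoptions(suppress=True,precision=4)
guard('scene');guard('top')
for n in('top','scene'):
    D=im(n,f'f_{n}.png');P=cloud(D);f=D['frame']
    m=(P[...,2]>.1)&(P[...,2]<.16)&(P[...,0]>.48)&(P[...,0]<.62)&(P[...,1]<-.37)&(P[...,1]>-.5)&(f.max(2)<80)
    q=P[m]; 
    if len(q): print(n,len(q),q.min(0),q.max(0),np.median(q,0))
    h=cv2.cvtColor(f,cv2.COLOR_BGR2HSV); m=cv2.inRange(h,(45,100,40),(75,255,255));v,u=np.nonzero(m);print(len(u),u.mean(),v.mean())
mv([.35,-.42,.2])
```

```text
scene handle [264. 235.] 174 [ 0.6262 -0.0989  0.1559] local [ 0.0037 -0.0008]
roof y [-0.1272  0.1283] 3678
top handle [288. 146.] 168 [ 0.6227 -0.0939  0.1542] local [0.0002 0.0016]
roof y [-0.1255  0.1279] 4397
top 90 [ 0.5587 -0.4385  0.1007] [ 0.5765 -0.3954  0.1481] [ 0.5666 -0.4191  0.1423]
207 109.60386473429952 217.0144927536232
scene 113 [ 0.5619 -0.4403  0.1001] [ 0.5781 -0.3976  0.1496] [ 0.5707 -0.4233  0.144 ]
162 293.2098765432099 124.03703703703704
slide [-40.9 -12.9  26.3] roll 0 | pos [ 0.3919 -0.4295  0.2263] phi 4.76 tilt [-0.001  0.001 -1.   ] w 0.007 t 70.45 F [-0.2  0.5 -0.4]
```

View pics/f_scene.png

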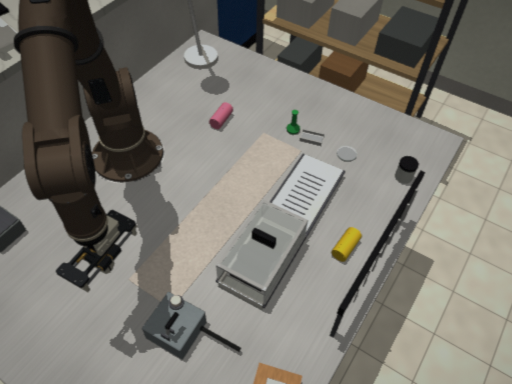

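View pics/f_top.png

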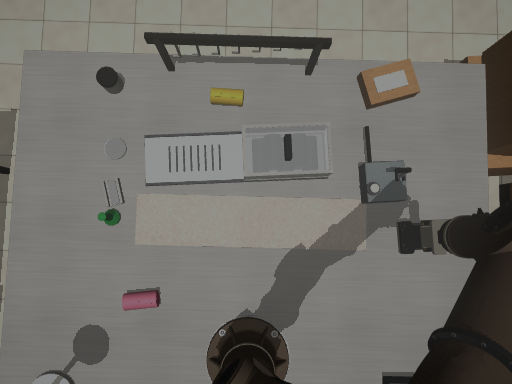

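Run:
```python
import cv2,numpy as np
a=cv2.imread('pics/f_top.png')[115:195,235:340];b=cv2.imread('pics/f_scene.png')[195:310,210:320]
cv2.imwrite('pics/fc.png',np.hstack([cv2.resize(a,(400,400),interpolation=2),cv2.resize(b,(390,400),interpolation=2)]))
```

```text
(no output)
```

View pics/fc.png

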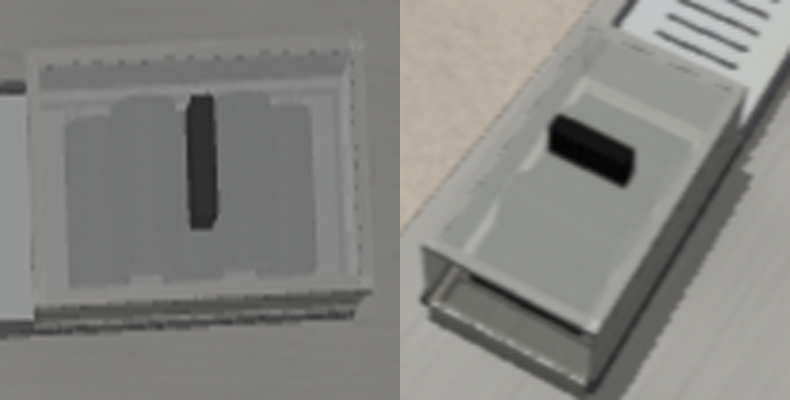

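Call:
jog_arm(
  increments=[
    {"slide": [0, 0, 0], "roll": 0, "gripper": 0},
    {"slide": [0, 0, 0], "roll": 0, "gripper": 0},
    {"slide": [0, 0, 0], "roll": 0, "gripper": 0},
    {"slide": [0, 0, 0], "roll": 0, "gripper": 0},
    {"slide": [0, 0, 0], "roll": 0, "gripper": 0},
    {"slide": [0, 0, 0], "roll": 0, "gripper": 0},
    {"slide": [0, 0, 0], "roll": 0, "gripper": 0},
    {"slide": [0, 0, 0], "roll": 0, "gripper": 0},
    {"slide": [0, 0, 0], "roll": 0, "gripper": 0},
    {"slide": [0, 0, 0], "roll": 0, "gripper": 0},
  ],
)

```text
clock: 71.28
position: [0.3913, -0.4305, 0.2276]
ee_rot: [3.139, 0.128, 0.0]
force: [0.4, 0.8, -0.5]
width: 0.002
```

```bash
python3 -c "
from cell import arm
print(arm.observe()['clock'],arm.sign_off())"
```

```text
the job is handed in; nothing more can be done
71.2833 None
```

The job is done and handed in at 71 s. I tripped the breaker first, then opened the guard, loaded all five tubes (three on the rails, two saddled on top), shut the guard and lifted the lever, in that order.

**Last checks**
- **Tubes:** before the guard shut, the bottom row was at y ≈ −76, −1 and +73 mm with tops at 69 mm. The upper two were at −39 and +36 mm with tops at 102 mm. All were parallel to the rails within about 1°, and the stack still shows through the shut guard.
- **Guard:** it is against its shut stop, with the roof spanning −127 to +128 mm.
- **Lever:** it is back within about 3 mm of where it started.
- **Puller:** it is at the same pixel as at the start.
- **Slide holder and glass disc:** they look unmoved, but I checked them only by eye.

**What went wrong**
- **First open stroke:** the guard started about 26 mm ajar, so the stroke hit the open stop sooner than I expected. The wrist force reached about 60 N for a moment.
- **First carry:** I carried the first tube too low and it clipped the open guard. The tube fell crosswise into the bay and the guard was pushed back about 85 mm. I opened the guard fully again, then regrasped the tube and seated it.
- **Knocked tube:** one tube rolled into another, which came to rest against the puller. I drew both clear by their free ends before picking them up.

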